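# Load the specimen cells in the fume hood

## Task

Get the specimen cells ready for the next run. First take the green transit saddle off the blue cell and hang it astride the steel rod; then lay every bar flat in the cell of its own colour, long side along the cell, and push it fully home so that it is flush against both the end stop and the side stop. Only when all the bars are in, press all three covers down (an empty cell's too) until they click shut, with every bar still flush and the saddle still on the rod, and leave the bottle, beaker and jar where they are.

Things in the scene. Friction and masses are not known exactly. Their poses are not given: they have to be found in the camera images.
- cell_red: fixed cell with red cover and red strip at its front edge: base x -56 to 56, y -50 to 32 mm, 12 high, flat bed on top. Origin on the bench, middle of x; x points from front (robot side) to hinge, y to the side stop. End stop: wall, face at x = 36, 8 thick, y -25 to 25, 14 above the bed. Side stop: ledge, face at y = 18, 8 thick, x -30 to 30, 8 above the bed. Front and -y sides open
- seat_red (a point): point on the bed of the red cell (axes as the cell's) where the middle of the bar's underside lies when the bar is flush against both stops, its long side along the cell's x (cell x = +1, y = +5, z = 12 mm)
- cover_red (a joint): hinge of the red cover, rad: 0 shut, 1.95 open (leaning back past upright); stays where left; clicks shut below 0.16, about 4 N at the tab. Axis along cell y through cell x = 48, z = 34 mm. Plate 30 mm wide (middle at cell y = 5), 5 thick, from 4 to 68 mm from the axis; shut it lies level over the bed, towards the front, underside 33 and top 38 mm above the bench
- cover_red_tab (a point): middle of the top of the black grip tab of the red cover, at its free end: 26 mm long (66 to 92 mm from the hinge axis), 10 mm thick (cell y), 18 mm tall, its underside level with the plate's; the point is 79 mm from the axis and, shut, 17 mm above it
- bar_red: loose aluminium specimen bar with two red bands, 70 (x) x 26 (y) x 18 mm, about 120 g, lying flat on the bench; origin at the centre of its underside; both ends alike. May be absent
- cell_blue: fixed cell with blue cover and blue strip at its front edge: base x -56 to 56, y -50 to 32 mm, 12 high, flat bed on top. Origin on the bench, middle of x; x points from front (robot side) to hinge, y to the side stop. End stop: wall, face at x = 36, 8 thick, y -25 to 25, 14 above the bed. Side stop: ledge, face at y = 18, 8 thick, x -30 to 30, 8 above the bed. Front and -y sides open
- seat_blue (a point): point on the bed of the blue cell (axes as the cell's) where the middle of the bar's underside lies when the bar is flush against both stops, its long side along the cell's x (cell x = +1, y = +5, z = 12 mm)
- cover_blue (a joint): hinge of the blue cover, rad: 0 shut, 1.95 open (leaning back past upright); stays where left; clicks shut below 0.16, about 4 N at the tab. Axis along cell y through cell x = 48, z = 34 mm. Plate 30 mm wide (middle at cell y = 5), 5 thick, from 4 to 68 mm from the axis; shut it lies level over the bed, towards the front, underside 33 and top 38 mm above the bench
- cover_blue_tab (a point): middle of the top of the black grip tab of the blue cover, at its free end: 26 mm long (66 to 92 mm from the hinge axis), 10 mm thick (cell y), 18 mm tall, its underside level with the plate's; the point is 79 mm from the axis and, shut, 17 mm above it
- bar_blue: loose aluminium specimen bar with two blue bands, 70 (x) x 26 (y) x 18 mm, about 120 g, lying flat on the bench; origin at the centre of its underside; both ends alike. May be absent
- cell_yellow: fixed cell with yellow cover and yellow strip at its front edge: base x -56 to 56, y -50 to 32 mm, 12 high, flat bed on top. Origin on the bench, middle of x; x points from front (robot side) to hinge, y to the side stop. End stop: wall, face at x = 36, 8 thick, y -25 to 25, 14 above the bed. Side stop: ledge, face at y = 18, 8 thick, x -30 to 30, 8 above the bed. Front and -y sides open
- seat_yellow (a point): point on the bed of the yellow cell (axes as the cell's) where the middle of the bar's underside lies when the bar is flush against both stops, its long side along the cell's x (cell x = +1, y = +5, z = 12 mm)
- cover_yellow (a joint): hinge of the yellow cover, rad: 0 shut, 1.95 open (leaning back past upright); stays where left; clicks shut below 0.16, about 4 N at the tab. Axis along cell y through cell x = 48, z = 34 mm. Plate 30 mm wide (middle at cell y = 5), 5 thick, from 4 to 68 mm from the axis; shut it lies level over the bed, towards the front, underside 33 and top 38 mm above the bench
- cover_yellow_tab (a point): middle of the top of the black grip tab of the yellow cover, at its free end: 26 mm long (66 to 92 mm from the hinge axis), 10 mm thick (cell y), 18 mm tall, its underside level with the plate's; the point is 79 mm from the axis and, shut, 17 mm above it
- bar_yellow: loose aluminium specimen bar with two yellow bands, 70 (x) x 26 (y) x 18 mm, about 120 g, lying flat on the bench; origin at the centre of its underside; both ends alike. May be absent
- saddle: loose green saddle, an inverted U standing on its two legs on the blue cell's bed: bridge 32 (x) x 40 (y) x 6 mm, legs 6 mm thick and 60 mm long, 28 mm apart inside (along y); on the bridge a grip tab 28 (x) x 10 (y) mm, 22 mm tall, its top 88 mm above the origin. Origin: middle of the underside, between the feet. About 70 g
- saddle_bridge (a point): middle of the underside of the saddle's bridge, 60 mm above its feet (axes as the saddle's)
- rod: fixed steel rod stand: level rod 12 mm thick and 200 mm long, along the stand's y, its axis 170 mm above the bench, on an upright post (16 mm thick) at each end; origin on the bench under the middle of the rod
- rod_mid (a point): middle of the rod, on its axis (axes as the stand's: y along the rod, z up)
- bottle: bystander: clear bottle with blue cap, 68 mm across, 130 mm tall; origin at the centre of its underside
- beaker: bystander: steel cup, 66 mm across, 85 mm tall; origin at the centre of its underside
- jar: bystander: amber jar with white cap, 56 mm across, 60 mm tall; origin at the centre of its underside
Things that resemble listed ones, but are neither listed nor needed, are in the scene too. What is shaped like the bar_red but brown is not meant.

How it is judged:
By the outcome, as a careful person would: the job done as asked, in the order asked, and still so for the second after the job is handed in, with the robot touching nothing.
Of bar_red, bar_blue, bar_yellow only 2 to 3 are there at a start; the rules pass over those that are not, and their reading is None.
At some moment in a run one of bar_red, bar_blue, bar_yellow may be knocked a few centimetres aside while the robot is not near it.
It also fails if it takes over 210 s, if anything falls off the work surface, if the arm or the gripper's body presses on something with over 40 N, if the wrist force passes 120 N, or if a joint passes its speed limit or range.

## Robot

A 6-joint arm with a two-finger parallel gripper is mounted at the origin on the work surface. World frame = base frame: x ahead of the robot, y to its left, z up, the work surface at z = 0. Lengths are in mm, angles in rad, forces in N, time in s.
With the tool pointing down it reaches from about 400 to 925 mm from the base axis. Payload 12.5 kg.
Tool frame: the origin (TCP) lies at the very end of the fingers, on their centre line; the grasp point (between the pads) lies 19 mm behind it; z points along the fingers, y is the line along which they close (so a half turn about z gives the same grasp; the last joint's range is limited). The gripper opens to 95 mm and grips with 3 to 60 N. Pads are 20 mm wide; open, the fingers measure 119 mm over their backs; the gripper's body (75 mm by 180 mm) begins 59 mm behind the grasp point.
Start: joints at [1.122, 0.491, 1.559, -0, 1.092, -0.106], TCP at [210.062, 588.66, 214.661] pointing down, gripper open.
Joint ranges: [-3.1, 3.1], [-0.84, 2.19], [0.05, 2.79], [-1.13, 4.28], [0.06, 2.93], [-2.69, 2.69]. Speed limits (rad/s): [2.22, 2.22, 2.79, 3.14, 3.14, 3.14].

## Interface

Orientations are given as a rotation vector (axis times angle).
In Python, from rig import observe, read_camera, finish_job, find_in, silhouettes gives the robot as it stands.
- The arm moves only by the tool apply_moves, never from a script. Its argument "targets" is a list of rows, each an object of numbers: "x", "y", "z": the shift along the tool's x, y, z in m; "wx", "wy", "wz": the turn, a rotation vector about the tool's x, y, z in rad. In form: [{"x": .., "y": .., "z": .., "wx": .., "wy": .., "wz": ..}, ...]. A call has exactly 10 rows; each row is the pose to reach, as a shift and turn from the pose commanded when the call began, along the tool's axes at that moment; what a row does not reach only later rows make up. A row lasts 1/10 s, in which the tool goes at most 50 mm and 8.59 degrees, less where a joint would pass 70% of its speed; a pose out of reach is approached as far as the arm can. A call with a gripper value outside its range is refused whole. "jaw" is the opening, from 0 (shut) to 1 (fully open), set as the call begins (left out, the last holds). The fingers move at their own pace and stop on an object; "squeeze" is the grip in N (left out, the last holds). Time passes only in rows, so rows that repeat a pose let the fingers close, or fill a call up. It gives the time, the measured TCP pose, the force, the opening and the grip force at its end, in the units of the state.
- observe(): the state, without advancing time (a new reading comes with each control period).
- read_camera(name): name is "side" or "top"; returns a dict with "pixels" (400x640x3 uint8, red, green, blue), "z_map" (400x640 float32, mm along the optical axis (not along the pixel's ray), 0 where there is no reading), "fx", "fy", "cx", "cy" (pixels), "k1" (the pictures are not rectified: a ray, as slopes to the right and down, at radius r is drawn at 1 + k1 r^2 times it, then the intrinsics apply), "view" (4x4, takes a point from world to camera coordinates). Camera axes: x right, y up, looking along -z (the intrinsics and any distortion apply to the point x, -y, -z); pixel columns grow to the right and rows downward; lengths in mm; the calibration is good to about 2 mm. A picture is of the moment at which its call begins.
- finish_job(): hands the job in; it is judged then, once.
Trained networks look in the newest picture that a camera, given by its name, has taken for a name from the list of things; names that differ only in an ending like _2 or _b are one class to them, and where a whole thing is asked for, a point or a joint stands for the part that bears it (a point fixed in the world has none). Each returns a list of dicts, best first, with "confidence" (0 to 1); they miss things now and then, are a little off and sometimes report something else, mostly with a low value. They report only what shows in the picture. A call takes as long as a camera call. They do not tell look-alikes from the thing itself.
- find_in(label, camera): "position" ([x, y, z] in mm, in the coordinates of the camera as it stood for that picture, good to about 4 mm: the middle of the surface that is visible of it).
- silhouettes(label, camera): "pixels" (400x640 bool, what is visible of it).
The state is a dict: "t": time; "joints": joint angles; "qvel": joint speeds; "joint_torque": joint torques, N m; "eef_pos": TCP position; "orientation": TCP orientation; "wrist_force": force on the tool from outside, world axes, zero at the start; "wrist_torque": the same for the moment, N m; "width": finger opening in mm; "grasp_force": force on a finger pad.
Only numpy, scipy, OpenCV 4.12 (cv2) and the standard library are available. Lean on these libraries where they do the work, as an engineer would, in place of code of your own. Each camera call takes 0.05 s, during which the arm holds its last target. There are 200 camera calls.

## Working session

There is one attempt and no reset: what is moved stays moved. The work goes in short steps, Python scripts to look and compute and a tool call to move; the robot and the scene stay as the last step left them, time stands still between calls to the robot, and variables do not carry over. Pictures are saved under pics/ and viewed, at most 14 in all, crops included, and the job is handed in when it is done.

Besides the shell and the picture viewer there is one more tool, called as name([rows], argument=value, ...), one row to a line, values as JSON. apply_moves: Moves the arm, as the interface text tells. Its arguments: {"type":"object","properties":{"targets":{"type":"array"},"jaw":{"type":"number"},"squeeze":{"type":"number"}},"required":["targets"]}

```bash
mkdir -p pics; ls; cat > h.py <<'E'
import numpy as np, cv2
from rig import observe, read_camera, finish_job, find_in, silhouettes
from scipy.spatial.transform import Rotation as R
def cam(n):
    c=read_camera(n); c['inv']=np.linalg.inv(np.array(c['view'],float)); return c
def save(c,f,crop=None,s=1):
    im=c['pixels'][...,::-1].copy()
    if crop: im=im[crop[1]:crop[3],crop[0]:crop[2]]
    cv2.imwrite('pics/'+f,cv2.resize(im,None,fx=s,fy=s,interpolation=cv2.INTER_CUBIC))
def rays(c,uv):
    uv=np.asarray(uv,float).reshape(-1,1,2)
    d=np.stack([(uv[:,0,0]-c['cx'])/c['fx'],(uv[:,0,1]-c['cy'])/c['fy']],1)
    p=d.copy()
    for _ in range(20): p=d/(1+c['k1']*(p**2).sum(1,keepdims=True))
    return p
def pts(c,uv):   # depth-based world points
    uv=np.asarray(uv).reshape(-1,2); z=c['z_map'][uv[:,1].astype(int),uv[:,0].astype(int)].astype(float)
    p=rays(c,uv); P=np.stack([p[:,0]*z,-p[:,1]*z,-z,np.ones(len(z))],1)
    P=(c['inv']@P.T).T[:,:3]; return P[z>0]
def proj(c,P):
    P=np.asarray(P,float).reshape(-1,3); q=(np.array(c['view'])@np.c_[P,np.ones(len(P))].T).T
    s=np.stack([q[:,0]/-q[:,2],-q[:,1]/-q[:,2]],1); s=s*(1+c['k1']*(s**2).sum(1,keepdims=True))
    return np.c_[s[:,0]*c['fx']+c['cx'],s[:,1]*c['fy']+c['cy']]
def onplane(c,uv,z):
    p=rays(c,uv); d=np.c_[p[:,0],-p[:,1],-np.ones(len(p))]; Rm=c['inv'][:3,:3]; o=c['inv'][:3,3]
    w=(Rm@d.T).T; return o+w*((z-o[2])/w[:,2])[:,None]
def mask(label,n,i=0):
    r=silhouettes(label,n); return [(round(a['confidence'],2),a['pixels']) for a in r]
def allpts(c,m):
    v,u=np.nonzero(m); return pts(c,np.c_[u,v])
E
python3 - <<'E'
from h import *
o=observe(); print({k:np.round(v,3) for k,v in o.items()})
for n in('side','top'):
    c=cam(n); save(c,n+'0.png'); print(n,c['fx'],c['cx'],c['cy'],c['k1'],np.round(c['inv'],3).tolist())
    for l in ['cell_red','cell_blue','cell_yellow','bar_red','bar_blue','bar_yellow','saddle','rod','bottle','beaker','jar','cover_red','cover_blue','cover_yellow']:
        for s in find_in(l,n)[:3]:
            P=(c['inv']@np.r_[s['position'],1])[:3]; print(l,round(s['confidence'],2),P.round(),proj(c,P).round()[0])
E
```

```text
pics
{'t': np.float64(0.0), 'joints': array([ 1.122,  0.492,  1.559,  0.   ,  1.092, -0.106]), 'qvel': array([-0.001, -0.   ,  0.002, -0.   , -0.002,  0.   ]), 'joint_torque': array([-1.0000e-03, -6.1267e+01, -2.5820e+01,  6.9000e-02,  4.8000e-02,
       -0.0000e+00]), 'eef_pos': array([209.937, 588.425, 214.064]), 'orientation': array([-5.360e-01, -3.095e+00,  2.000e-03]), 'wrist_force': array([0.629, 0.36 , 0.394]), 'wrist_torque': array([-0.019, -0.008, -0.038]), 'grasp_force': np.float64(0.0), 'width': np.float64(95.302)}
side 376.2116129533522 314.9559977020684 197.75299252502992 -0.0521623995255279 [[0.862, 0.368, -0.348, 201.682], [-0.506, 0.638, -0.58, -581.853], [0.008, 0.676, 0.737, 806.332], [0.0, 0.0, 0.0, 1.0]]
cell_red 0.6 [563.  76.  12.] [305. 192.]
cell_blue 0.66 [ 578. -252.   16.] [378. 275.]
cell_yellow 0.9 [604. -73.  14.] [346. 221.]
bar_red 0.76 [ 409. -424.   23.] [361. 375.]
bar_red 0.68 [ 305. -295.   14.] [285. 347.]
bar_red 0.68 [ 394. -200.   17.] [300. 292.]
bar_yellow 0.69 [443.  19.  17.] [277. 221.]
bar_yellow 0.18 [616.  80.  90.] [321. 166.]
saddle 
[... 942 characters left out ...]
red 0.83 [ 391. -195.   11.] [377. 254.]
bar_blue 0.74 [596. -68.  13.] [328. 175.]
bar_blue 0.39 [ 609. -219.   91.] [390. 165.]
bar_blue 0.3 [ 532. -253.   75.] [403. 197.]
bar_yellow 0.76 [443.  24.  17.] [293. 233.]
saddle 0.83 [ 531. -257.   79.] [405. 197.]
saddle 0.57 [615.  81.  83.] [269. 163.]
saddle 0.45 [564.  83.  11.] [271. 187.]
rod 0.75 [514. 285.  13.] [195. 206.]
beaker 0.83 [ 653. -380.   51.] [450. 151.]
jar 0.86 [ 521. -434.   60.] [474. 202.]
cover_red 0.51 [616.  79.  85.] [269. 163.]
cover_blue 0.62 [ 610. -222.   91.] [391. 165.]
cover_blue 0.48 [ 574. -242.   15.] [394. 184.]
cover_blue 0.16 [651. -58.  79.] [324. 150.]
cover_yellow 0.68 [652. -57.  79.] [324. 149.]
```

View pics/side0.png

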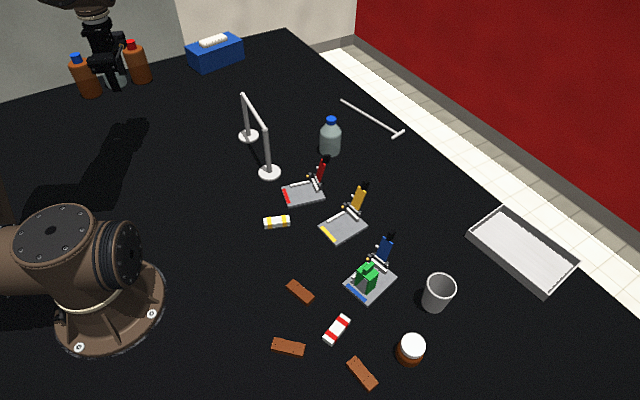

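View pics/top0.png

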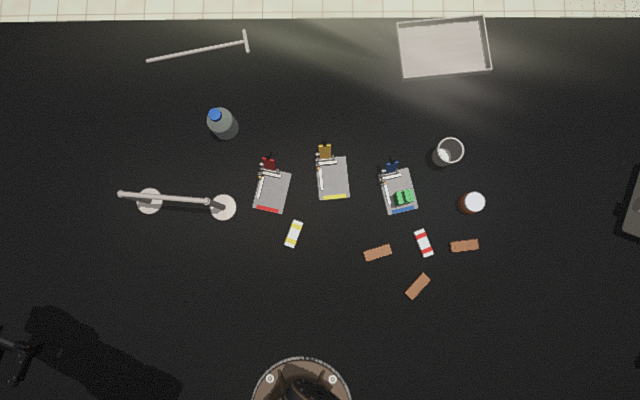

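The views show the three cells at top (271,190), (332,178) and (398,190). The saddle is on the blue cell at (404,197). The yellow bar is at (293,234) and the red bar at (424,243), and there is no blue bar. Look-alikes are three brown bars at top (378,253), (417,286) and (464,245), plus the far T-stand at (200,50). The real rod stand is at (120–222,200).

```bash
cat >> h.py <<'E'
from scipy.optimize import minimize
V,U=np.mgrid[0:400,0:640]; UV=np.c_[U.ravel(),V.ravel()]
def cloud(c): return pts(c,UV)
def rectfit(P,x0,y0,yaw0,L,W,zpos,zneg,rad=85):
    Q=P[np.hypot(P[:,0]-x0,P[:,1]-y0)<rad]
    pos=(Q[:,2]>zpos[0])&(Q[:,2]<zpos[1]); neg=(Q[:,2]>zneg[0])&(Q[:,2]<zneg[1])
    X=np.r_[Q[pos],Q[neg]][:,:2]; y=np.r_[np.ones(pos.sum()),-np.ones(neg.sum())]
    def f(p,s):
        c,n=np.cos(p[2]),np.sin(p[2]); d=X-p[:2]
        a=np.abs(d@[c,n])-L/2; b=np.abs(d@[-n,c])-W/2
        sd=-np.maximum(a,b)
        return np.logaddexp(0,-y*np.clip(sd,-15,15)/s).mean()
    best=None
    for dy in np.radians([-30,-15,0,15,30]):
        p=np.array([x0,y0,yaw0+dy])
        for s in(5,1.5): p=minimize(f,p,args=(s,),method='Nelder-Mead',options=dict(initial_simplex=p+np.array([[0,0,0],[8,0,0],[0,8,0],[0,0,.15]]))).x
        if best is None or f(p,1.5)<best[1]: best=(p,f(p,1.5))
    p=best[0]; return p[0],p[1],np.degrees(p[2]),round(best[1],3),int(pos.sum()),np.median(Q[pos][:,2]).round(1)
CELLS=dict(red=(565,80,-.15),yellow=(600,-70,.1),blue=(575,-240,.2))
def cellfit(P,k):
    x,y,a=CELLS[k]; r=rectfit(P,x,y,a,112,82,(7,16),(-8,4)); t=np.radians(r[2])
    return np.r_[r[0]+9*-np.sin(t)*1, r[1]+9*np.cos(t), r[2:]]  # base centre is cell y=-9
E
cat > m.py <<'E'
from h import *
for n in('side','top'):
    c=cam(n); P=cloud(c); print(n, 'bench z',np.percentile(P[np.hypot(P[:,0]-480,P[:,1]+100)<30][:,2],[5,50,95]))
    for k in CELLS: print(k,np.round(cellfit(P,k),2))
    for k,x,y,a in(('yellow',443,22,-.3),('red',408,-312,.3)):
        print('bar',k,np.round(rectfit(P,x,y,a,70,26,(9,26),(-8,5),60),2))
    print('saddle',np.round(rectfit(P,528,-257,.2,32,40,(68,84),(-5,62),50),2))
    Q=P[(P[:,2]>160)&(P[:,2]<180)&(P[:,0]>400)&(P[:,0]<620)&(P[:,1]>120)&(P[:,1]<480)]
    m=Q.mean(0); d=np.linalg.svd(Q[:,:2]-m[:2],full_matrices=False)[2][0]; t=(Q[:,:2]-m[:2])@d
    print('rod',m.round(1),d.round(3),t.min(),t.max(),'mid',(m[:2]+d*(t.min()+t.max())/2).round(1), 'zmax',np.percentile(Q[:,2],[5,50,95,99]))
    S=max(find_in('saddle',n),key=lambda s:s['confidence'])
    T=P[(np.hypot(P[:,0]-528,P[:,1]+257)<60)&(P[:,2]>92)&(P[:,2]<106)]; T=T[np.hypot(*(T[:,:2]-[528,-257]).T)<40]
    print('tab',T.mean(0).round(1),cv2.minAreaRect(T[:,:2].astype(np.float32)))
E
python3 m.py
python3 - <<'E'
from h import *
c=cam('side'); save(c,'s1.png',(220,80,440,400),1.85)
E
```

```text
side bench z [-1.97068372  0.65575611  2.97630536]
red [ 5.5806e+02  9.1890e+01 -1.2870e+01  7.0000e-02  7.0800e+02  1.2400e+01]
yellow [ 5.8842e+02 -6.8720e+01  5.8200e+00  7.0000e-02  8.8100e+02  1.2500e+01]
blue [ 5.5306e+02 -2.4285e+02  1.3140e+01  6.0000e-02  8.4500e+02  1.2000e+01]
bar yellow [ 4.4262e+02  2.2570e+01 -2.0130e+01  1.0000e-01  2.4200e+02  1.8300e+01]
bar red [ 4.1888e+02 -3.1403e+02  2.1200e+01  5.0000e-02  4.0600e+02  1.8400e+01]
saddle [ 539.11 -257.28    4.72    0.54  193.     78.2 ]
rod [517.8 296.  173.1] [-0.072 -0.997] -119.43914034407986 93.54999196460457 mid [518.8 308.9] zmax [164.5690269  174.20990348 176.90220485 177.8387988 ]
tab [ 532.4 -259.4   98.9] ((532.8721313476562, -258.989013671875), (27.71047019958496, 10.806208610534668), 13.98095417022705)
top bench z [-4.04342626 -0.46560923  2.9556896 ]
red [ 5.5925e+02  9.0670e+01 -1.2470e+01  4.0000e-02  1.0440e+03  1.1600e+01]
yellow [ 5.898e+02 -7.033e+01  5.740e+00  4.000e-02  1.051e+03  1.140e+01]
blue [ 5.5363e+02 -2.4387e+02  1.3170e+01  4.0000e-02  7.9400e+02  1.1500e+01]
bar yellow [ 4.4265e+02  2.2560e+01 -2.0070e+01  4.0000e-02  2.7600e+02  1.7700e+01]
bar red [ 4.1952e+02 -3.1547e+02  2.1100e+01  5.0000e-02  2.9600e+02  1.7500e+01]
saddle [ 5.3621e+02 -2.6001e+02  1.3590e+01  8.0000e-02  1.5600e+02  7.7500e+01]
rod [520.  308.2 173.7] [0.083 0.997] -104.94262599369944 112.43700065926505 mid [520.4 311.9] zmax [169.29103528 174.06471698 177.36892724 178.16641838]
tab [ 534.1 -257.9   99.1] ((534.0963134765625, -258.1206359863281), (26.87563133239746, 9.94479751586914), 12.915217399597168)
```

View pics/s1.png

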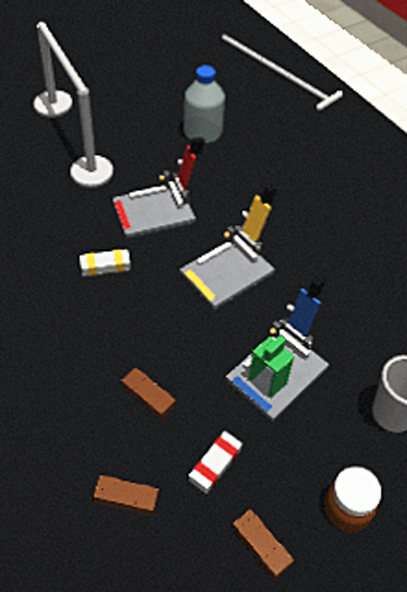

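The crop confirms the choice: banded bars at crop (105,262) for yellow and (216,460) for red, the saddle at (270,365), and the rod stand at upper left. Brown bars are rejected by colour. Next I'll plan the moves.

```bash
cat > plan.py <<'E'
# usage: plan.py x y z psi  [x y z psi ...]; first pose = measured (or 'c x y z psi' given)
import sys; from h import *
def measured():
    o=observe(); y=R.from_rotvec(o['orientation']).as_matrix()[:,1]; return np.r_[o['eef_pos'],np.degrees(np.arctan2(y[1],y[0]))]
def delta(a,b):
    t=np.radians(a[3]); d=np.subtract(b[:3],a[:3]); w=(b[3]-a[3]+180)%360-180
    return np.r_[np.array([-np.sin(t)*d[0]+np.cos(t)*d[1],np.cos(t)*d[0]+np.sin(t)*d[1],-d[2]])/1000,-np.radians(w)].round(4)
def path(*w,start=None):
    a=measured() if start is None else start; print('at',np.round(a,2))
    for b in w: print(b,'->',delta(a,b),'rows',round(max(np.linalg.norm(np.subtract(b[:3],a[:3]))/50,abs((b[3]-a[3]+180)%360-180)/8.59),1)); a=b
def cell(k,x,y):
    cx,cy,a=dict(red=(558.7,91.3,-12.7),yellow=(589.1,-69.5,5.8),blue=(553.3,-243.4,13.2))[k]; t=np.radians(a)
    return cx+x*np.cos(t)-y*np.sin(t), cy+x*np.sin(t)+y*np.cos(t)
E
python3 - <<'E'
from plan import *
path((450,200,250,0),(533.3,-258.6,170,-76.6),(533.3,-258.6,80,-76.6),(533.3,-258.6,280,-76.6),(519.8,310,280,-4.6),start=(210.06,588.66,214.66,70.27))
E
```

```text
at [210.06 588.66 214.66  70.27]
(450, 200, 250, 0) -> [-0.3571 -0.2848 -0.0353  1.2264] rows 9.2
(533.3, -258.6, 170, -76.6) -> [-0.4586  0.0833  0.08    1.3369] rows 9.5
(533.3, -258.6, 80, -76.6) -> [ 0.    0.    0.09 -0.  ] rows 1.8
(533.3, -258.6, 280, -76.6) -> [ 0.   0.  -0.2 -0. ] rows 4.0
(519.8, 310, 280, -4.6) -> [ 0.1186 -0.5562 -0.     -1.2566] rows 11.4
```

apply_moves([
  {"x": -0.357, "y": -0.285, "z": -0.035, "wx": 0, "wy": 0, "wz": 1.226},
  {"x": -0.357, "y": -0.285, "z": -0.035, "wx": 0, "wy": 0, "wz": 1.226},
  {"x": -0.357, "y": -0.285, "z": -0.035, "wx": 0, "wy": 0, "wz": 1.226},
  {"x": -0.357, "y": -0.285, "z": -0.035, "wx": 0, "wy": 0, "wz": 1.226},
  {"x": -0.357, "y": -0.285, "z": -0.035, "wx": 0, "wy": 0, "wz": 1.226},
  {"x": -0.357, "y": -0.285, "z": -0.035, "wx": 0, "wy": 0, "wz": 1.226},
  {"x": -0.357, "y": -0.285, "z": -0.035, "wx": 0, "wy": 0, "wz": 1.226},
  {"x": -0.357, "y": -0.285, "z": -0.035, "wx": 0, "wy": 0, "wz": 1.226},
  {"x": -0.357, "y": -0.285, "z": -0.035, "wx": 0, "wy": 0, "wz": 1.226},
  {"x": -0.357, "y": -0.285, "z": -0.035, "wx": 0, "wy": 0, "wz": 1.226},
], jaw=0.5, squeeze=25)

```text
t: 2.75
eef_pos: [452.7, 196.8, 250.1]
orientation: [2.224, 2.217, 0.001]
wrist_force: [-0.2, 1.0, -0.1]
width: 47.2
grasp_force: 0.0
```

apply_moves([
  {"x": -0.459, "y": 0.083, "z": 0.08, "wx": 0, "wy": 0, "wz": 1.337},
  {"x": -0.459, "y": 0.083, "z": 0.08, "wx": 0, "wy": 0, "wz": 1.337},
  {"x": -0.459, "y": 0.083, "z": 0.08, "wx": 0, "wy": 0, "wz": 1.337},
  {"x": -0.459, "y": 0.083, "z": 0.08, "wx": 0, "wy": 0, "wz": 1.337},
  {"x": -0.459, "y": 0.083, "z": 0.08, "wx": 0, "wy": 0, "wz": 1.337},
  {"x": -0.459, "y": 0.083, "z": 0.08, "wx": 0, "wy": 0, "wz": 1.337},
  {"x": -0.459, "y": 0.083, "z": 0.08, "wx": 0, "wy": 0, "wz": 1.337},
  {"x": -0.459, "y": 0.083, "z": 0.08, "wx": 0, "wy": 0, "wz": 1.337},
  {"x": -0.459, "y": 0.083, "z": 0.08, "wx": 0, "wy": 0, "wz": 1.337},
  {"x": -0.459, "y": 0.083, "z": 0.08, "wx": 0, "wy": 0, "wz": 1.337},
])

```text
t: 3.75
eef_pos: [534.7, -261.5, 168.6]
orientation: [-3.121, -0.361, 0.0]
wrist_force: [0.2, 1.1, -0.3]
width: 47.5
grasp_force: 0.0
```

```bash
python3 -c "
from plan import *
path((533.3,-258.6,80,-76.6))"
```

```text
at [ 534.71 -261.54  168.63  -76.8 ]
(533.3, -258.6, 80, -76.6) -> [-0.0007 -0.0032  0.0886 -0.0035] rows 1.8
```

apply_moves([
  {"x": 0, "y": 0, "z": 0.0, "wx": 0, "wy": 0, "wz": 0},
  {"x": 0, "y": 0, "z": 0.02, "wx": 0, "wy": 0, "wz": 0},
  {"x": 0, "y": 0, "z": 0.04, "wx": 0, "wy": 0, "wz": 0},
  {"x": 0, "y": 0, "z": 0.05, "wx": 0, "wy": 0, "wz": 0},
  {"x": 0, "y": 0, "z": 0.05, "wx": 0, "wy": 0, "wz": 0},
  {"x": 0, "y": 0, "z": 0.05, "wx": 0, "wy": 0, "wz": 0},
  {"x": 0, "y": 0, "z": 0.05, "wx": 0, "wy": 0, "wz": 0},
  {"x": 0, "y": 0, "z": 0.05, "wx": 0, "wy": 0, "wz": 0},
  {"x": 0, "y": 0, "z": 0.05, "wx": 0, "wy": 0, "wz": 0},
  {"x": 0, "y": 0, "z": 0.05, "wx": 0, "wy": 0, "wz": 0},
])

```text
t: 4.75
eef_pos: [534.5, -258.6, 119.9]
orientation: [3.12, 0.369, 0.001]
wrist_force: [0.4, 0.2, -0.3]
width: 47.6
grasp_force: 0.0
```

```bash
python3 -c "
from plan import *
path((533.3,-258.6,80,-76.6))
from h import *
P=cloud(cam('top'));T=P[(np.hypot(P[:,0]-533,P[:,1]+258)<40)&(P[:,2]>92)&(P[:,2]<106)];print(T.mean(0),len(T))"
```

```text
at [ 534.48 -258.64  119.89  -76.49]
(533.3, -258.6, 80, -76.6) -> [-0.0011 -0.0003  0.0399  0.0019] rows 0.8
[nan nan nan] 0<string>:5: RuntimeWarning: Mean of empty slice.
  ret = um.true_divide(
```

Overshoot settles, so pose is right. Next: descend, close, lift.

apply_moves([
  {"x": -0.001, "y": 0, "z": 0.01, "wx": 0, "wy": 0, "wz": 0},
  {"x": -0.001, "y": 0, "z": 0.02, "wx": 0, "wy": 0, "wz": 0},
  {"x": -0.001, "y": 0, "z": 0.03, "wx": 0, "wy": 0, "wz": 0},
  {"x": -0.001, "y": 0, "z": 0.038, "wx": 0, "wy": 0, "wz": 0},
  {"x": -0.001, "y": 0, "z": 0.038, "wx": 0, "wy": 0, "wz": 0},
  {"x": -0.001, "y": 0, "z": 0.038, "wx": 0, "wy": 0, "wz": 0},
  {"x": -0.001, "y": 0, "z": 0.038, "wx": 0, "wy": 0, "wz": 0},
  {"x": -0.001, "y": 0, "z": 0.038, "wx": 0, "wy": 0, "wz": 0},
  {"x": -0.001, "y": 0, "z": 0.038, "wx": 0, "wy": 0, "wz": 0},
  {"x": -0.001, "y": 0, "z": 0.038, "wx": 0, "wy": 0, "wz": 0},
])

```text
t: 5.8
eef_pos: [533.5, -258.8, 81.8]
orientation: [3.12, 0.37, 0.001]
wrist_force: [-0.8, 0.2, -0.1]
width: 47.6
grasp_force: 0.0
```

apply_moves([
  {"x": 0, "y": 0, "z": 0, "wx": 0, "wy": 0, "wz": 0},
  {"x": 0, "y": 0, "z": 0, "wx": 0, "wy": 0, "wz": 0},
  {"x": 0, "y": 0, "z": 0, "wx": 0, "wy": 0, "wz": 0},
  {"x": 0, "y": 0, "z": 0, "wx": 0, "wy": 0, "wz": 0},
  {"x": 0, "y": 0, "z": 0, "wx": 0, "wy": 0, "wz": 0},
  {"x": 0, "y": 0, "z": 0, "wx": 0, "wy": 0, "wz": 0},
  {"x": 0, "y": 0, "z": 0, "wx": 0, "wy": 0, "wz": 0},
  {"x": 0, "y": 0, "z": 0, "wx": 0, "wy": 0, "wz": 0},
  {"x": 0, "y": 0, "z": -0.002, "wx": 0, "wy": 0, "wz": 0},
  {"x": 0, "y": 0, "z": -0.004, "wx": 0, "wy": 0, "wz": 0},
], jaw=0, squeeze=30)

```text
t: 6.8
eef_pos: [533.4, -258.8, 85.7]
orientation: [-3.12, -0.369, 0.0]
wrist_force: [-0.7, -0.2, -1.0]
width: 9.7
grasp_force: 30.0
```

apply_moves([
  {"x": 0, "y": 0, "z": -0.02, "wx": 0, "wy": 0, "wz": 0},
  {"x": 0, "y": 0, "z": -0.05, "wx": 0, "wy": 0, "wz": 0},
  {"x": 0, "y": 0, "z": -0.08, "wx": 0, "wy": 0, "wz": 0},
  {"x": 0, "y": 0, "z": -0.11, "wx": 0, "wy": 0, "wz": 0},
  {"x": 0, "y": 0, "z": -0.14, "wx": 0, "wy": 0, "wz": 0},
  {"x": 0, "y": 0, "z": -0.17, "wx": 0, "wy": 0, "wz": 0},
  {"x": 0, "y": 0, "z": -0.19, "wx": 0, "wy": 0, "wz": 0},
  {"x": 0, "y": 0, "z": -0.2, "wx": 0, "wy": 0, "wz": 0},
  {"x": 0, "y": 0, "z": -0.2, "wx": 0, "wy": 0, "wz": 0},
  {"x": 0, "y": 0, "z": -0.2, "wx": 0, "wy": 0, "wz": 0},
])

```text
t: 7.8
eef_pos: [533.1, -258.6, 284.6]
orientation: [-3.119, -0.369, 0.002]
wrist_force: [0.3, 0.3, -0.5]
width: 10.2
grasp_force: 30.0
```

```bash
python3 -c "
from plan import *
path((520.3,310,286,-4.6))
c=cam('side');P=cloud(c);a=measured();Q=P[(np.hypot(P[:,0]-a[0],P[:,1]-a[1])<45)&(P[:,2]>205)&(P[:,2]<300)];print(len(Q),np.percentile(Q[:,2],[1,10,50]))
for n in('bar_red','bar_yellow'):
  for s in find_in(n,'top')[:3]: pass
"
```

```text
at [ 533.13 -258.64  284.61  -76.49]
(520.3, 310, 286, -4.6) -> [ 0.1204 -0.5559 -0.0014 -1.2547] rows 11.4
631 [217.23313895 225.82026599 264.93825616]
```

apply_moves([
  {"x": 0.005, "y": -0.024, "z": 0, "wx": 0, "wy": 0, "wz": -0.05},
  {"x": 0.014, "y": -0.065, "z": 0, "wx": 0, "wy": 0, "wz": -0.14},
  {"x": 0.024, "y": -0.11, "z": 0, "wx": 0, "wy": 0, "wz": -0.25},
  {"x": 0.034, "y": -0.155, "z": 0, "wx": 0, "wy": 0, "wz": -0.35},
  {"x": 0.043, "y": -0.2, "z": 0, "wx": 0, "wy": 0, "wz": -0.45},
  {"x": 0.053, "y": -0.245, "z": 0, "wx": 0, "wy": 0, "wz": -0.55},
  {"x": 0.063, "y": -0.29, "z": 0, "wx": 0, "wy": 0, "wz": -0.65},
  {"x": 0.073, "y": -0.335, "z": 0, "wx": 0, "wy": 0, "wz": -0.76},
  {"x": 0.082, "y": -0.38, "z": 0, "wx": 0, "wy": 0, "wz": -0.86},
  {"x": 0.09, "y": -0.415, "z": 0, "wx": 0, "wy": 0, "wz": -0.94},
])

```text
t: 8.95
eef_pos: [523.4, 168.1, 284.9]
orientation: [-2.609, -1.748, 0.001]
wrist_force: [0.3, 0.3, -1.1]
width: 10.0
grasp_force: 30.0
```

```bash
python3 -c "
from plan import *
path((520.3,310,286,-4.6))"
```

```text
at [523.36 168.1  284.95 -22.35]
(520.3, 310, 286, -4.6) -> [ 0.1301 -0.0568 -0.0011 -0.3097] rows 2.8
```

apply_moves([
  {"x": 0.025, "y": -0.011, "z": 0, "wx": 0, "wy": 0, "wz": -0.06},
  {"x": 0.055, "y": -0.024, "z": 0, "wx": 0, "wy": 0, "wz": -0.13},
  {"x": 0.085, "y": -0.037, "z": 0, "wx": 0, "wy": 0, "wz": -0.2},
  {"x": 0.11, "y": -0.048, "z": 0, "wx": 0, "wy": 0, "wz": -0.26},
  {"x": 0.125, "y": -0.055, "z": 0, "wx": 0, "wy": 0, "wz": -0.3},
  {"x": 0.13, "y": -0.057, "z": 0, "wx": 0, "wy": 0, "wz": -0.31},
  {"x": 0.13, "y": -0.057, "z": 0, "wx": 0, "wy": 0, "wz": -0.31},
  {"x": 0.13, "y": -0.057, "z": 0, "wx": 0, "wy": 0, "wz": -0.31},
  {"x": 0.13, "y": -0.057, "z": 0, "wx": 0, "wy": 0, "wz": -0.31},
  {"x": 0.13, "y": -0.057, "z": 0, "wx": 0, "wy": 0, "wz": -0.31},
])

```text
t: 9.95
eef_pos: [521.6, 306.8, 285.8]
orientation: [2.315, 2.123, 0.0]
wrist_force: [-0.6, -0.1, -0.5]
width: 9.8
grasp_force: 30.0
```

```bash
python3 -c "
from plan import *
path((520.3,310,286,-4.6))
c=cam('side');save(c,'s2.png',(190,30,330,200),3)"
```

```text
at [521.6  306.84 285.82  -4.95]
(520.3, 310, 286, -4.6) -> [ 0.003  -0.0016 -0.0002 -0.0061] rows 0.1
```

View pics/s2.png

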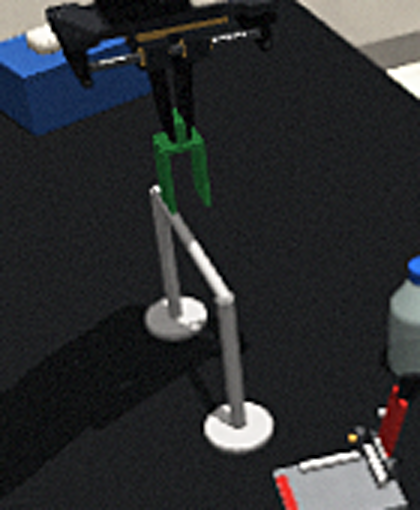

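The picture shows the saddle held upright, legs at crop (170,185) and (203,180), above and either side of the rod, which runs (155,190)–(228,298). Now lower it.

apply_moves([
  {"x": 0, "y": -0.001, "z": 0.01, "wx": 0, "wy": 0, "wz": 0},
  {"x": 0, "y": -0.001, "z": 0.025, "wx": 0, "wy": 0, "wz": 0},
  {"x": 0, "y": -0.001, "z": 0.04, "wx": 0, "wy": 0, "wz": 0},
  {"x": 0, "y": -0.001, "z": 0.055, "wx": 0, "wy": 0, "wz": 0},
  {"x": 0, "y": -0.001, "z": 0.068, "wx": 0, "wy": 0, "wz": 0},
  {"x": 0, "y": -0.001, "z": 0.08, "wx": 0, "wy": 0, "wz": 0},
  {"x": 0, "y": -0.001, "z": 0.088, "wx": 0, "wy": 0, "wz": 0},
  {"x": 0, "y": -0.001, "z": 0.093, "wx": 0, "wy": 0, "wz": 0},
  {"x": 0, "y": -0.001, "z": 0.096, "wx": 0, "wy": 0, "wz": 0},
  {"x": 0, "y": -0.001, "z": 0.098, "wx": 0, "wy": 0, "wz": 0},
])

```text
t: 11.0
eef_pos: [520.5, 307.8, 187.7]
orientation: [2.314, 2.125, 0.001]
wrist_force: [-0.6, -0.5, -1.1]
width: 9.7
grasp_force: 30.0
```

apply_moves([
  {"x": 0, "y": 0, "z": 0.001, "wx": 0, "wy": 0, "wz": 0},
  {"x": 0, "y": 0, "z": 0.001, "wx": 0, "wy": 0, "wz": 0},
  {"x": 0, "y": 0, "z": 0.001, "wx": 0, "wy": 0, "wz": 0},
  {"x": 0, "y": 0, "z": 0.002, "wx": 0, "wy": 0, "wz": 0},
  {"x": 0, "y": 0, "z": 0.002, "wx": 0, "wy": 0, "wz": 0},
  {"x": 0, "y": 0, "z": 0.002, "wx": 0, "wy": 0, "wz": 0},
  {"x": 0, "y": 0, "z": 0.0025, "wx": 0, "wy": 0, "wz": 0},
  {"x": 0, "y": 0, "z": 0.0025, "wx": 0, "wy": 0, "wz": 0},
  {"x": 0, "y": 0, "z": 0.0025, "wx": 0, "wy": 0, "wz": 0},
  {"x": 0, "y": 0, "z": 0.0025, "wx": 0, "wy": 0, "wz": 0},
])

```text
t: 12.0
eef_pos: [520.4, 307.8, 185.5]
orientation: [2.314, 2.125, 0.001]
wrist_force: [-1.1, -1.3, 5.7]
width: 9.9
grasp_force: 30.0
```

apply_moves([
  {"x": 0, "y": 0, "z": 0, "wx": 0, "wy": 0, "wz": 0},
  {"x": 0, "y": 0, "z": 0, "wx": 0, "wy": 0, "wz": 0},
  {"x": 0, "y": 0, "z": 0, "wx": 0, "wy": 0, "wz": 0},
  {"x": 0, "y": 0, "z": 0, "wx": 0, "wy": 0, "wz": 0},
  {"x": 0, "y": 0, "z": 0, "wx": 0, "wy": 0, "wz": 0},
  {"x": 0, "y": 0, "z": -0.01, "wx": 0, "wy": 0, "wz": 0},
  {"x": 0, "y": 0, "z": -0.025, "wx": 0, "wy": 0, "wz": 0},
  {"x": 0, "y": 0, "z": -0.045, "wx": 0, "wy": 0, "wz": 0},
  {"x": 0, "y": 0, "z": -0.065, "wx": 0, "wy": 0, "wz": 0},
  {"x": 0, "y": 0, "z": -0.08, "wx": 0, "wy": 0, "wz": 0},
], jaw=0.35)

```text
t: 13.0
eef_pos: [520.6, 307.8, 267.3]
orientation: [2.313, 2.125, 0.003]
wrist_force: [0.3, 0.2, -0.7]
width: 33.7
grasp_force: 0.0
```

```bash
cat > sad.py <<'E'
from plan import *
def saddle():
    for n in('side','top'):
        P=cloud(cam(n)); Q=P[(np.hypot(P[:,0]-520.4,P[:,1]-308)<45)]
        T=Q[(Q[:,2]>192)&(Q[:,2]<210)]; print('sad',n,len(T),T.mean(0).round(1),cv2.minAreaRect(T[:,:2].astype(np.float32)))
def bars():
    for n in('side','top'):
        P=cloud(cam(n))
        for k,x,y,a in(('yellow',443,22,-.35),('red',419,-315,.37)): print(n,k,np.round(rectfit(P,x,y,a,70,26,(9,26),(-8,5),60),2))
E
python3 -c "
from sad import *
path((460,100,250,-45),(419.2,-314.8,120,-68.9))
saddle();bars();c=cam('side');save(c,'s3.png',(190,30,330,200),3)"
```

```text
at [520.6  307.84 267.26  -4.87]
(460, 100, 250, -45) -> [-0.2122 -0.0427  0.0173  0.7004] rows 4.7
(419.2, -314.8, 120, -68.9) -> [-0.3222  0.2645  0.13    0.4171] rows 8.7
sad side 39 [518.7 303.5 200.6] ((520.0823974609375, 307.2714538574219), (31.331634521484375, 10.627559661865234), 84.98008728027344)
sad top 71 [520. 308. 202.] ((520.6022338867188, 309.5071105957031), (29.95130729675293, 10.280678749084473), 86.17263793945312)
side yellow [ 4.427e+02  2.270e+01 -1.902e+01  8.000e-02  2.370e+02  1.840e+01]
side red [ 4.1918e+02 -3.1389e+02  2.0750e+01  6.0000e-02  4.0500e+02  1.8500e+01]
top yellow [ 4.4259e+02  2.2540e+01 -2.0420e+01  4.0000e-02  2.7600e+02  1.7800e+01]
top red [ 4.1956e+02 -3.1552e+02  2.0860e+01  5.0000e-02  2.9600e+02  1.7500e+01]
```

View pics/s3.png

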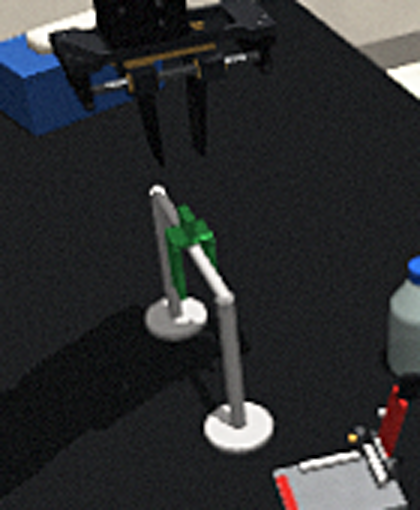

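The picture shows the saddle astride the rod at crop (190,240), and both bars are unmoved. Yellow bar next.

```bash
python3 -c "
from plan import *
path((470,120,240,-80),(442.6,22.6,60,-110))"
```

```text
at [520.14 307.61 264.63  -4.87]
(470, 120, 240, -80) -> [-0.1912 -0.034   0.0246  1.3113] rows 8.7
(442.6, 22.6, 60, -110) -> [-0.0439  0.0912  0.18    0.5236] rows 4.1
```

apply_moves([
  {"x": -0.019, "y": -0.003, "z": 0.0, "wx": 0, "wy": 0, "wz": 0.13},
  {"x": -0.04, "y": -0.007, "z": 0.0, "wx": 0, "wy": 0, "wz": 0.27},
  {"x": -0.062, "y": -0.011, "z": 0.005, "wx": 0, "wy": 0, "wz": 0.41},
  {"x": -0.084, "y": -0.015, "z": 0.01, "wx": 0, "wy": 0, "wz": 0.55},
  {"x": -0.105, "y": -0.018, "z": 0.012, "wx": 0, "wy": 0, "wz": 0.69},
  {"x": -0.126, "y": -0.022, "z": 0.015, "wx": 0, "wy": 0, "wz": 0.83},
  {"x": -0.148, "y": -0.026, "z": 0.02, "wx": 0, "wy": 0, "wz": 0.97},
  {"x": -0.17, "y": -0.03, "z": 0.022, "wx": 0, "wy": 0, "wz": 1.11},
  {"x": -0.185, "y": -0.033, "z": 0.025, "wx": 0, "wy": 0, "wz": 1.23},
  {"x": -0.191, "y": -0.034, "z": 0.025, "wx": 0, "wy": 0, "wz": 1.31},
], jaw=0.6)

```text
t: 14.25
eef_pos: [469.5, 119.1, 239.1]
orientation: [3.13, 0.267, -0.003]
wrist_force: [0.5, -0.7, 0.2]
width: 57.1
grasp_force: 0.0
```

apply_moves([
  {"x": -0.01, "y": 0.02, "z": 0.04, "wx": 0, "wy": 0, "wz": 0.12},
  {"x": -0.02, "y": 0.045, "z": 0.08, "wx": 0, "wy": 0, "wz": 0.25},
  {"x": -0.032, "y": 0.068, "z": 0.12, "wx": 0, "wy": 0, "wz": 0.38},
  {"x": -0.04, "y": 0.085, "z": 0.15, "wx": 0, "wy": 0, "wz": 0.48},
  {"x": -0.044, "y": 0.091, "z": 0.17, "wx": 0, "wy": 0, "wz": 0.524},
  {"x": -0.044, "y": 0.091, "z": 0.18, "wx": 0, "wy": 0, "wz": 0.524},
  {"x": -0.044, "y": 0.091, "z": 0.18, "wx": 0, "wy": 0, "wz": 0.524},
  {"x": -0.044, "y": 0.091, "z": 0.18, "wx": 0, "wy": 0, "wz": 0.524},
  {"x": -0.044, "y": 0.091, "z": 0.18, "wx": 0, "wy": 0, "wz": 0.524},
  {"x": -0.044, "y": 0.091, "z": 0.18, "wx": 0, "wy": 0, "wz": 0.524},
])

```text
t: 15.25
eef_pos: [443.4, 23.4, 60.9]
orientation: [-3.094, 0.542, -0.003]
wrist_force: [-0.1, -0.6, 0.0]
width: 57.2
grasp_force: 0.0
```

```bash
python3 -c "
from plan import *
path((442.6,22.6,10,-110))"
```

```text
at [ 443.37   23.35   60.9  -109.89]
(442.6, 22.6, 10, -110) -> [-0.0005  0.001   0.0509  0.002 ] rows 1.0
```

apply_moves([
  {"x": 0, "y": 0.001, "z": 0.015, "wx": 0, "wy": 0, "wz": 0},
  {"x": 0, "y": 0.001, "z": 0.03, "wx": 0, "wy": 0, "wz": 0},
  {"x": 0, "y": 0.001, "z": 0.042, "wx": 0, "wy": 0, "wz": 0},
  {"x": 0, "y": 0.001, "z": 0.051, "wx": 0, "wy": 0, "wz": 0},
  {"x": 0, "y": 0.001, "z": 0.051, "wx": 0, "wy": 0, "wz": 0},
  {"x": 0, "y": 0.001, "z": 0.051, "wx": 0, "wy": 0, "wz": 0},
  {"x": 0, "y": 0.001, "z": 0.051, "wx": 0, "wy": 0, "wz": 0},
  {"x": 0, "y": 0.001, "z": 0.051, "wx": 0, "wy": 0, "wz": 0},
  {"x": 0, "y": 0.001, "z": 0.051, "wx": 0, "wy": 0, "wz": 0},
  {"x": 0, "y": 0.001, "z": 0.051, "wx": 0, "wy": 0, "wz": 0},
])

```text
t: 16.25
eef_pos: [442.7, 22.1, 9.3]
orientation: [-3.094, 0.544, -0.001]
wrist_force: [-1.2, -1.1, -0.4]
width: 57.3
grasp_force: 0.0
```

apply_moves([
  {"x": 0, "y": 0, "z": 0, "wx": 0, "wy": 0, "wz": 0},
  {"x": 0, "y": 0, "z": 0, "wx": 0, "wy": 0, "wz": 0},
  {"x": 0, "y": 0, "z": 0, "wx": 0, "wy": 0, "wz": 0},
  {"x": 0, "y": 0, "z": 0, "wx": 0, "wy": 0, "wz": 0},
  {"x": 0, "y": 0, "z": 0, "wx": 0, "wy": 0, "wz": 0},
  {"x": 0, "y": 0, "z": 0, "wx": 0, "wy": 0, "wz": 0},
  {"x": 0, "y": 0, "z": 0, "wx": 0, "wy": 0, "wz": 0},
  {"x": 0, "y": 0, "z": -0.01, "wx": 0, "wy": 0, "wz": 0},
  {"x": 0, "y": 0, "z": -0.025, "wx": 0, "wy": 0, "wz": 0},
  {"x": 0, "y": 0, "z": -0.04, "wx": 0, "wy": 0, "wz": 0},
], jaw=0, squeeze=35)

```text
t: 17.25
eef_pos: [442.4, 22.1, 50.0]
orientation: [-3.094, 0.544, 0.001]
wrist_force: [1.0, 0.3, -1.5]
width: 25.8
grasp_force: 35.0
```

```bash
python3 -c "
from plan import *
a=cell('yellow',-5,-1);print(a)
path((a[0],a[1],60,-84.2),(a[0],a[1],26,-84.2))"
```

```text
(np.float64(584.226652753039), np.float64(-71.00016219474352))
at [ 442.36   22.11   50.01 -109.95]
(np.float64(584.226652753039), np.float64(-71.00016219474352), 60, -84.2) -> [ 0.1651  0.0391 -0.01   -0.4494] rows 3.4
(np.float64(584.226652753039), np.float64(-71.00016219474352), 26, -84.2) -> [ 0.     0.     0.034 -0.   ] rows 0.7
```

apply_moves([
  {"x": 0.01, "y": 0.002, "z": -0.01, "wx": 0, "wy": 0, "wz": -0.03},
  {"x": 0.03, "y": 0.007, "z": -0.01, "wx": 0, "wy": 0, "wz": -0.08},
  {"x": 0.055, "y": 0.013, "z": -0.01, "wx": 0, "wy": 0, "wz": -0.15},
  {"x": 0.085, "y": 0.02, "z": -0.01, "wx": 0, "wy": 0, "wz": -0.23},
  {"x": 0.115, "y": 0.027, "z": -0.01, "wx": 0, "wy": 0, "wz": -0.31},
  {"x": 0.14, "y": 0.033, "z": -0.01, "wx": 0, "wy": 0, "wz": -0.38},
  {"x": 0.157, "y": 0.037, "z": -0.01, "wx": 0, "wy": 0, "wz": -0.43},
  {"x": 0.165, "y": 0.039, "z": -0.01, "wx": 0, "wy": 0, "wz": -0.449},
  {"x": 0.165, "y": 0.039, "z": -0.01, "wx": 0, "wy": 0, "wz": -0.449},
  {"x": 0.165, "y": 0.039, "z": -0.01, "wx": 0, "wy": 0, "wz": -0.449},
])

```text
t: 18.25
eef_pos: [583.5, -70.4, 59.2]
orientation: [-3.137, -0.157, 0.001]
wrist_force: [-0.2, -0.4, -0.9]
width: 26.1
grasp_force: 35.0
```

```bash
python3 -c "
from plan import *
a=cell('yellow',-5,-1)
path((a[0],a[1],26,-84.2))"
```

```text
at [583.52 -70.42  59.23 -84.28]
(np.float64(584.226652753039), np.float64(-71.00016219474352), 26, -84.2) -> [ 0.0006  0.0006  0.0332 -0.0014] rows 0.7
```

apply_moves([
  {"x": 0.001, "y": 0, "z": 0.01, "wx": 0, "wy": 0, "wz": 0},
  {"x": 0.001, "y": 0, "z": 0.02, "wx": 0, "wy": 0, "wz": 0},
  {"x": 0.001, "y": 0, "z": 0.028, "wx": 0, "wy": 0, "wz": 0},
  {"x": 0.001, "y": 0, "z": 0.033, "wx": 0, "wy": 0, "wz": 0},
  {"x": 0.001, "y": 0, "z": 0.035, "wx": 0, "wy": 0, "wz": 0},
  {"x": 0.001, "y": 0, "z": 0.036, "wx": 0, "wy": 0, "wz": 0},
  {"x": 0.001, "y": 0, "z": 0.037, "wx": 0, "wy": 0, "wz": 0},
  {"x": 0.001, "y": 0, "z": 0.0375, "wx": 0, "wy": 0, "wz": 0},
  {"x": 0.001, "y": 0, "z": 0.0375, "wx": 0, "wy": 0, "wz": 0},
  {"x": 0.001, "y": 0, "z": 0.0375, "wx": 0, "wy": 0, "wz": 0},
])

```text
t: 19.25
eef_pos: [585.4, -70.8, 21.8]
orientation: [-3.138, -0.158, -0.001]
wrist_force: [0.2, 0.5, -0.6]
width: 25.8
grasp_force: 35.0
```

apply_moves([
  {"x": 0.001, "y": 0, "z": 0, "wx": 0, "wy": 0, "wz": 0},
  {"x": 0.002, "y": 0, "z": 0, "wx": 0, "wy": 0, "wz": 0},
  {"x": 0.0025, "y": 0, "z": 0, "wx": 0, "wy": 0, "wz": 0},
  {"x": 0.003, "y": 0, "z": 0, "wx": 0, "wy": 0, "wz": 0},
  {"x": 0.0035, "y": 0, "z": 0, "wx": 0, "wy": 0, "wz": 0},
  {"x": 0.0035, "y": 0, "z": 0, "wx": 0, "wy": 0, "wz": 0},
  {"x": 0.004, "y": 0, "z": 0, "wx": 0, "wy": 0, "wz": 0},
  {"x": 0.0045, "y": 0, "z": 0, "wx": 0, "wy": 0, "wz": 0},
  {"x": 0.005, "y": 0, "z": 0, "wx": 0, "wy": 0, "wz": 0},
  {"x": 0.005, "y": 0, "z": 0, "wx": 0, "wy": 0, "wz": 0},
])

```text
t: 20.25
eef_pos: [590.4, -70.3, 21.6]
orientation: [-3.138, -0.158, -0.0]
wrist_force: [0.3, 0.4, -1.6]
width: 25.7
grasp_force: 35.0
```

apply_moves([
  {"x": 0.0005, "y": 0, "z": 0, "wx": 0, "wy": 0, "wz": 0},
  {"x": 0.0005, "y": 0, "z": 0, "wx": 0, "wy": 0, "wz": 0},
  {"x": 0.001, "y": 0, "z": 0, "wx": 0, "wy": 0, "wz": 0},
  {"x": 0.001, "y": 0, "z": 0, "wx": 0, "wy": 0, "wz": 0},
  {"x": 0.0015, "y": 0, "z": 0, "wx": 0, "wy": 0, "wz": 0},
  {"x": 0.0015, "y": 0, "z": 0, "wx": 0, "wy": 0, "wz": 0},
  {"x": 0.002, "y": 0, "z": 0, "wx": 0, "wy": 0, "wz": 0},
  {"x": 0.002, "y": 0, "z": 0, "wx": 0, "wy": 0, "wz": 0},
  {"x": 0.002, "y": 0, "z": 0, "wx": 0, "wy": 0, "wz": 0},
  {"x": 0.002, "y": 0, "z": 0, "wx": 0, "wy": 0, "wz": 0},
])

```text
t: 21.25
eef_pos: [590.8, -70.1, 21.4]
orientation: [-3.137, -0.158, 0.005]
wrist_force: [-9.5, -3.1, 3.4]
width: 25.6
grasp_force: 35.0
```

apply_moves([
  {"x": -0.001, "y": -0.001, "z": -0.0003, "wx": 0, "wy": 0, "wz": 0},
  {"x": -0.001, "y": -0.002, "z": -0.0003, "wx": 0, "wy": 0, "wz": 0},
  {"x": -0.001, "y": -0.003, "z": -0.0003, "wx": 0, "wy": 0, "wz": 0},
  {"x": -0.001, "y": -0.0035, "z": -0.0003, "wx": 0, "wy": 0, "wz": 0},
  {"x": -0.001, "y": -0.004, "z": -0.0003, "wx": 0, "wy": 0, "wz": 0},
  {"x": -0.001, "y": -0.0045, "z": -0.0003, "wx": 0, "wy": 0, "wz": 0},
  {"x": -0.001, "y": -0.005, "z": -0.0003, "wx": 0, "wy": 0, "wz": 0},
  {"x": -0.001, "y": -0.0055, "z": -0.0003, "wx": 0, "wy": 0, "wz": 0},
  {"x": -0.001, "y": -0.006, "z": -0.0003, "wx": 0, "wy": 0, "wz": 0},
  {"x": -0.001, "y": -0.006, "z": -0.0003, "wx": 0, "wy": 0, "wz": 0},
])

```text
t: 22.25
eef_pos: [590.2, -64.7, 21.7]
orientation: [3.137, 0.159, -0.002]
wrist_force: [-5.2, -6.1, -1.4]
width: 25.4
grasp_force: 35.0
```

apply_moves([
  {"x": 0, "y": -0.0005, "z": 0, "wx": 0, "wy": 0, "wz": 0},
  {"x": 0, "y": -0.0005, "z": 0, "wx": 0, "wy": 0, "wz": 0},
  {"x": 0, "y": -0.001, "z": 0, "wx": 0, "wy": 0, "wz": 0},
  {"x": 0, "y": -0.001, "z": 0, "wx": 0, "wy": 0, "wz": 0},
  {"x": 0, "y": -0.0015, "z": 0, "wx": 0, "wy": 0, "wz": 0},
  {"x": 0, "y": -0.0015, "z": 0, "wx": 0, "wy": 0, "wz": 0},
  {"x": 0.0005, "y": -0.0015, "z": 0, "wx": 0, "wy": 0, "wz": 0},
  {"x": 0.0005, "y": -0.0015, "z": 0, "wx": 0, "wy": 0, "wz": 0},
  {"x": 0.0005, "y": -0.0015, "z": 0, "wx": 0, "wy": 0, "wz": 0},
  {"x": 0.0005, "y": -0.0015, "z": 0, "wx": 0, "wy": 0, "wz": 0},
])

```text
t: 23.25
eef_pos: [590.3, -64.6, 21.7]
orientation: [3.136, 0.159, -0.003]
wrist_force: [-8.0, -17.1, -1.8]
width: 25.8
grasp_force: 35.0
```

apply_moves([
  {"x": 0, "y": 0.001, "z": 0.0003, "wx": 0, "wy": 0, "wz": 0},
  {"x": 0, "y": 0.001, "z": 0.0003, "wx": 0, "wy": 0, "wz": 0},
  {"x": 0, "y": 0.001, "z": 0.0003, "wx": 0, "wy": 0, "wz": 0},
  {"x": 0, "y": 0.001, "z": 0.0003, "wx": 0, "wy": 0, "wz": 0},
  {"x": 0, "y": 0.001, "z": 0.0003, "wx": 0, "wy": 0, "wz": 0},
  {"x": 0, "y": 0.001, "z": 0.0003, "wx": 0, "wy": 0, "wz": 0},
  {"x": 0, "y": 0.001, "z": 0.0003, "wx": 0, "wy": 0, "wz": 0},
  {"x": 0, "y": 0.001, "z": -0.01, "wx": 0, "wy": 0, "wz": 0},
  {"x": 0, "y": 0.001, "z": -0.025, "wx": 0, "wy": 0, "wz": 0},
  {"x": 0, "y": 0.001, "z": -0.04, "wx": 0, "wy": 0, "wz": 0},
], jaw=0.45)

```text
t: 24.25
eef_pos: [591.3, -63.7, 63.5]
orientation: [3.138, 0.158, 0.001]
wrist_force: [-0.3, -0.1, 0.0]
width: 43.1
grasp_force: 0.0
```

```bash
cat > chk.py <<'E'
from sad import *
def barcell(k):
    x,y=cell(k,1,5); a=dict(red=-12.7,yellow=5.8)[k]; t=np.radians(a)
    for n in('side','top'):
        P=cloud(cam(n)); r=rectfit(P,x,y,t,70,26,(27.0,33),(-5,25),32); C=cell(k,0,0); d=np.array(r[:2])-C
        print(k,n,'cell xy',(d@[np.cos(t),np.sin(t)]).round(1),(d@[-np.sin(t),np.cos(t)]).round(1),'yaw',round(r[2]-a,1),r[3:])
E
python3 -c "
from chk import *
barcell('yellow')
a=cell('yellow',-65,5)
path((a[0],a[1],75,-84.2))
c=cam('top');save(c,'t4.png',(290,140,380,200),8)"
```

```text
yellow side cell xy 0.3 7.2 yaw 0.2 (np.float64(0.189), 149, np.float64(30.8))
yellow top cell xy 1.0 5.0 yaw -30.0 (np.float64(nan), 0, np.float64(nan))
at [592.37 -63.87  64.77 -84.22]
(np.float64(523.927472440214), np.float64(-71.09425577274757), 75, -84.2) -> [-0.0688  0.0003 -0.0102 -0.0003] rows 1.4h.py:42: RuntimeWarning: Mean of empty slice.
  return np.logaddexp(0,-y*np.clip(sd,-15,15)/s).mean()
  ret = ret.dtype.type(ret / rcount)
  return _methods._mean(a, axis=axis, dtype=dtype,
```

View pics/t4.png

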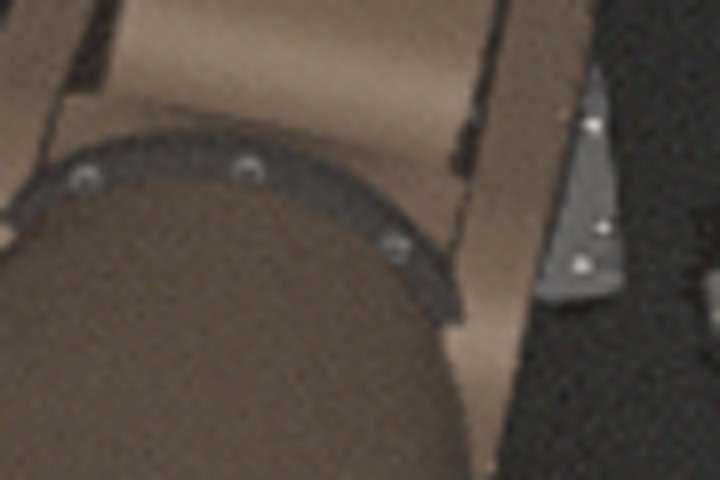

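The top view is blocked by the arm (base corner only at crop (600,250)). I'll nudge the bar's front end with closed fingers to make it flush.

apply_moves([
  {"x": -0.02, "y": 0, "z": 0, "wx": 0, "wy": 0, "wz": 0},
  {"x": -0.045, "y": 0, "z": 0, "wx": 0, "wy": 0, "wz": 0},
  {"x": -0.058, "y": 0, "z": 0, "wx": 0, "wy": 0, "wz": 0},
  {"x": -0.058, "y": 0, "z": 0, "wx": 0, "wy": 0, "wz": 0},
  {"x": -0.058, "y": 0, "z": 0.01, "wx": 0, "wy": 0, "wz": 0},
  {"x": -0.058, "y": 0, "z": 0.025, "wx": 0, "wy": 0, "wz": 0},
  {"x": -0.058, "y": 0, "z": 0.039, "wx": 0, "wy": 0, "wz": 0},
  {"x": -0.058, "y": 0, "z": 0.044, "wx": 0, "wy": 0, "wz": 0},
  {"x": -0.058, "y": 0, "z": 0.046, "wx": 0, "wy": 0, "wz": 0},
  {"x": -0.058, "y": 0, "z": 0.046, "wx": 0, "wy": 0, "wz": 0},
], jaw=0)

```text
t: 25.4
eef_pos: [533.7, -69.4, 15.7]
orientation: [-3.137, -0.158, 0.0]
wrist_force: [0.3, -0.2, 0.1]
width: 0.6
grasp_force: 0.0
```

```bash
python3 -c "
from plan import *
a=cell('yellow',-44,5)
path((a[0],a[1],17,-84.2))"
```

```text
at [533.74 -69.44  15.68 -84.22]
(np.float64(544.8199673256187), np.float64(-68.97207353190569), 17, -84.2) -> [ 0.0111  0.0007 -0.0013 -0.0003] rows 0.2
```

apply_moves([
  {"x": 0.003, "y": 0, "z": 0, "wx": 0, "wy": 0, "wz": 0},
  {"x": 0.006, "y": 0, "z": 0, "wx": 0, "wy": 0, "wz": 0},
  {"x": 0.008, "y": 0, "z": 0, "wx": 0, "wy": 0, "wz": 0},
  {"x": 0.009, "y": 0, "z": 0, "wx": 0, "wy": 0, "wz": 0},
  {"x": 0.01, "y": 0, "z": 0, "wx": 0, "wy": 0, "wz": 0},
  {"x": 0.0105, "y": 0, "z": 0, "wx": 0, "wy": 0, "wz": 0},
  {"x": 0.011, "y": 0, "z": 0, "wx": 0, "wy": 0, "wz": 0},
  {"x": 0.0115, "y": 0, "z": 0, "wx": 0, "wy": 0, "wz": 0},
  {"x": 0.012, "y": 0, "z": 0, "wx": 0, "wy": 0, "wz": 0},
  {"x": 0.012, "y": 0, "z": 0, "wx": 0, "wy": 0, "wz": 0},
])

```text
t: 26.4
eef_pos: [543.9, -68.3, 15.9]
orientation: [-3.137, -0.158, 0.005]
wrist_force: [-7.9, -3.3, 6.1]
width: 0.2
grasp_force: 4.2
```

apply_moves([
  {"x": 0.001, "y": 0, "z": 0, "wx": 0, "wy": 0, "wz": 0},
  {"x": 0.001, "y": 0, "z": 0, "wx": 0, "wy": 0, "wz": 0},
  {"x": 0.001, "y": 0, "z": 0, "wx": 0, "wy": 0, "wz": 0},
  {"x": -0.004, "y": 0, "z": 0, "wx": 0, "wy": 0, "wz": 0},
  {"x": -0.007, "y": 0, "z": 0, "wx": 0, "wy": 0, "wz": 0},
  {"x": -0.007, "y": 0.01, "z": -0.02, "wx": 0, "wy": 0, "wz": 0},
  {"x": -0.007, "y": 0.03, "z": -0.04, "wx": 0, "wy": 0, "wz": 0},
  {"x": 0.01, "y": 0.042, "z": -0.04, "wx": 0, "wy": 0, "wz": 0},
  {"x": 0.03, "y": 0.042, "z": -0.04, "wx": 0, "wy": 0, "wz": 0},
  {"x": 0.044, "y": 0.042, "z": -0.04, "wx": 0, "wy": 0, "wz": 0},
])

```text
t: 27.4
eef_pos: [594.7, -106.1, 56.2]
orientation: [3.137, 0.157, 0.002]
wrist_force: [0.0, 0.5, 0.1]
width: 0.3
grasp_force: 0.0
```

```bash
python3 -c "
from plan import *
a=cell('yellow',1,-36)
path((a[0],a[1],17,-84.2))"
```

```text
at [ 594.71 -106.08   56.18  -84.27]
(np.float64(593.7329074074148), np.float64(-105.21464922065343), 17, -84.2) -> [-0.0009 -0.001   0.0392 -0.0012] rows 0.8
```

apply_moves([
  {"x": -0.001, "y": 0, "z": 0.015, "wx": 0, "wy": 0, "wz": 0},
  {"x": -0.001, "y": 0, "z": 0.03, "wx": 0, "wy": 0, "wz": 0},
  {"x": -0.001, "y": 0, "z": 0.037, "wx": 0, "wy": 0, "wz": 0},
  {"x": -0.001, "y": 0, "z": 0.0385, "wx": 0, "wy": 0, "wz": 0},
  {"x": -0.001, "y": -0.002, "z": 0.0385, "wx": 0, "wy": 0, "wz": 0},
  {"x": -0.001, "y": -0.005, "z": 0.0385, "wx": 0, "wy": 0, "wz": 0},
  {"x": -0.001, "y": -0.008, "z": 0.0385, "wx": 0, "wy": 0, "wz": 0},
  {"x": -0.001, "y": -0.01, "z": 0.0385, "wx": 0, "wy": 0, "wz": 0},
  {"x": -0.001, "y": -0.012, "z": 0.0385, "wx": 0, "wy": 0, "wz": 0},
  {"x": -0.001, "y": -0.0125, "z": 0.0385, "wx": 0, "wy": 0, "wz": 0},
])

```text
t: 28.4
eef_pos: [591.2, -93.0, 17.6]
orientation: [-3.138, -0.159, -0.0]
wrist_force: [-0.6, 0.4, -0.1]
width: 0.4
grasp_force: 0.0
```

apply_moves([
  {"x": 0, "y": -0.001, "z": 0, "wx": 0, "wy": 0, "wz": 0},
  {"x": 0, "y": -0.002, "z": 0, "wx": 0, "wy": 0, "wz": 0},
  {"x": 0, "y": -0.003, "z": 0, "wx": 0, "wy": 0, "wz": 0},
  {"x": 0, "y": -0.0035, "z": 0, "wx": 0, "wy": 0, "wz": 0},
  {"x": 0, "y": -0.004, "z": 0, "wx": 0, "wy": 0, "wz": 0},
  {"x": 0, "y": -0.0045, "z": 0, "wx": 0, "wy": 0, "wz": 0},
  {"x": 0, "y": -0.005, "z": 0, "wx": 0, "wy": 0, "wz": 0},
  {"x": 0, "y": -0.0055, "z": 0, "wx": 0, "wy": 0, "wz": 0},
  {"x": 0, "y": -0.006, "z": 0, "wx": 0, "wy": 0, "wz": 0},
  {"x": 0, "y": -0.006, "z": 0, "wx": 0, "wy": 0, "wz": 0},
])

```text
t: 29.4
eef_pos: [590.5, -87.3, 17.4]
orientation: [-3.137, -0.158, 0.0]
wrist_force: [-0.2, -0.3, 0.3]
width: 0.1
grasp_force: 0.0
```

apply_moves([
  {"x": 0, "y": -0.001, "z": 0, "wx": 0, "wy": 0, "wz": 0},
  {"x": 0, "y": -0.0015, "z": 0, "wx": 0, "wy": 0, "wz": 0},
  {"x": 0, "y": -0.002, "z": 0, "wx": 0, "wy": 0, "wz": 0},
  {"x": 0, "y": -0.0025, "z": 0, "wx": 0, "wy": 0, "wz": 0},
  {"x": 0, "y": -0.003, "z": 0, "wx": 0, "wy": 0, "wz": 0},
  {"x": 0, "y": -0.0035, "z": 0, "wx": 0, "wy": 0, "wz": 0},
  {"x": 0, "y": -0.004, "z": 0, "wx": 0, "wy": 0, "wz": 0},
  {"x": 0, "y": -0.004, "z": 0, "wx": 0, "wy": 0, "wz": 0},
  {"x": 0, "y": -0.004, "z": 0, "wx": 0, "wy": 0, "wz": 0},
  {"x": 0, "y": -0.004, "z": 0, "wx": 0, "wy": 0, "wz": 0},
])

```text
t: 30.4
eef_pos: [590.4, -84.7, 17.8]
orientation: [3.136, 0.158, 0.001]
wrist_force: [-2.7, -10.6, 2.8]
width: 0.2
grasp_force: 5.3
```

apply_moves([
  {"x": 0, "y": 0.003, "z": 0, "wx": 0, "wy": 0, "wz": 0},
  {"x": 0, "y": 0.008, "z": 0, "wx": 0, "wy": 0, "wz": 0},
  {"x": 0, "y": 0.012, "z": 0, "wx": 0, "wy": 0, "wz": 0},
  {"x": 0, "y": 0.012, "z": -0.02, "wx": 0, "wy": 0, "wz": 0},
  {"x": 0, "y": 0.012, "z": -0.05, "wx": 0, "wy": 0, "wz": 0},
  {"x": 0, "y": 0.012, "z": -0.09, "wx": 0, "wy": 0, "wz": 0},
  {"x": 0, "y": 0.012, "z": -0.13, "wx": 0, "wy": 0, "wz": 0},
  {"x": 0, "y": 0.012, "z": -0.16, "wx": 0, "wy": 0, "wz": 0},
  {"x": 0, "y": 0.012, "z": -0.17, "wx": 0, "wy": 0, "wz": 0},
  {"x": 0, "y": 0.012, "z": -0.17, "wx": 0, "wy": 0, "wz": 0},
])

```text
t: 31.4
eef_pos: [591.7, -95.4, 188.4]
orientation: [3.137, 0.158, 0.003]
wrist_force: [-0.5, -0.1, -0.1]
width: 0.2
grasp_force: 0.0
```

```bash
python3 -W ignore -c "
from chk import *
barcell('yellow')
for n in('side','top'):
  P=cloud(cam(n)); print(n,np.round(rectfit(P,419,-315,.37,70,26,(9,26),(-8,5),60),2))
path((419.4,-314.8,90,-69.1),(419.4,-314.8,10,-69.1))
save(cam('side'),'s5.png',(220,130,440,400),2.2)
"
```

```text
yellow side cell xy 1.0 7.2 yaw 0.7 (np.float64(0.206), 176, np.float64(30.6))
yellow top cell xy 1.0 5.0 yaw -30.0 (np.float64(nan), 0, np.float64(nan))
side [ 4.1917e+02 -3.1396e+02  2.0960e+01  5.0000e-02  4.0600e+02  1.8400e+01]
top [ 4.1948e+02 -3.1554e+02  2.1120e+01  5.0000e-02  2.9600e+02  1.7700e+01]
at [590.79 -95.19 185.7  -84.23]
(419.4, -314.8, 90, -69.1) -> [-0.1926  0.2013  0.0957 -0.264 ] rows 5.9
(419.4, -314.8, 10, -69.1) -> [ 0.    0.    0.08 -0.  ] rows 1.6
```

View pics/s5.png

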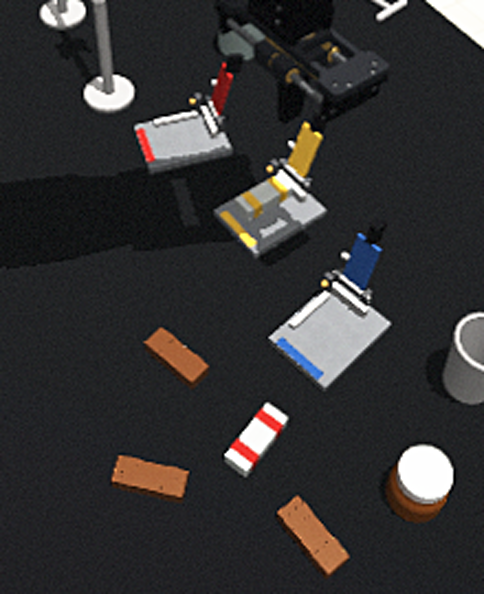

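The yellow bar sits in its cell at crop (260,200), and the red bar at (256,438) is unmoved. Going to the red bar.

apply_moves([
  {"x": -0.02, "y": 0.021, "z": 0.0, "wx": 0, "wy": 0, "wz": -0.03},
  {"x": -0.05, "y": 0.052, "z": 0.01, "wx": 0, "wy": 0, "wz": -0.07},
  {"x": -0.08, "y": 0.083, "z": 0.02, "wx": 0, "wy": 0, "wz": -0.11},
  {"x": -0.11, "y": 0.115, "z": 0.04, "wx": 0, "wy": 0, "wz": -0.15},
  {"x": -0.14, "y": 0.146, "z": 0.06, "wx": 0, "wy": 0, "wz": -0.19},
  {"x": -0.17, "y": 0.177, "z": 0.08, "wx": 0, "wy": 0, "wz": -0.23},
  {"x": -0.188, "y": 0.196, "z": 0.09, "wx": 0, "wy": 0, "wz": -0.26},
  {"x": -0.193, "y": 0.201, "z": 0.1, "wx": 0, "wy": 0, "wz": -0.264},
  {"x": -0.193, "y": 0.201, "z": 0.11, "wx": 0, "wy": 0, "wz": -0.264},
  {"x": -0.193, "y": 0.201, "z": 0.115, "wx": 0, "wy": 0, "wz": -0.264},
], jaw=0.6)

```text
t: 32.65
eef_pos: [419.8, -313.8, 71.2]
orientation: [-3.088, -0.569, 0.001]
wrist_force: [0.6, 0.9, 0.3]
width: 56.9
grasp_force: 0.0
```

```bash
python3 -W ignore -c "
from plan import *
path((419.4,-314.8,10,-69.1))
"
```

```text
at [ 419.83 -313.79   71.24  -69.11]
(419.4, -314.8, 10, -69.1) -> [-0.0008  0.0008  0.0612 -0.0002] rows 1.2
```

apply_moves([
  {"x": 0, "y": 0, "z": 0.015, "wx": 0, "wy": 0, "wz": 0},
  {"x": 0, "y": 0, "z": 0.03, "wx": 0, "wy": 0, "wz": 0},
  {"x": 0, "y": 0, "z": 0.045, "wx": 0, "wy": 0, "wz": 0},
  {"x": 0, "y": 0, "z": 0.056, "wx": 0, "wy": 0, "wz": 0},
  {"x": 0, "y": 0, "z": 0.061, "wx": 0, "wy": 0, "wz": 0},
  {"x": 0, "y": 0, "z": 0.061, "wx": 0, "wy": 0, "wz": 0},
  {"x": 0, "y": 0, "z": 0.061, "wx": 0, "wy": 0, "wz": 0},
  {"x": 0, "y": 0, "z": 0.061, "wx": 0, "wy": 0, "wz": 0},
  {"x": 0, "y": 0, "z": 0.061, "wx": 0, "wy": 0, "wz": 0},
  {"x": 0, "y": 0, "z": 0.061, "wx": 0, "wy": 0, "wz": 0},
])

```text
t: 33.65
eef_pos: [419.7, -314.8, 11.7]
orientation: [3.089, 0.57, 0.001]
wrist_force: [0.4, 1.0, 0.4]
width: 57.1
grasp_force: 0.0
```

apply_moves([
  {"x": 0, "y": 0, "z": 0, "wx": 0, "wy": 0, "wz": 0},
  {"x": 0, "y": 0, "z": 0, "wx": 0, "wy": 0, "wz": 0},
  {"x": 0, "y": 0, "z": 0, "wx": 0, "wy": 0, "wz": 0},
  {"x": 0, "y": 0, "z": 0, "wx": 0, "wy": 0, "wz": 0},
  {"x": 0, "y": 0, "z": 0, "wx": 0, "wy": 0, "wz": 0},
  {"x": 0, "y": 0, "z": 0, "wx": 0, "wy": 0, "wz": 0},
  {"x": 0, "y": 0, "z": 0, "wx": 0, "wy": 0, "wz": 0},
  {"x": 0, "y": 0, "z": -0.01, "wx": 0, "wy": 0, "wz": 0},
  {"x": 0, "y": 0, "z": -0.03, "wx": 0, "wy": 0, "wz": 0},
  {"x": 0, "y": 0, "z": -0.06, "wx": 0, "wy": 0, "wz": 0},
], jaw=0, squeeze=35)

```text
t: 34.65
eef_pos: [419.0, -314.2, 71.6]
orientation: [-3.087, -0.569, 0.002]
wrist_force: [0.9, -0.4, -1.0]
width: 25.7
grasp_force: 35.0
```

```bash
python3 -W ignore -c "
from plan import *
a=cell('red',-5,-1)
m=measured()
path((475,-90,110,-90),(a[0],a[1],60,-102.7))
"
```

```text
at [ 419.01 -314.16   71.58  -69.1 ]
(475, -90, 110, -90) -> [ 0.1323 -0.1894 -0.0384  0.3647] rows 4.7
(np.float64(553.6024810759179), np.float64(91.42369647781832), 60, -102.7) -> [ 0.0786 -0.1814  0.05    0.2217] rows 4.1
```

apply_moves([
  {"x": 0.01, "y": -0.014, "z": -0.01, "wx": 0, "wy": 0, "wz": 0.03},
  {"x": 0.025, "y": -0.036, "z": -0.02, "wx": 0, "wy": 0, "wz": 0.07},
  {"x": 0.044, "y": -0.063, "z": -0.03, "wx": 0, "wy": 0, "wz": 0.12},
  {"x": 0.063, "y": -0.09, "z": -0.038, "wx": 0, "wy": 0, "wz": 0.17},
  {"x": 0.082, "y": -0.117, "z": -0.038, "wx": 0, "wy": 0, "wz": 0.22},
  {"x": 0.101, "y": -0.144, "z": -0.038, "wx": 0, "wy": 0, "wz": 0.28},
  {"x": 0.117, "y": -0.168, "z": -0.038, "wx": 0, "wy": 0, "wz": 0.32},
  {"x": 0.128, "y": -0.183, "z": -0.038, "wx": 0, "wy": 0, "wz": 0.355},
  {"x": 0.132, "y": -0.189, "z": -0.038, "wx": 0, "wy": 0, "wz": 0.365},
  {"x": 0.132, "y": -0.189, "z": -0.038, "wx": 0, "wy": 0, "wz": 0.365},
])

```text
t: 35.65
eef_pos: [475.5, -90.6, 109.8]
orientation: [3.142, 0.003, 0.0]
wrist_force: [0.2, -0.7, -1.7]
width: 25.6
grasp_force: 35.0
```

apply_moves([
  {"x": 0.008, "y": -0.018, "z": 0, "wx": 0, "wy": 0, "wz": 0.02},
  {"x": 0.02, "y": -0.045, "z": 0, "wx": 0, "wy": 0, "wz": 0.055},
  {"x": 0.034, "y": -0.078, "z": 0.01, "wx": 0, "wy": 0, "wz": 0.095},
  {"x": 0.048, "y": -0.11, "z": 0.02, "wx": 0, "wy": 0, "wz": 0.135},
  {"x": 0.062, "y": -0.143, "z": 0.03, "wx": 0, "wy": 0, "wz": 0.175},
  {"x": 0.073, "y": -0.168, "z": 0.04, "wx": 0, "wy": 0, "wz": 0.205},
  {"x": 0.078, "y": -0.18, "z": 0.05, "wx": 0, "wy": 0, "wz": 0.22},
  {"x": 0.079, "y": -0.181, "z": 0.05, "wx": 0, "wy": 0, "wz": 0.222},
  {"x": 0.079, "y": -0.181, "z": 0.05, "wx": 0, "wy": 0, "wz": 0.222},
  {"x": 0.079, "y": -0.181, "z": 0.05, "wx": 0, "wy": 0, "wz": 0.222},
])

```text
t: 36.65
eef_pos: [554.5, 88.7, 60.0]
orientation: [-3.122, 0.349, -0.001]
wrist_force: [0.4, -0.6, -1.2]
width: 25.2
grasp_force: 35.0
```

```bash
python3 -W ignore -c "
from plan import *
a=cell('red',-5,-1)
path((a[0],a[1],24,-102.7))
"
```

```text
at [ 554.52   88.71   59.96 -102.77]
(np.float64(553.6024810759179), np.float64(91.42369647781832), 24, -102.7) -> [-0.0015 -0.0024  0.036  -0.0011] rows 0.7
```

apply_moves([
  {"x": -0.001, "y": -0.002, "z": 0.01, "wx": 0, "wy": 0, "wz": 0},
  {"x": -0.001, "y": -0.002, "z": 0.02, "wx": 0, "wy": 0, "wz": 0},
  {"x": -0.001, "y": -0.002, "z": 0.028, "wx": 0, "wy": 0, "wz": 0},
  {"x": -0.001, "y": -0.002, "z": 0.033, "wx": 0, "wy": 0, "wz": 0},
  {"x": -0.001, "y": -0.002, "z": 0.035, "wx": 0, "wy": 0, "wz": 0},
  {"x": -0.001, "y": -0.002, "z": 0.036, "wx": 0, "wy": 0, "wz": 0},
  {"x": -0.001, "y": -0.002, "z": 0.0365, "wx": 0, "wy": 0, "wz": 0},
  {"x": -0.001, "y": -0.002, "z": 0.0365, "wx": 0, "wy": 0, "wz": 0},
  {"x": -0.001, "y": -0.002, "z": 0.0365, "wx": 0, "wy": 0, "wz": 0},
  {"x": -0.001, "y": -0.002, "z": 0.0365, "wx": 0, "wy": 0, "wz": 0},
])

```text
t: 37.65
eef_pos: [553.8, 92.1, 23.4]
orientation: [-3.122, 0.348, 0.0]
wrist_force: [-3.2, -0.9, 5.8]
width: 25.7
grasp_force: 35.0
```

apply_moves([
  {"x": 0, "y": 0, "z": -0.0008, "wx": 0, "wy": 0, "wz": 0},
  {"x": 0.001, "y": 0, "z": -0.0008, "wx": 0, "wy": 0, "wz": 0},
  {"x": 0.002, "y": 0, "z": -0.0008, "wx": 0, "wy": 0, "wz": 0},
  {"x": 0.003, "y": 0, "z": -0.0008, "wx": 0, "wy": 0, "wz": 0},
  {"x": 0.004, "y": 0, "z": -0.0008, "wx": 0, "wy": 0, "wz": 0},
  {"x": 0.0045, "y": 0, "z": -0.0008, "wx": 0, "wy": 0, "wz": 0},
  {"x": 0.005, "y": 0, "z": -0.0008, "wx": 0, "wy": 0, "wz": 0},
  {"x": 0.0055, "y": 0, "z": -0.0008, "wx": 0, "wy": 0, "wz": 0},
  {"x": 0.006, "y": 0, "z": -0.0008, "wx": 0, "wy": 0, "wz": 0},
  {"x": 0.006, "y": 0, "z": -0.0008, "wx": 0, "wy": 0, "wz": 0},
])

```text
t: 38.65
eef_pos: [559.7, 90.8, 23.7]
orientation: [-3.122, 0.348, 0.001]
wrist_force: [-0.2, -0.2, -0.3]
width: 25.9
grasp_force: 35.0
```

apply_moves([
  {"x": 0.0005, "y": 0, "z": 0, "wx": 0, "wy": 0, "wz": 0},
  {"x": 0.0005, "y": 0, "z": 0, "wx": 0, "wy": 0, "wz": 0},
  {"x": 0.001, "y": 0, "z": 0, "wx": 0, "wy": 0, "wz": 0},
  {"x": 0.001, "y": 0, "z": 0, "wx": 0, "wy": 0, "wz": 0},
  {"x": 0.0015, "y": 0, "z": 0, "wx": 0, "wy": 0, "wz": 0},
  {"x": 0.0015, "y": 0, "z": 0, "wx": 0, "wy": 0, "wz": 0},
  {"x": 0.002, "y": 0, "z": 0, "wx": 0, "wy": 0, "wz": 0},
  {"x": 0.002, "y": 0, "z": 0, "wx": 0, "wy": 0, "wz": 0},
  {"x": 0.0025, "y": 0, "z": 0, "wx": 0, "wy": 0, "wz": 0},
  {"x": 0.0025, "y": 0, "z": 0, "wx": 0, "wy": 0, "wz": 0},
])

```text
t: 39.65
eef_pos: [559.7, 90.7, 23.5]
orientation: [3.122, -0.348, -0.009]
wrist_force: [-11.5, 3.8, 5.9]
width: 25.5
grasp_force: 35.0
```

Against the end stop. Now push toward the side stop.

apply_moves([
  {"x": -0.0015, "y": -0.001, "z": -0.0003, "wx": 0, "wy": 0, "wz": 0},
  {"x": -0.0015, "y": -0.002, "z": -0.0003, "wx": 0, "wy": 0, "wz": 0},
  {"x": -0.0015, "y": -0.003, "z": -0.0003, "wx": 0, "wy": 0, "wz": 0},
  {"x": -0.0015, "y": -0.0035, "z": -0.0003, "wx": 0, "wy": 0, "wz": 0},
  {"x": -0.0015, "y": -0.004, "z": -0.0003, "wx": 0, "wy": 0, "wz": 0},
  {"x": -0.0015, "y": -0.0045, "z": -0.0003, "wx": 0, "wy": 0, "wz": 0},
  {"x": -0.0015, "y": -0.005, "z": -0.0003, "wx": 0, "wy": 0, "wz": 0},
  {"x": -0.0015, "y": -0.0055, "z": -0.0003, "wx": 0, "wy": 0, "wz": 0},
  {"x": -0.0015, "y": -0.006, "z": -0.0003, "wx": 0, "wy": 0, "wz": 0},
  {"x": -0.0015, "y": -0.006, "z": -0.0003, "wx": 0, "wy": 0, "wz": 0},
])

```text
t: 40.65
eef_pos: [560.8, 95.7, 23.6]
orientation: [3.121, -0.348, -0.005]
wrist_force: [-7.3, -7.6, -0.3]
width: 25.6
grasp_force: 35.0
```

apply_moves([
  {"x": 0, "y": -0.0005, "z": 0, "wx": 0, "wy": 0, "wz": 0},
  {"x": 0, "y": -0.0005, "z": 0, "wx": 0, "wy": 0, "wz": 0},
  {"x": 0, "y": -0.001, "z": 0, "wx": 0, "wy": 0, "wz": 0},
  {"x": 0, "y": -0.001, "z": 0, "wx": 0, "wy": 0, "wz": 0},
  {"x": 0, "y": -0.0015, "z": 0, "wx": 0, "wy": 0, "wz": 0},
  {"x": 0, "y": -0.0015, "z": 0, "wx": 0, "wy": 0, "wz": 0},
  {"x": 0.0005, "y": -0.0015, "z": 0, "wx": 0, "wy": 0, "wz": 0},
  {"x": 0.0005, "y": -0.0015, "z": 0, "wx": 0, "wy": 0, "wz": 0},
  {"x": 0.0005, "y": -0.0015, "z": 0, "wx": 0, "wy": 0, "wz": 0},
  {"x": 0.0005, "y": -0.0015, "z": 0, "wx": 0, "wy": 0, "wz": 0},
])

```text
t: 41.65
eef_pos: [560.9, 95.8, 23.6]
orientation: [3.12, -0.347, -0.008]
wrist_force: [-10.7, -16.4, 3.4]
width: 25.5
grasp_force: 35.0
```

apply_moves([
  {"x": 0, "y": 0.001, "z": 0.0003, "wx": 0, "wy": 0, "wz": 0},
  {"x": 0, "y": 0.001, "z": 0.0003, "wx": 0, "wy": 0, "wz": 0},
  {"x": 0, "y": 0.001, "z": 0.0003, "wx": 0, "wy": 0, "wz": 0},
  {"x": 0, "y": 0.001, "z": 0.0003, "wx": 0, "wy": 0, "wz": 0},
  {"x": 0, "y": 0.001, "z": 0.0003, "wx": 0, "wy": 0, "wz": 0},
  {"x": 0, "y": 0.001, "z": 0.0003, "wx": 0, "wy": 0, "wz": 0},
  {"x": 0, "y": 0.001, "z": 0.0003, "wx": 0, "wy": 0, "wz": 0},
  {"x": 0, "y": 0.001, "z": -0.01, "wx": 0, "wy": 0, "wz": 0},
  {"x": 0, "y": 0.001, "z": -0.025, "wx": 0, "wy": 0, "wz": 0},
  {"x": 0, "y": 0.001, "z": -0.04, "wx": 0, "wy": 0, "wz": 0},
], jaw=0.45)

```text
t: 42.65
eef_pos: [562.7, 96.8, 65.1]
orientation: [-3.122, 0.348, 0.0]
wrist_force: [0.3, -0.6, 0.6]
width: 42.7
grasp_force: 0.0
```

```bash
python3 -W ignore -c "
from plan import *
a=cell('red',-55,5)
path((a[0],a[1],16.5,-102.7))
"
```

```text
at [ 562.71   96.82   65.06 -102.74]
(np.float64(506.14483110474214), np.float64(108.26921395913533), 16.5, -102.7) -> [-0.0577  0.0013  0.0486 -0.0006] rows 1.5
```

apply_moves([
  {"x": -0.02, "y": 0, "z": 0, "wx": 0, "wy": 0, "wz": 0},
  {"x": -0.045, "y": 0, "z": 0, "wx": 0, "wy": 0, "wz": 0},
  {"x": -0.058, "y": 0, "z": 0, "wx": 0, "wy": 0, "wz": 0},
  {"x": -0.058, "y": 0, "z": 0, "wx": 0, "wy": 0, "wz": 0},
  {"x": -0.058, "y": 0, "z": 0.01, "wx": 0, "wy": 0, "wz": 0},
  {"x": -0.058, "y": 0, "z": 0.025, "wx": 0, "wy": 0, "wz": 0},
  {"x": -0.058, "y": 0, "z": 0.039, "wx": 0, "wy": 0, "wz": 0},
  {"x": -0.058, "y": 0, "z": 0.044, "wx": 0, "wy": 0, "wz": 0},
  {"x": -0.058, "y": 0, "z": 0.047, "wx": 0, "wy": 0, "wz": 0},
  {"x": -0.058, "y": 0, "z": 0.047, "wx": 0, "wy": 0, "wz": 0},
], jaw=0)

```text
t: 43.65
eef_pos: [506.4, 109.5, 16.7]
orientation: [-3.122, 0.349, 0.0]
wrist_force: [0.8, 0.1, 0.6]
width: 0.2
grasp_force: 0.0
```

apply_moves([
  {"x": 0.003, "y": 0, "z": 0, "wx": 0, "wy": 0, "wz": 0},
  {"x": 0.006, "y": 0, "z": 0, "wx": 0, "wy": 0, "wz": 0},
  {"x": 0.008, "y": 0, "z": 0, "wx": 0, "wy": 0, "wz": 0},
  {"x": 0.009, "y": 0, "z": 0, "wx": 0, "wy": 0, "wz": 0},
  {"x": 0.01, "y": 0, "z": 0, "wx": 0, "wy": 0, "wz": 0},
  {"x": 0.0105, "y": 0, "z": 0, "wx": 0, "wy": 0, "wz": 0},
  {"x": 0.011, "y": 0, "z": 0, "wx": 0, "wy": 0, "wz": 0},
  {"x": 0.0115, "y": 0, "z": 0, "wx": 0, "wy": 0, "wz": 0},
  {"x": 0.012, "y": 0, "z": 0, "wx": 0, "wy": 0, "wz": 0},
  {"x": 0.012, "y": 0, "z": 0, "wx": 0, "wy": 0, "wz": 0},
])

```text
t: 44.65
eef_pos: [516.3, 107.2, 17.0]
orientation: [3.122, -0.348, -0.005]
wrist_force: [-7.5, 4.1, 6.7]
width: 0.6
grasp_force: 4.0
```

apply_moves([
  {"x": 0.001, "y": 0, "z": 0, "wx": 0, "wy": 0, "wz": 0},
  {"x": 0.001, "y": 0, "z": 0, "wx": 0, "wy": 0, "wz": 0},
  {"x": 0.001, "y": 0, "z": 0, "wx": 0, "wy": 0, "wz": 0},
  {"x": -0.004, "y": 0, "z": 0, "wx": 0, "wy": 0, "wz": 0},
  {"x": -0.007, "y": 0, "z": 0, "wx": 0, "wy": 0, "wz": 0},
  {"x": -0.007, "y": 0.01, "z": -0.02, "wx": 0, "wy": 0, "wz": 0},
  {"x": -0.007, "y": 0.03, "z": -0.04, "wx": 0, "wy": 0, "wz": 0},
  {"x": 0.01, "y": 0.034, "z": -0.04, "wx": 0, "wy": 0, "wz": 0},
  {"x": 0.03, "y": 0.034, "z": -0.04, "wx": 0, "wy": 0, "wz": 0},
  {"x": 0.043, "y": 0.034, "z": -0.04, "wx": 0, "wy": 0, "wz": 0},
])

```text
t: 45.65
eef_pos: [553.8, 63.7, 57.4]
orientation: [-3.122, 0.349, -0.003]
wrist_force: [0.2, 0.0, 0.5]
width: 0.3
grasp_force: 0.0
```

```bash
python3 -W ignore -c "
from plan import *
a=cell('red',1,-16)
path((a[0],a[1],17,-102.7))
"
```

```text
at [ 553.78   63.7    57.4  -102.77]
(np.float64(556.1579952743004), np.float64(75.47160109251345), 17, -102.7) -> [-0.0003 -0.012   0.0404 -0.0012] rows 0.8
```

apply_moves([
  {"x": 0, "y": 0, "z": 0.015, "wx": 0, "wy": 0, "wz": 0},
  {"x": 0, "y": 0, "z": 0.03, "wx": 0, "wy": 0, "wz": 0},
  {"x": 0, "y": 0, "z": 0.038, "wx": 0, "wy": 0, "wz": 0},
  {"x": 0, "y": 0, "z": 0.04, "wx": 0, "wy": 0, "wz": 0},
  {"x": 0, "y": -0.002, "z": 0.04, "wx": 0, "wy": 0, "wz": 0},
  {"x": 0, "y": -0.004, "z": 0.04, "wx": 0, "wy": 0, "wz": 0},
  {"x": 0, "y": -0.006, "z": 0.04, "wx": 0, "wy": 0, "wz": 0},
  {"x": 0, "y": -0.007, "z": 0.04, "wx": 0, "wy": 0, "wz": 0},
  {"x": 0, "y": -0.008, "z": 0.04, "wx": 0, "wy": 0, "wz": 0},
  {"x": 0, "y": -0.008, "z": 0.04, "wx": 0, "wy": 0, "wz": 0},
])

```text
t: 46.65
eef_pos: [554.1, 72.2, 17.2]
orientation: [-3.122, 0.348, -0.0]
wrist_force: [-0.3, 0.1, 0.6]
width: 0.2
grasp_force: 0.0
```

apply_moves([
  {"x": 0, "y": -0.001, "z": 0, "wx": 0, "wy": 0, "wz": 0},
  {"x": 0, "y": -0.0015, "z": 0, "wx": 0, "wy": 0, "wz": 0},
  {"x": 0, "y": -0.002, "z": 0, "wx": 0, "wy": 0, "wz": 0},
  {"x": 0, "y": -0.0025, "z": 0, "wx": 0, "wy": 0, "wz": 0},
  {"x": 0, "y": -0.003, "z": 0, "wx": 0, "wy": 0, "wz": 0},
  {"x": 0, "y": -0.0035, "z": 0, "wx": 0, "wy": 0, "wz": 0},
  {"x": 0, "y": -0.004, "z": 0, "wx": 0, "wy": 0, "wz": 0},
  {"x": 0, "y": -0.004, "z": 0, "wx": 0, "wy": 0, "wz": 0},
  {"x": 0, "y": -0.0045, "z": 0, "wx": 0, "wy": 0, "wz": 0},
  {"x": 0, "y": -0.0045, "z": 0, "wx": 0, "wy": 0, "wz": 0},
])

```text
t: 47.65
eef_pos: [555.0, 76.2, 17.1]
orientation: [3.122, -0.348, -0.0]
wrist_force: [-0.8, -3.1, 1.3]
width: 0.4
grasp_force: 2.0
```

apply_moves([
  {"x": 0, "y": -0.001, "z": 0, "wx": 0, "wy": 0, "wz": 0},
  {"x": 0, "y": -0.0015, "z": 0, "wx": 0, "wy": 0, "wz": 0},
  {"x": 0, "y": -0.0015, "z": 0, "wx": 0, "wy": 0, "wz": 0},
  {"x": 0, "y": -0.0015, "z": 0, "wx": 0, "wy": 0, "wz": 0},
  {"x": 0, "y": 0.005, "z": 0, "wx": 0, "wy": 0, "wz": 0},
  {"x": 0, "y": 0.01, "z": 0, "wx": 0, "wy": 0, "wz": 0},
  {"x": 0, "y": 0.01, "z": -0.03, "wx": 0, "wy": 0, "wz": 0},
  {"x": 0, "y": 0.01, "z": -0.07, "wx": 0, "wy": 0, "wz": 0},
  {"x": 0, "y": 0.01, "z": -0.12, "wx": 0, "wy": 0, "wz": 0},
  {"x": 0, "y": 0.01, "z": -0.16, "wx": 0, "wy": 0, "wz": 0},
])

```text
t: 48.65
eef_pos: [552.9, 66.8, 179.5]
orientation: [-3.122, 0.348, -0.002]
wrist_force: [0.2, -0.3, -0.1]
width: 0.7
grasp_force: 0.0
```

```bash
python3 -W ignore -c "
from plan import *
path((480,-330,190,-76.8))
"
```

```text
at [ 552.88   66.78  179.47 -102.73]
(480, -330, 190, -76.8) -> [ 0.0164  0.4031 -0.0105 -0.4526] rows 8.1
```

apply_moves([
  {"x": 0.001, "y": 0.02, "z": -0.01, "wx": 0, "wy": 0, "wz": -0.02},
  {"x": 0.002, "y": 0.06, "z": -0.01, "wx": 0, "wy": 0, "wz": -0.07},
  {"x": 0.004, "y": 0.105, "z": -0.01, "wx": 0, "wy": 0, "wz": -0.12},
  {"x": 0.006, "y": 0.15, "z": -0.01, "wx": 0, "wy": 0, "wz": -0.17},
  {"x": 0.008, "y": 0.2, "z": -0.01, "wx": 0, "wy": 0, "wz": -0.22},
  {"x": 0.01, "y": 0.25, "z": -0.01, "wx": 0, "wy": 0, "wz": -0.28},
  {"x": 0.012, "y": 0.3, "z": -0.01, "wx": 0, "wy": 0, "wz": -0.34},
  {"x": 0.014, "y": 0.345, "z": -0.01, "wx": 0, "wy": 0, "wz": -0.39},
  {"x": 0.016, "y": 0.385, "z": -0.01, "wx": 0, "wy": 0, "wz": -0.43},
  {"x": 0.016, "y": 0.403, "z": -0.01, "wx": 0, "wy": 0, "wz": -0.45},
])

```text
t: 49.65
eef_pos: [478.8, -333.0, 186.8]
orientation: [3.121, 0.356, 0.001]
wrist_force: [1.0, 0.1, -0.2]
width: 0.9
grasp_force: 0.0
```

```bash
python3 -W ignore -c "
from chk import *
barcell('yellow');barcell('red');saddle()
c=cam('top')
for k in('red','yellow'): print(k,proj(c,[*cell(k,1,5),30]))
save(c,'t6.png',(235,130,365,230),6)
path((480,-330,190,-76.8))
for k in ('red','yellow','blue'): print(k,[np.round(cell(k,x,5),1) for x in (82,0,-31)])
for n in('side','top'):
  P=cloud(cam(n))
  for k in ('red','yellow','blue'):
    x,y=cell(k,75,5); Q=P[(np.hypot(P[:,0]-x,P[:,1]-y)<35)&(P[:,2]>95)&(P[:,2]<150)]
    print(n,k,len(Q), Q.mean(0).round(1) if len(Q) else '', Q[:,2].max() if len(Q) else '')
"
```

```text
yellow side cell xy -7.6 9.9 yaw -3.3 (np.float64(0.022), 54, np.float64(30.6))
yellow top cell xy -1.2 4.0 yaw -0.5 (np.float64(0.126), 192, np.float64(29.8))
red side cell xy -23.5 7.6 yaw -2.2 (np.float64(0.216), 92, np.float64(30.2))
red top cell xy -0.7 4.8 yaw -0.1 (np.float64(0.153), 192, np.float64(29.5))
sad side 0 [nan nan nan] ((0.0, 0.0), (0.0, 0.0), 0.0)
sad top 69 [520.1 308.1 202.2] ((520.3562622070312, 309.5269775390625), (28.679903030395508, 9.95865535736084), 83.83942413330078)
red [[265.29782731 187.79957394]]
yellow [[326.74438131 176.9112754 ]]
at [ 479.93 -328.74  187.07  -76.9 ]
(480, -330, 190, -76.8) -> [-0.0002  0.0012 -0.0029 -0.0017] rows 0.1
red [array([639.8,  78.2]), array([559.8,  96.2]), array([529.6, 103. ])]
yellow [array([670.2, -56.2]), array([588.6, -64.5]), array([557.8, -67.7])]
blue [array([ 632. , -219.8]), array([ 552.2, -238.5]), array([ 522. , -245.6])]
side red 0  
side yellow 0  
side blue 0  
top red 77 [628.4  79.3 109.9] 125.5239422419462
top yellow 69 [663.8 -57.6 109.5] 123.90547750091548
top blue 79 [ 618.5 -222.   111.1] 126.73640262503943
```

View pics/t6.png

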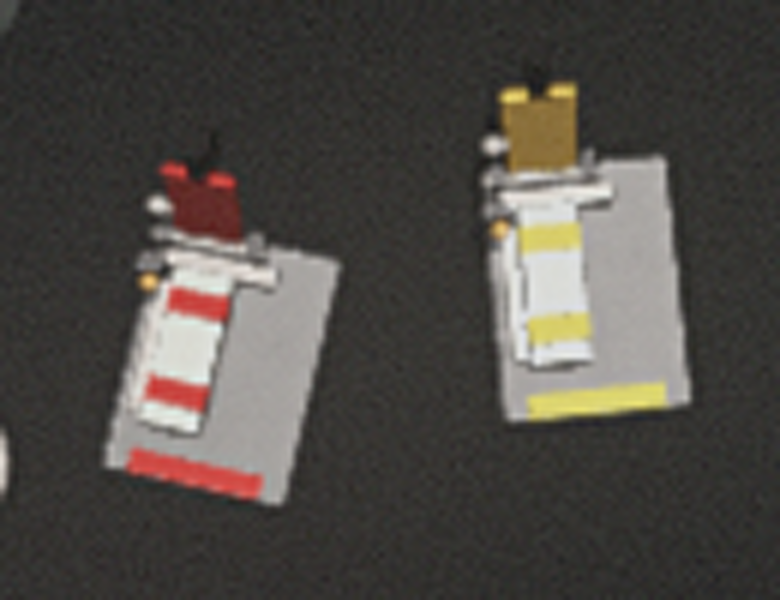

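The top crop shows both bars square in their cells against end and side stops, red bar at crop (185,350) and yellow at (555,280). The saddle is still on the rod. Next are the covers: swing each forward from behind, then press. Blue first.

```bash
python3 -W ignore -c "
from plan import *
f=lambda k,x,z:(*np.round(cell(k,x,5),1),z,dict(blue=-76.8,yellow=-84.2,red=-102.7)[k])
for k in('blue','yellow','red'):
  path(f(k,118,190),f(k,118,88),f(k,13,88))
"
```

```text
at [ 480.   -328.93  187.15  -76.88]
(np.float64(667.0), np.float64(-211.6), 190, -76.8) -> [ 0.2087 -0.0718 -0.0029 -0.0014] rows 4.4
(np.float64(667.0), np.float64(-211.6), 88, -76.8) -> [ 0.     0.     0.102 -0.   ] rows 2.0
(np.float64(564.8), np.float64(-235.6), 88, -76.8) -> [-0.105  0.    -0.    -0.   ] rows 2.1
at [ 480.   -328.93  187.15  -76.88]
(np.float64(706.0), np.float64(-52.6), 190, -84.2) -> [ 0.2828 -0.2178 -0.0029  0.1277] rows 7.1
(np.float64(706.0), np.float64(-52.6), 88, -84.2) -> [ 0.     0.     0.102 -0.   ] rows 2.0
(np.float64(601.5), np.float64(-63.2), 88, -84.2) -> [-0.105 -0.    -0.    -0.   ] rows 2.1
at [ 480.   -328.93  187.15  -76.88]
(np.float64(674.9), np.float64(70.2), 190, -102.7) -> [ 0.2804 -0.3445 -0.0029  0.4506] rows 8.9
(np.float64(674.9), np.float64(70.2), 88, -102.7) -> [ 0.    -0.     0.102 -0.   ] rows 2.0
(np.float64(572.5), np.float64(93.3), 88, -102.7) -> [-0.105 -0.    -0.    -0.   ] rows 2.1
```

apply_moves([
  {"x": 0.03, "y": -0.01, "z": 0, "wx": 0, "wy": 0, "wz": 0},
  {"x": 0.07, "y": -0.024, "z": 0, "wx": 0, "wy": 0, "wz": 0},
  {"x": 0.11, "y": -0.038, "z": 0, "wx": 0, "wy": 0, "wz": 0},
  {"x": 0.15, "y": -0.052, "z": 0, "wx": 0, "wy": 0, "wz": 0},
  {"x": 0.185, "y": -0.064, "z": 0, "wx": 0, "wy": 0, "wz": 0},
  {"x": 0.205, "y": -0.071, "z": 0, "wx": 0, "wy": 0, "wz": 0},
  {"x": 0.209, "y": -0.072, "z": 0.0, "wx": 0, "wy": 0, "wz": 0},
  {"x": 0.209, "y": -0.072, "z": 0.03, "wx": 0, "wy": 0, "wz": 0},
  {"x": 0.209, "y": -0.072, "z": 0.07, "wx": 0, "wy": 0, "wz": 0},
  {"x": 0.209, "y": -0.072, "z": 0.1, "wx": 0, "wy": 0, "wz": 0},
])

```text
t: 51.1
eef_pos: [665.9, -212.3, 85.3]
orientation: [-3.121, -0.357, 0.002]
wrist_force: [0.1, -0.2, -0.5]
width: 0.6
grasp_force: 0.0
```

apply_moves([
  {"x": -0.005, "y": 0, "z": 0, "wx": 0, "wy": 0, "wz": 0},
  {"x": -0.01, "y": 0, "z": 0, "wx": 0, "wy": 0, "wz": 0},
  {"x": -0.015, "y": 0, "z": 0, "wx": 0, "wy": 0, "wz": 0},
  {"x": -0.022, "y": 0, "z": 0, "wx": 0, "wy": 0, "wz": 0},
  {"x": -0.03, "y": 0, "z": 0, "wx": 0, "wy": 0, "wz": 0},
  {"x": -0.038, "y": 0, "z": 0, "wx": 0, "wy": 0, "wz": 0},
  {"x": -0.045, "y": 0, "z": 0, "wx": 0, "wy": 0, "wz": 0},
  {"x": -0.052, "y": 0, "z": 0, "wx": 0, "wy": 0, "wz": 0},
  {"x": -0.06, "y": 0, "z": 0, "wx": 0, "wy": 0, "wz": 0},
  {"x": -0.065, "y": 0, "z": 0, "wx": 0, "wy": 0, "wz": 0},
])

```text
t: 52.1
eef_pos: [602.8, -227.4, 86.9]
orientation: [-3.121, -0.357, 0.001]
wrist_force: [1.1, 0.9, -1.2]
width: 0.6
grasp_force: 0.1
```

apply_moves([
  {"x": -0.006, "y": 0, "z": 0, "wx": 0, "wy": 0, "wz": 0},
  {"x": -0.012, "y": 0, "z": 0, "wx": 0, "wy": 0, "wz": 0},
  {"x": -0.018, "y": 0, "z": 0, "wx": 0, "wy": 0, "wz": 0},
  {"x": -0.024, "y": 0, "z": 0, "wx": 0, "wy": 0, "wz": 0},
  {"x": -0.03, "y": 0, "z": 0, "wx": 0, "wy": 0, "wz": 0},
  {"x": -0.035, "y": 0, "z": 0, "wx": 0, "wy": 0, "wz": 0},
  {"x": -0.039, "y": 0, "z": 0, "wx": 0, "wy": 0, "wz": 0},
  {"x": -0.039, "y": 0, "z": 0, "wx": 0, "wy": 0, "wz": 0},
  {"x": -0.039, "y": 0, "z": 0, "wx": 0, "wy": 0, "wz": 0},
  {"x": -0.039, "y": 0, "z": 0, "wx": 0, "wy": 0, "wz": 0},
])

```text
t: 53.1
eef_pos: [565.9, -236.0, 87.0]
orientation: [3.121, 0.357, 0.0]
wrist_force: [-0.2, -0.1, 0.3]
width: 0.9
grasp_force: 0.0
```

```bash
python3 -W ignore -c "
from plan import *
f=lambda k,x,z:(*np.round(cell(k,x,5),1),z,dict(blue=-76.8,yellow=-84.2,red=-102.7)[k])
path(f('blue',-20,120),f('blue',-28,50))
save(cam('side'),'s7.png',(290,150,450,310),3.5)
"
```

```text
at [ 565.86 -236.     87.03  -76.94]
(np.float64(532.7), np.float64(-243.1), 120, -76.8) -> [-0.0339 -0.0006 -0.033  -0.0024] rows 0.9
(np.float64(524.9), np.float64(-244.9), 50, -76.8) -> [-0.008 -0.     0.07  -0.   ] rows 1.4
```

View pics/s7.png

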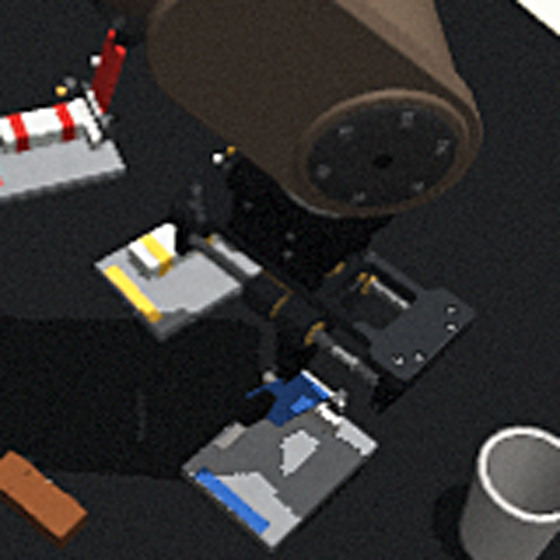

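The blue cover at crop (290,395) is now swung forward over its bed. Now lift, step over the tab and press.

apply_moves([
  {"x": 0.002, "y": 0, "z": -0.015, "wx": 0, "wy": 0, "wz": 0},
  {"x": 0.002, "y": 0, "z": -0.035, "wx": 0, "wy": 0, "wz": 0},
  {"x": -0.01, "y": 0, "z": -0.038, "wx": 0, "wy": 0, "wz": 0},
  {"x": -0.03, "y": 0, "z": -0.038, "wx": 0, "wy": 0, "wz": 0},
  {"x": -0.034, "y": 0, "z": -0.03, "wx": 0, "wy": 0, "wz": 0},
  {"x": -0.036, "y": 0, "z": -0.02, "wx": 0, "wy": 0, "wz": 0},
  {"x": -0.038, "y": 0, "z": -0.01, "wx": 0, "wy": 0, "wz": 0},
  {"x": -0.04, "y": 0, "z": 0.0, "wx": 0, "wy": 0, "wz": 0},
  {"x": -0.042, "y": 0, "z": 0.01, "wx": 0, "wy": 0, "wz": 0},
  {"x": -0.042, "y": 0, "z": 0.018, "wx": 0, "wy": 0, "wz": 0},
])

```text
t: 54.15
eef_pos: [524.4, -245.4, 67.8]
orientation: [-3.121, -0.357, 0.001]
wrist_force: [0.5, 0.4, -0.1]
width: 0.1
grasp_force: 0.0
```

apply_moves([
  {"x": 0, "y": 0, "z": 0.004, "wx": 0, "wy": 0, "wz": 0},
  {"x": 0, "y": 0, "z": 0.008, "wx": 0, "wy": 0, "wz": 0},
  {"x": 0, "y": 0, "z": 0.012, "wx": 0, "wy": 0, "wz": 0},
  {"x": 0, "y": 0, "z": 0.014, "wx": 0, "wy": 0, "wz": 0},
  {"x": 0, "y": 0, "z": 0.016, "wx": 0, "wy": 0, "wz": 0},
  {"x": 0, "y": 0, "z": 0.017, "wx": 0, "wy": 0, "wz": 0},
  {"x": 0, "y": 0, "z": 0.018, "wx": 0, "wy": 0, "wz": 0},
  {"x": 0, "y": 0, "z": 0.018, "wx": 0, "wy": 0, "wz": 0},
  {"x": 0, "y": 0, "z": 0.018, "wx": 0, "wy": 0, "wz": 0},
  {"x": 0, "y": 0, "z": 0.018, "wx": 0, "wy": 0, "wz": 0},
])

```text
t: 55.15
eef_pos: [524.8, -245.6, 51.3]
orientation: [3.121, 0.357, 0.001]
wrist_force: [-1.6, 0.1, 3.7]
width: 0.7
grasp_force: 2.1
```

Touching at z=51.3, as expected near shut. Press a bit more and lift.

apply_moves([
  {"x": 0, "y": 0, "z": 0.001, "wx": 0, "wy": 0, "wz": 0},
  {"x": 0, "y": 0, "z": 0.002, "wx": 0, "wy": 0, "wz": 0},
  {"x": 0, "y": 0, "z": 0.0025, "wx": 0, "wy": 0, "wz": 0},
  {"x": 0, "y": 0, "z": 0.0025, "wx": 0, "wy": 0, "wz": 0},
  {"x": 0, "y": 0, "z": 0.0025, "wx": 0, "wy": 0, "wz": 0},
  {"x": 0, "y": 0, "z": 0.0025, "wx": 0, "wy": 0, "wz": 0},
  {"x": 0, "y": 0, "z": 0.0025, "wx": 0, "wy": 0, "wz": 0},
  {"x": 0, "y": 0, "z": 0.0025, "wx": 0, "wy": 0, "wz": 0},
  {"x": 0, "y": 0, "z": 0.0025, "wx": 0, "wy": 0, "wz": 0},
  {"x": 0, "y": 0, "z": 0.0025, "wx": 0, "wy": 0, "wz": 0},
])

```text
t: 56.15
eef_pos: [524.9, -245.8, 50.8]
orientation: [3.12, 0.357, 0.002]
wrist_force: [-8.1, 3.0, 29.3]
width: 0.5
grasp_force: 14.6
```

apply_moves([
  {"x": 0, "y": 0, "z": -0.01, "wx": 0, "wy": 0, "wz": 0},
  {"x": 0, "y": 0, "z": -0.04, "wx": 0, "wy": 0, "wz": 0},
  {"x": 0, "y": 0, "z": -0.08, "wx": 0, "wy": 0, "wz": 0},
  {"x": 0, "y": 0, "z": -0.12, "wx": 0, "wy": 0, "wz": 0},
  {"x": 0, "y": 0, "z": -0.14, "wx": 0, "wy": 0, "wz": 0},
  {"x": 0, "y": 0, "z": -0.14, "wx": 0, "wy": 0, "wz": 0},
  {"x": 0, "y": 0, "z": -0.14, "wx": 0, "wy": 0, "wz": 0},
  {"x": 0, "y": 0, "z": -0.14, "wx": 0, "wy": 0, "wz": 0},
  {"x": 0, "y": 0, "z": -0.14, "wx": 0, "wy": 0, "wz": 0},
  {"x": 0, "y": 0, "z": -0.14, "wx": 0, "wy": 0, "wz": 0},
])

```text
t: 57.15
eef_pos: [524.5, -245.4, 187.5]
orientation: [-3.12, -0.357, 0.002]
wrist_force: [0.0, -0.9, 0.0]
width: 0.6
grasp_force: 0.0
```

```bash
cat >> chk.py <<'E'
def cover(k):
    x,y=cell(k,14,5)
    for n in('side','top'):
        P=cloud(cam(n)); Q=P[(np.hypot(P[:,0]-x,P[:,1]-y)<14)]; x2,y2=cell(k,-31,5); T=P[np.hypot(P[:,0]-x2,P[:,1]-y2)<6]
        print('cover',k,n,len(Q),np.percentile(Q[:,2],[10,50,90]).round(1) if len(Q) else '','tab',np.percentile(T[:,2],[50,90]).round(1) if len(T) else '')
E
python3 -W ignore -c "
from chk import *
cover('blue')
barcell('red');barcell('yellow')
path((*np.round(cell('yellow',118,5),1),190,-84.2))
"
```

```text
cover blue side 200 [ 35.4  40.1 497.6] tab [ 52.8 503.4]
cover blue top 162 [482.9 493.  499. ] tab [502.9 504. ]
red side cell xy 0.6 6.9 yaw 0.2 (np.float64(0.284), 142, np.float64(30.6))
red top cell xy -0.8 4.9 yaw -0.0 (np.float64(0.12), 202, np.float64(29.9))
yellow side cell xy 1.0 7.5 yaw 1.5 (np.float64(0.175), 169, np.float64(30.6))
yellow top cell xy 5.3 3.7 yaw -0.9 (np.float64(0.145), 192, np.float64(29.7))
at [ 524.73 -245.51  188.39  -76.95]
(np.float64(706.0), np.float64(-52.6), 190, -84.2) -> [ 0.2202 -0.147  -0.0016  0.1266] rows 5.3
```

apply_moves([
  {"x": 0.02, "y": -0.013, "z": 0, "wx": 0, "wy": 0, "wz": 0.01},
  {"x": 0.055, "y": -0.037, "z": 0, "wx": 0, "wy": 0, "wz": 0.03},
  {"x": 0.092, "y": -0.061, "z": 0, "wx": 0, "wy": 0, "wz": 0.05},
  {"x": 0.13, "y": -0.086, "z": 0, "wx": 0, "wy": 0, "wz": 0.07},
  {"x": 0.167, "y": -0.111, "z": 0, "wx": 0, "wy": 0, "wz": 0.095},
  {"x": 0.2, "y": -0.133, "z": 0, "wx": 0, "wy": 0, "wz": 0.115},
  {"x": 0.217, "y": -0.145, "z": 0.0, "wx": 0, "wy": 0, "wz": 0.126},
  {"x": 0.22, "y": -0.147, "z": 0, "wx": 0, "wy": 0, "wz": 0.126},
  {"x": 0.22, "y": -0.147, "z": 0.04, "wx": 0, "wy": 0, "wz": 0.126},
  {"x": 0.22, "y": -0.147, "z": 0.08, "wx": 0, "wy": 0, "wz": 0.126},
])

```text
t: 58.45
eef_pos: [705.9, -53.2, 108.6]
orientation: [3.137, 0.16, 0.004]
wrist_force: [0.5, -0.6, -1.0]
width: 0.6
grasp_force: 0.0
```

```bash
python3 -W ignore -c "
from chk import *
path((*np.round(cell('yellow',118,5),1),88,-84.2),(*np.round(cell('yellow',13,5),1),88,-84.2))
"
```

```text
at [705.92 -53.18 108.63 -84.15]
(np.float64(706.0), np.float64(-52.6), 88, -84.2) -> [ 0.0001 -0.0006  0.0206  0.0009] rows 0.4
(np.float64(601.5), np.float64(-63.2), 88, -84.2) -> [-0.105 -0.    -0.    -0.   ] rows 2.1
```

apply_moves([
  {"x": 0, "y": 0, "z": 0.012, "wx": 0, "wy": 0, "wz": 0},
  {"x": -0.005, "y": 0, "z": 0.021, "wx": 0, "wy": 0, "wz": 0},
  {"x": -0.012, "y": 0, "z": 0.021, "wx": 0, "wy": 0, "wz": 0},
  {"x": -0.02, "y": 0, "z": 0.021, "wx": 0, "wy": 0, "wz": 0},
  {"x": -0.028, "y": 0, "z": 0.021, "wx": 0, "wy": 0, "wz": 0},
  {"x": -0.036, "y": 0, "z": 0.021, "wx": 0, "wy": 0, "wz": 0},
  {"x": -0.044, "y": 0, "z": 0.021, "wx": 0, "wy": 0, "wz": 0},
  {"x": -0.052, "y": 0, "z": 0.021, "wx": 0, "wy": 0, "wz": 0},
  {"x": -0.06, "y": 0, "z": 0.021, "wx": 0, "wy": 0, "wz": 0},
  {"x": -0.066, "y": 0, "z": 0.021, "wx": 0, "wy": 0, "wz": 0},
])

```text
t: 59.45
eef_pos: [639.4, -59.4, 87.5]
orientation: [-3.137, -0.16, 0.0]
wrist_force: [0.7, -0.3, 0.4]
width: 0.3
grasp_force: 0.2
```

apply_moves([
  {"x": -0.006, "y": 0, "z": 0, "wx": 0, "wy": 0, "wz": 0},
  {"x": -0.012, "y": 0, "z": 0, "wx": 0, "wy": 0, "wz": 0},
  {"x": -0.018, "y": 0, "z": 0, "wx": 0, "wy": 0, "wz": 0},
  {"x": -0.024, "y": 0, "z": 0, "wx": 0, "wy": 0, "wz": 0},
  {"x": -0.03, "y": 0, "z": 0, "wx": 0, "wy": 0, "wz": 0},
  {"x": -0.035, "y": 0, "z": 0, "wx": 0, "wy": 0, "wz": 0},
  {"x": -0.039, "y": 0, "z": 0, "wx": 0, "wy": 0, "wz": 0},
  {"x": -0.039, "y": 0, "z": 0, "wx": 0, "wy": 0, "wz": 0},
  {"x": -0.039, "y": 0, "z": 0, "wx": 0, "wy": 0, "wz": 0},
  {"x": -0.039, "y": 0, "z": 0, "wx": 0, "wy": 0, "wz": 0},
])

```text
t: 60.45
eef_pos: [601.6, -63.3, 87.5]
orientation: [-3.137, -0.16, -0.0]
wrist_force: [-0.2, -0.9, 0.3]
width: 0.6
grasp_force: 0.0
```

```bash
python3 -W ignore -c "
from chk import *
path((*np.round(cell('yellow',-20,5),1),120,-84.2))
"
```

```text
at [601.6  -63.29  87.53 -84.17]
(np.float64(568.7), np.float64(-66.5), 120, -84.2) -> [-0.0331 -0.0001 -0.0325  0.0006] rows 0.9
```

apply_moves([
  {"x": 0.002, "y": 0, "z": -0.015, "wx": 0, "wy": 0, "wz": 0},
  {"x": 0.002, "y": 0, "z": -0.035, "wx": 0, "wy": 0, "wz": 0},
  {"x": -0.01, "y": 0, "z": -0.038, "wx": 0, "wy": 0, "wz": 0},
  {"x": -0.03, "y": 0, "z": -0.038, "wx": 0, "wy": 0, "wz": 0},
  {"x": -0.033, "y": 0, "z": -0.03, "wx": 0, "wy": 0, "wz": 0},
  {"x": -0.035, "y": 0, "z": -0.02, "wx": 0, "wy": 0, "wz": 0},
  {"x": -0.037, "y": 0, "z": -0.01, "wx": 0, "wy": 0, "wz": 0},
  {"x": -0.039, "y": 0, "z": 0.0, "wx": 0, "wy": 0, "wz": 0},
  {"x": -0.041, "y": 0, "z": 0.01, "wx": 0, "wy": 0, "wz": 0},
  {"x": -0.041, "y": 0, "z": 0.018, "wx": 0, "wy": 0, "wz": 0},
])

```text
t: 61.45
eef_pos: [560.1, -67.4, 68.2]
orientation: [-3.137, -0.16, 0.002]
wrist_force: [0.0, 0.4, 0.5]
width: 0.9
grasp_force: 0.0
```

apply_moves([
  {"x": 0, "y": 0, "z": 0.004, "wx": 0, "wy": 0, "wz": 0},
  {"x": 0, "y": 0, "z": 0.008, "wx": 0, "wy": 0, "wz": 0},
  {"x": 0, "y": 0, "z": 0.012, "wx": 0, "wy": 0, "wz": 0},
  {"x": 0, "y": 0, "z": 0.014, "wx": 0, "wy": 0, "wz": 0},
  {"x": 0, "y": 0, "z": 0.016, "wx": 0, "wy": 0, "wz": 0},
  {"x": 0, "y": 0, "z": 0.017, "wx": 0, "wy": 0, "wz": 0},
  {"x": 0, "y": 0, "z": 0.018, "wx": 0, "wy": 0, "wz": 0},
  {"x": 0, "y": 0, "z": 0.019, "wx": 0, "wy": 0, "wz": 0},
  {"x": 0, "y": 0, "z": 0.0195, "wx": 0, "wy": 0, "wz": 0},
  {"x": 0, "y": 0, "z": 0.0195, "wx": 0, "wy": 0, "wz": 0},
])

```text
t: 62.45
eef_pos: [560.7, -67.5, 51.1]
orientation: [3.137, 0.16, 0.001]
wrist_force: [-3.4, 0.3, 12.3]
width: 0.4
grasp_force: 6.2
```

apply_moves([
  {"x": 0, "y": 0, "z": 0.0008, "wx": 0, "wy": 0, "wz": 0},
  {"x": 0, "y": 0, "z": 0.0008, "wx": 0, "wy": 0, "wz": 0},
  {"x": 0, "y": 0, "z": 0.0008, "wx": 0, "wy": 0, "wz": 0},
  {"x": 0, "y": 0, "z": 0.0, "wx": 0, "wy": 0, "wz": 0},
  {"x": 0, "y": 0, "z": -0.01, "wx": 0, "wy": 0, "wz": 0},
  {"x": 0, "y": 0, "z": -0.04, "wx": 0, "wy": 0, "wz": 0},
  {"x": 0, "y": 0, "z": -0.08, "wx": 0, "wy": 0, "wz": 0},
  {"x": 0, "y": 0, "z": -0.12, "wx": 0, "wy": 0, "wz": 0},
  {"x": 0, "y": 0, "z": -0.14, "wx": 0, "wy": 0, "wz": 0},
  {"x": 0, "y": 0, "z": -0.14, "wx": 0, "wy": 0, "wz": 0},
])

```text
t: 63.45
eef_pos: [561.7, -67.7, 193.5]
orientation: [3.136, 0.16, 0.009]
wrist_force: [0.8, 0.4, -0.9]
width: 0.5
grasp_force: 0.0
```

```bash
python3 -W ignore -c "
from chk import *
cover('yellow');barcell('red')
path((*np.round(cell('red',118,5),1),190,-102.7))
"
```

```text
cover yellow side 86 [22.2 38.6 40.4] tab [ 49.8 323.4]
cover yellow top 83 [481.9 490.6 496.6] tab [506.5 508.1]
red side cell xy -29.7 -4.8 yaw -6.6 (np.float64(0.133), 71, np.float64(30.7))
red top cell xy -6.8 -30.8 yaw 102.0 (np.float64(0.111), 63, np.float64(29.9))
at [560.09 -67.37 188.95 -84.17]
(np.float64(674.9), np.float64(70.2), 190, -102.7) -> [ 0.1282 -0.1252 -0.0011  0.3234] rows 3.6
```

apply_moves([
  {"x": 0.012, "y": -0.012, "z": 0, "wx": 0, "wy": 0, "wz": 0.03},
  {"x": 0.035, "y": -0.034, "z": 0, "wx": 0, "wy": 0, "wz": 0.09},
  {"x": 0.06, "y": -0.059, "z": 0, "wx": 0, "wy": 0, "wz": 0.15},
  {"x": 0.085, "y": -0.083, "z": 0, "wx": 0, "wy": 0, "wz": 0.215},
  {"x": 0.11, "y": -0.107, "z": 0, "wx": 0, "wy": 0, "wz": 0.28},
  {"x": 0.125, "y": -0.122, "z": 0, "wx": 0, "wy": 0, "wz": 0.315},
  {"x": 0.128, "y": -0.125, "z": 0, "wx": 0, "wy": 0, "wz": 0.323},
  {"x": 0.128, "y": -0.125, "z": 0.02, "wx": 0, "wy": 0, "wz": 0.323},
  {"x": 0.128, "y": -0.125, "z": 0.05, "wx": 0, "wy": 0, "wz": 0.323},
  {"x": 0.128, "y": -0.125, "z": 0.08, "wx": 0, "wy": 0, "wz": 0.323},
])

```text
t: 64.65
eef_pos: [674.5, 69.1, 108.5]
orientation: [3.122, -0.346, -0.001]
wrist_force: [-0.6, 0.8, -0.3]
width: 0.3
grasp_force: 0.0
```

```bash
python3 -W ignore -c "
from chk import *
barcell('red')
path((*np.round(cell('red',118,5),1),88,-102.7),(*np.round(cell('red',13,5),1),88,-102.7))
save(cam('side'),'s8.png',(250,130,410,300),3.3)
"
```

```text
red side cell xy -30.3 -6.9 yaw -2.0 (np.float64(0.124), 75, np.float64(30.7))
red top cell xy 1.0 5.0 yaw -30.0 (np.float64(nan), 0, np.float64(nan))
at [ 672.58   69.08  105.47 -102.67]
(np.float64(674.9), np.float64(70.2), 88, -102.7) -> [ 0.002  -0.0016  0.0175  0.0005] rows 0.4
(np.float64(572.5), np.float64(93.3), 88, -102.7) -> [-0.105 -0.    -0.    -0.   ] rows 2.1
```

View pics/s8.png

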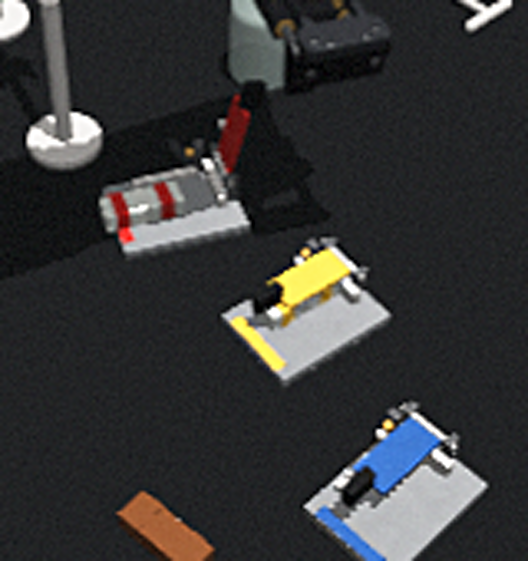

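The side crop shows the red bar was knocked forward, now at crop (140,200) and out over the red strip. Yellow and blue are shut. I'll clear the view, measure and re-seat the bar.

```bash
python3 -W ignore -c "
from plan import *
path((*measured()[:2],200,-102.7),(480,-130,200,-102.7))
"
```

```text
at [ 673.92   69.15  108.1  -102.68]
(np.float64(673.9163868561129), np.float64(69.15090580283096), 200, -102.7) -> [ 0.     -0.     -0.0919  0.0004] rows 1.8
(480, -130, 200, -102.7) -> [-0.1454  0.2369 -0.     -0.    ] rows 5.6
```

apply_moves([
  {"x": 0, "y": 0, "z": -0.03, "wx": 0, "wy": 0, "wz": 0},
  {"x": 0, "y": 0, "z": -0.07, "wx": 0, "wy": 0, "wz": 0},
  {"x": 0, "y": 0, "z": -0.092, "wx": 0, "wy": 0, "wz": 0},
  {"x": -0.015, "y": 0.024, "z": -0.092, "wx": 0, "wy": 0, "wz": 0},
  {"x": -0.04, "y": 0.065, "z": -0.092, "wx": 0, "wy": 0, "wz": 0},
  {"x": -0.065, "y": 0.106, "z": -0.092, "wx": 0, "wy": 0, "wz": 0},
  {"x": -0.09, "y": 0.147, "z": -0.092, "wx": 0, "wy": 0, "wz": 0},
  {"x": -0.115, "y": 0.187, "z": -0.092, "wx": 0, "wy": 0, "wz": 0},
  {"x": -0.138, "y": 0.225, "z": -0.092, "wx": 0, "wy": 0, "wz": 0},
  {"x": -0.145, "y": 0.237, "z": -0.092, "wx": 0, "wy": 0, "wz": 0},
])

```text
t: 65.8
eef_pos: [479.5, -131.8, 203.8]
orientation: [3.121, -0.35, 0.003]
wrist_force: [0.4, 0.6, -0.3]
width: 0.3
grasp_force: 0.0
```

```bash
python3 -W ignore -c "
from chk import *
C=cell('red',0,0);t=np.radians(-12.7)
for n in('side','top'):
  c=cam(n);P=cloud(c); save(c,n+'9.png',(240,130,330,230) if n=='top' else (250,120,340,220),6)
  for xx in (-30,-15):
    x,y=cell('red',xx,0)
    r=rectfit(P,x,y,t,70,26,(27,34),(-5,24),42); d=np.array(r[:2])-C
    print(n,'world',np.round(r[:3],1),'cell',(d@[np.cos(t),np.sin(t)]).round(1),(d@[-np.sin(t),np.cos(t)]).round(1),'yaw',round(r[2]+12.7,1),r[3:])
a=cv2.imread('pics/top9.png');b=cv2.imread('pics/side9.png');h=min(a.shape[0],b.shape[0]);cv2.imwrite('pics/b9.png',cv2.resize(np.hstack([a[:h],b[:h]]),(800,int(800*h/(a.shape[1]+b.shape[1])))))
saddle()
"
```

```text
side world [529.   89.8 -11.4] cell -28.6 -7.9 yaw 1.3 (np.float64(0.243), 176, np.float64(30.4))
side world [527.2  90.1 -10.8] cell -30.5 -8.1 yaw 1.9 (np.float64(0.168), 147, np.float64(30.3))
top world [528.7  88.2 -12.2] cell -28.5 -9.6 yaw 0.5 (np.float64(0.089), 232, np.float64(29.8))
top world [528.3  88.3 -11.8] cell -29.0 -9.6 yaw 0.9 (np.float64(0.065), 200, np.float64(29.7))
sad side 1 [515.  290.  194.8] ((514.98193359375, 290.006591796875), (0.0, 0.0), 0.0)
sad top 66 [520.2 308.4 202.3] ((520.4983520507812, 309.79339599609375), (29.427066802978516, 10.016996383666992), 83.8220443725586)
```

View pics/b9.png

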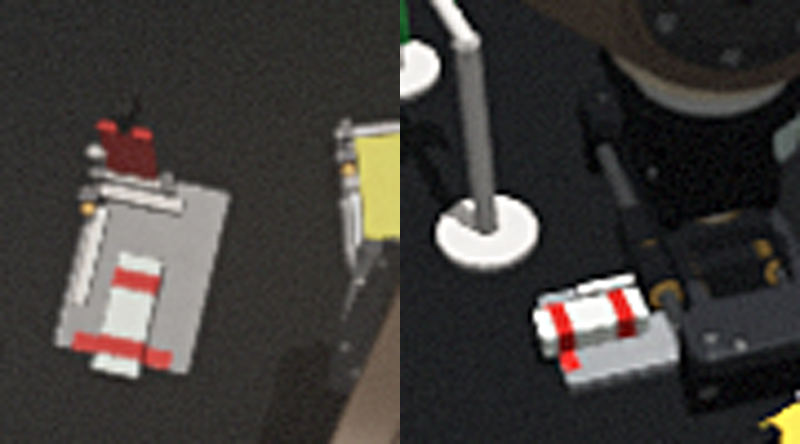

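The left half shows the red bar still flat and nearly aligned, but displaced to about cell (-29,-9), crop (125,315). I'll crack the yellow and blue covers open again so the required order holds, re-seat the red bar, then shut all three.

```bash
python3 -W ignore -c "
from plan import *
a=cell('yellow',-33,5);b=cell('blue',-33,5)
path((a[0],a[1],110,-84.2)); print(b)
path((b[0],b[1],130,-76.8),start=(*cell('yellow',-14,5),130,-84.2))
"
```

```text
at [ 482.55 -129.56  202.99 -102.71]
(np.float64(555.7636551227354), np.float64(-67.86045426289328), 110, -84.2) -> [ 0.0579 -0.0763  0.093  -0.323 ] rows 2.7
(np.float64(520.0301418546325), np.float64(-246.06768419928585))
at [574.67 -65.94 130.   -84.2 ]
(np.float64(520.0301418546325), np.float64(-246.06768419928585), 130, -76.8) -> [-0.0726  0.1737 -0.     -0.1292] rows 3.8
```

apply_moves([
  {"x": 0.01, "y": -0.013, "z": 0.01, "wx": 0, "wy": 0, "wz": -0.06},
  {"x": 0.025, "y": -0.033, "z": 0.03, "wx": 0, "wy": 0, "wz": -0.14},
  {"x": 0.04, "y": -0.053, "z": 0.05, "wx": 0, "wy": 0, "wz": -0.22},
  {"x": 0.052, "y": -0.069, "z": 0.07, "wx": 0, "wy": 0, "wz": -0.29},
  {"x": 0.058, "y": -0.076, "z": 0.085, "wx": 0, "wy": 0, "wz": -0.323},
  {"x": 0.058, "y": -0.076, "z": 0.093, "wx": 0, "wy": 0, "wz": -0.323},
  {"x": 0.058, "y": -0.076, "z": 0.093, "wx": 0, "wy": 0, "wz": -0.323},
  {"x": 0.058, "y": -0.076, "z": 0.093, "wx": 0, "wy": 0, "wz": -0.323},
  {"x": 0.058, "y": -0.076, "z": 0.093, "wx": 0, "wy": 0, "wz": -0.323},
  {"x": 0.058, "y": -0.076, "z": 0.093, "wx": 0, "wy": 0, "wz": -0.323},
], jaw=0.35)

```text
t: 67.0
eef_pos: [555.1, -68.6, 109.9]
orientation: [3.137, 0.158, 0.002]
wrist_force: [0.9, -0.3, 0.1]
width: 33.6
grasp_force: 0.0
```

```bash
python3 -W ignore -c "
from plan import *
a=cell('yellow',-33,5)
path((a[0],a[1],39,-84.2))
"
```

```text
at [555.13 -68.59 109.87 -84.23]
(np.float64(555.7636551227354), np.float64(-67.86045426289328), 39, -84.2) -> [ 0.0007 -0.0007  0.0709 -0.0005] rows 1.4
```

apply_moves([
  {"x": 0, "y": 0, "z": 0.02, "wx": 0, "wy": 0, "wz": 0},
  {"x": 0, "y": 0, "z": 0.04, "wx": 0, "wy": 0, "wz": 0},
  {"x": 0, "y": 0, "z": 0.055, "wx": 0, "wy": 0, "wz": 0},
  {"x": 0, "y": 0, "z": 0.065, "wx": 0, "wy": 0, "wz": 0},
  {"x": 0, "y": 0, "z": 0.07, "wx": 0, "wy": 0, "wz": 0},
  {"x": 0, "y": 0, "z": 0.07, "wx": 0, "wy": 0, "wz": 0},
  {"x": 0, "y": 0, "z": 0.07, "wx": 0, "wy": 0, "wz": 0},
  {"x": 0, "y": 0, "z": 0.07, "wx": 0, "wy": 0, "wz": 0},
  {"x": 0, "y": 0, "z": 0.07, "wx": 0, "wy": 0, "wz": 0},
  {"x": 0, "y": 0, "z": 0.07, "wx": 0, "wy": 0, "wz": 0},
])

```text
t: 68.0
eef_pos: [555.2, -68.1, 39.4]
orientation: [3.137, 0.16, 0.001]
wrist_force: [-0.4, -0.4, 0.1]
width: 33.3
grasp_force: 0.0
```

apply_moves([
  {"x": 0, "y": 0, "z": 0, "wx": 0, "wy": 0, "wz": 0},
  {"x": 0, "y": 0, "z": 0, "wx": 0, "wy": 0, "wz": 0},
  {"x": 0, "y": 0, "z": 0, "wx": 0, "wy": 0, "wz": 0},
  {"x": 0, "y": 0, "z": 0, "wx": 0, "wy": 0, "wz": 0},
  {"x": 0, "y": 0, "z": 0, "wx": 0, "wy": 0, "wz": 0},
  {"x": 0, "y": 0, "z": 0, "wx": 0, "wy": 0, "wz": 0},
  {"x": 0, "y": 0, "z": 0, "wx": 0, "wy": 0, "wz": 0},
  {"x": 0.0003, "y": 0, "z": -0.002, "wx": 0, "wy": 0, "wz": 0},
  {"x": 0.0008, "y": 0, "z": -0.005, "wx": 0, "wy": 0, "wz": 0},
  {"x": 0.0015, "y": 0, "z": -0.008, "wx": 0, "wy": 0, "wz": 0},
], jaw=0, squeeze=20)

```text
t: 69.0
eef_pos: [556.5, -68.1, 47.0]
orientation: [-3.137, -0.16, 0.001]
wrist_force: [1.0, -3.6, -6.2]
width: 10.2
grasp_force: 20.0
```

apply_moves([
  {"x": 0.001, "y": 0, "z": -0.005, "wx": 0, "wy": 0, "wz": 0},
  {"x": 0.002, "y": 0, "z": -0.009, "wx": 0, "wy": 0, "wz": 0},
  {"x": 0.0035, "y": 0, "z": -0.013, "wx": 0, "wy": 0, "wz": 0},
  {"x": 0.005, "y": 0, "z": -0.017, "wx": 0, "wy": 0, "wz": 0},
  {"x": 0.007, "y": 0, "z": -0.021, "wx": 0, "wy": 0, "wz": 0},
  {"x": 0.009, "y": 0, "z": -0.025, "wx": 0, "wy": 0, "wz": 0},
  {"x": 0.0115, "y": 0, "z": -0.029, "wx": 0, "wy": 0, "wz": 0},
  {"x": 0.014, "y": 0, "z": -0.032, "wx": 0, "wy": 0, "wz": 0},
  {"x": 0.016, "y": 0, "z": -0.035, "wx": 0, "wy": 0, "wz": 0},
  {"x": 0.016, "y": 0, "z": -0.035, "wx": 0, "wy": 0, "wz": 0},
])

```text
t: 70.0
eef_pos: [572.7, -66.3, 82.4]
orientation: [-3.138, -0.16, -0.0]
wrist_force: [0.4, -4.3, -2.1]
width: 10.0
grasp_force: 20.0
```

apply_moves([
  {"x": 0, "y": 0, "z": 0, "wx": 0, "wy": 0, "wz": 0},
  {"x": 0, "y": 0, "z": 0, "wx": 0, "wy": 0, "wz": 0},
  {"x": 0, "y": 0, "z": 0, "wx": 0, "wy": 0, "wz": 0},
  {"x": 0, "y": 0, "z": 0, "wx": 0, "wy": 0, "wz": 0},
  {"x": 0, "y": 0, "z": -0.01, "wx": 0, "wy": 0, "wz": 0},
  {"x": 0, "y": 0, "z": -0.025, "wx": 0, "wy": 0, "wz": 0},
  {"x": 0, "y": 0, "z": -0.04, "wx": 0, "wy": 0, "wz": 0},
  {"x": 0, "y": 0, "z": -0.048, "wx": 0, "wy": 0, "wz": 0},
  {"x": 0, "y": 0, "z": -0.05, "wx": 0, "wy": 0, "wz": 0},
  {"x": 0, "y": 0, "z": -0.05, "wx": 0, "wy": 0, "wz": 0},
], jaw=0.35)

```text
t: 71.0
eef_pos: [572.4, -66.3, 132.2]
orientation: [3.138, 0.16, 0.001]
wrist_force: [0.3, -1.4, -0.3]
width: 33.4
grasp_force: 0.0
```

```bash
python3 -W ignore -c "
from chk import *
cover('yellow')
b=cell('blue',-33,5)
path((b[0],b[1],110,-76.8))
"
```

```text
cover yellow side 129 [ 25.2  49.3 440.9] tab [64.3 78.9]
cover yellow top 153 [426.9 437.  442.4] tab [444.6 447. ]
at [572.2  -66.27 131.54 -84.17]
(np.float64(520.0301418546325), np.float64(-246.06768419928585), 110, -76.8) -> [-0.0702  0.1736  0.0215 -0.1286] rows 3.8
```

Yellow is reopened. Now blue the same way.

apply_moves([
  {"x": -0.007, "y": 0.017, "z": 0, "wx": 0, "wy": 0, "wz": -0.01},
  {"x": -0.02, "y": 0.05, "z": 0, "wx": 0, "wy": 0, "wz": -0.04},
  {"x": -0.037, "y": 0.092, "z": 0, "wx": 0, "wy": 0, "wz": -0.07},
  {"x": -0.053, "y": 0.132, "z": 0.005, "wx": 0, "wy": 0, "wz": -0.1},
  {"x": -0.065, "y": 0.162, "z": 0.01, "wx": 0, "wy": 0, "wz": -0.12},
  {"x": -0.07, "y": 0.173, "z": 0.02, "wx": 0, "wy": 0, "wz": -0.128},
  {"x": -0.07, "y": 0.173, "z": 0.022, "wx": 0, "wy": 0, "wz": -0.128},
  {"x": -0.07, "y": 0.173, "z": 0.022, "wx": 0, "wy": 0, "wz": -0.128},
  {"x": -0.07, "y": 0.173, "z": 0.022, "wx": 0, "wy": 0, "wz": -0.128},
  {"x": -0.07, "y": 0.173, "z": 0.022, "wx": 0, "wy": 0, "wz": -0.128},
])

```text
t: 72.1
eef_pos: [520.9, -244.4, 110.3]
orientation: [3.121, 0.362, 0.001]
wrist_force: [0.2, 0.3, 0.5]
width: 33.3
grasp_force: 0.0
```

apply_moves([
  {"x": 0, "y": 0, "z": 0.02, "wx": 0, "wy": 0, "wz": 0},
  {"x": 0, "y": 0, "z": 0.04, "wx": 0, "wy": 0, "wz": 0},
  {"x": 0, "y": 0, "z": 0.055, "wx": 0, "wy": 0, "wz": 0},
  {"x": 0, "y": 0, "z": 0.065, "wx": 0, "wy": 0, "wz": 0},
  {"x": 0, "y": 0, "z": 0.07, "wx": 0, "wy": 0, "wz": 0},
  {"x": 0, "y": 0, "z": 0.07, "wx": 0, "wy": 0, "wz": 0},
  {"x": 0, "y": 0, "z": 0.07, "wx": 0, "wy": 0, "wz": 0},
  {"x": 0, "y": 0, "z": 0.07, "wx": 0, "wy": 0, "wz": 0},
  {"x": 0, "y": 0, "z": 0.07, "wx": 0, "wy": 0, "wz": 0},
  {"x": 0, "y": 0, "z": 0.07, "wx": 0, "wy": 0, "wz": 0},
])

```text
t: 73.1
eef_pos: [520.5, -245.6, 40.3]
orientation: [3.121, 0.36, 0.001]
wrist_force: [-0.1, -0.8, -0.3]
width: 33.1
grasp_force: 0.0
```

apply_moves([
  {"x": 0, "y": 0, "z": 0, "wx": 0, "wy": 0, "wz": 0},
  {"x": 0, "y": 0, "z": 0, "wx": 0, "wy": 0, "wz": 0},
  {"x": 0, "y": 0, "z": 0, "wx": 0, "wy": 0, "wz": 0},
  {"x": 0, "y": 0, "z": 0, "wx": 0, "wy": 0, "wz": 0},
  {"x": 0, "y": 0, "z": 0, "wx": 0, "wy": 0, "wz": 0},
  {"x": 0, "y": 0, "z": 0, "wx": 0, "wy": 0, "wz": 0},
  {"x": 0, "y": 0, "z": 0, "wx": 0, "wy": 0, "wz": 0},
  {"x": 0.0003, "y": 0, "z": -0.002, "wx": 0, "wy": 0, "wz": 0},
  {"x": 0.0008, "y": 0, "z": -0.005, "wx": 0, "wy": 0, "wz": 0},
  {"x": 0.0015, "y": 0, "z": -0.008, "wx": 0, "wy": 0, "wz": 0},
], jaw=0, squeeze=20)

```text
t: 74.1
eef_pos: [522.0, -245.3, 48.1]
orientation: [3.121, 0.36, 0.0]
wrist_force: [-0.1, -3.6, -5.0]
width: 9.7
grasp_force: 20.0
```

apply_moves([
  {"x": 0.001, "y": 0, "z": -0.005, "wx": 0, "wy": 0, "wz": 0},
  {"x": 0.002, "y": 0, "z": -0.009, "wx": 0, "wy": 0, "wz": 0},
  {"x": 0.0035, "y": 0, "z": -0.013, "wx": 0, "wy": 0, "wz": 0},
  {"x": 0.005, "y": 0, "z": -0.017, "wx": 0, "wy": 0, "wz": 0},
  {"x": 0.007, "y": 0, "z": -0.021, "wx": 0, "wy": 0, "wz": 0},
  {"x": 0.009, "y": 0, "z": -0.025, "wx": 0, "wy": 0, "wz": 0},
  {"x": 0.0115, "y": 0, "z": -0.029, "wx": 0, "wy": 0, "wz": 0},
  {"x": 0.014, "y": 0, "z": -0.032, "wx": 0, "wy": 0, "wz": 0},
  {"x": 0.016, "y": 0, "z": -0.035, "wx": 0, "wy": 0, "wz": 0},
  {"x": 0.016, "y": 0, "z": -0.035, "wx": 0, "wy": 0, "wz": 0},
])

```text
t: 75.1
eef_pos: [537.7, -241.5, 83.4]
orientation: [3.121, 0.36, 0.0]
wrist_force: [1.8, -5.0, -2.7]
width: 9.5
grasp_force: 20.0
```

apply_moves([
  {"x": 0, "y": 0, "z": 0, "wx": 0, "wy": 0, "wz": 0},
  {"x": 0, "y": 0, "z": 0, "wx": 0, "wy": 0, "wz": 0},
  {"x": 0, "y": 0, "z": 0, "wx": 0, "wy": 0, "wz": 0},
  {"x": 0, "y": 0, "z": 0, "wx": 0, "wy": 0, "wz": 0},
  {"x": 0, "y": 0, "z": -0.01, "wx": 0, "wy": 0, "wz": 0},
  {"x": 0, "y": 0, "z": -0.025, "wx": 0, "wy": 0, "wz": 0},
  {"x": 0, "y": 0, "z": -0.045, "wx": 0, "wy": 0, "wz": 0},
  {"x": 0, "y": 0, "z": -0.065, "wx": 0, "wy": 0, "wz": 0},
  {"x": 0, "y": 0, "z": -0.07, "wx": 0, "wy": 0, "wz": 0},
  {"x": 0, "y": 0, "z": -0.07, "wx": 0, "wy": 0, "wz": 0},
], jaw=0.35)

```text
t: 76.1
eef_pos: [537.6, -241.6, 153.9]
orientation: [3.12, 0.36, 0.002]
wrist_force: [-0.4, -0.5, -1.0]
width: 33.0
grasp_force: 0.0
```

```bash
python3 -W ignore -c "
from chk import *
cover('blue')
C=cell('red',0,0);t=np.radians(-12.7)
for n in('side','top'):
    P=cloud(cam(n)); x,y=cell('red',-20,0)
    r=rectfit(P,x,y,t,70,26,(27,34),(-5,24),42); d=np.array(r[:2])-C
    print(n,'world',np.round(r[:3],1),'cell',(d@[np.cos(t),np.sin(t)]).round(1),(d@[-np.sin(t),np.cos(t)]).round(1),'yaw',round(r[2]+12.7,1),r[3:])
path((528.4,88.6,120,-101.9))
"
```

```text
cover blue side 239 [ 12.3  55.  466.7] tab [ 75.9 468.3]
cover blue top 190 [456.1 463.  466.7] tab [466.5 468.5]
side world [529.3  89.7 -11. ] cell -28.3 -8.1 yaw 1.7 (np.float64(0.213), 161, np.float64(30.7))
top world [528.4  88.1 -12.4] cell -28.9 -9.8 yaw 0.3 (np.float64(0.067), 220, np.float64(30.0))
at [ 537.08 -241.35  152.09  -76.84]
(528.4, 88.6, 120, -101.9) -> [ 0.0667 -0.3233  0.0321  0.4374] rows 6.6
```

apply_moves([
  {"x": 0.004, "y": -0.02, "z": -0.01, "wx": 0, "wy": 0, "wz": 0.03},
  {"x": 0.012, "y": -0.06, "z": -0.01, "wx": 0, "wy": 0, "wz": 0.08},
  {"x": 0.022, "y": -0.105, "z": -0.01, "wx": 0, "wy": 0, "wz": 0.14},
  {"x": 0.031, "y": -0.15, "z": -0.01, "wx": 0, "wy": 0, "wz": 0.21},
  {"x": 0.04, "y": -0.195, "z": -0.01, "wx": 0, "wy": 0, "wz": 0.27},
  {"x": 0.05, "y": -0.24, "z": -0.01, "wx": 0, "wy": 0, "wz": 0.33},
  {"x": 0.059, "y": -0.285, "z": 0, "wx": 0, "wy": 0, "wz": 0.39},
  {"x": 0.065, "y": -0.315, "z": 0.02, "wx": 0, "wy": 0, "wz": 0.43},
  {"x": 0.067, "y": -0.323, "z": 0.05, "wx": 0, "wy": 0, "wz": 0.443},
  {"x": 0.067, "y": -0.323, "z": 0.08, "wx": 0, "wy": 0, "wz": 0.443},
], jaw=0.6)

```text
t: 77.3
eef_pos: [528.8, 89.9, 71.7]
orientation: [-3.124, 0.331, -0.0]
wrist_force: [-0.0, -0.4, -0.1]
width: 57.0
grasp_force: 0.0
```

```bash
python3 -W ignore -c "
from chk import *
path((528.6,88.7,22,-102.2))
"
```

```text
at [ 528.76   89.93   71.73 -102.1 ]
(528.6, 88.7, 22, -102.2) -> [0.0001 0.0012 0.0497 0.0017] rows 1.0
```

apply_moves([
  {"x": 0, "y": 0.001, "z": 0.015, "wx": 0, "wy": 0, "wz": 0},
  {"x": 0, "y": 0.001, "z": 0.03, "wx": 0, "wy": 0, "wz": 0},
  {"x": 0, "y": 0.001, "z": 0.04, "wx": 0, "wy": 0, "wz": 0},
  {"x": 0, "y": 0.001, "z": 0.046, "wx": 0, "wy": 0, "wz": 0},
  {"x": 0, "y": 0.001, "z": 0.0485, "wx": 0, "wy": 0, "wz": 0},
  {"x": 0, "y": 0.001, "z": 0.0495, "wx": 0, "wy": 0, "wz": 0},
  {"x": 0, "y": 0.001, "z": 0.0495, "wx": 0, "wy": 0, "wz": 0},
  {"x": 0, "y": 0.001, "z": 0.0495, "wx": 0, "wy": 0, "wz": 0},
  {"x": 0, "y": 0.001, "z": 0.0495, "wx": 0, "wy": 0, "wz": 0},
  {"x": 0, "y": 0.001, "z": 0.0495, "wx": 0, "wy": 0, "wz": 0},
])

```text
t: 78.3
eef_pos: [529.0, 87.2, 23.8]
orientation: [-3.124, 0.334, -0.001]
wrist_force: [-0.1, -0.5, -0.3]
width: 57.0
grasp_force: 0.0
```

apply_moves([
  {"x": 0, "y": 0, "z": 0, "wx": 0, "wy": 0, "wz": 0},
  {"x": 0, "y": 0, "z": 0, "wx": 0, "wy": 0, "wz": 0},
  {"x": 0, "y": 0, "z": 0, "wx": 0, "wy": 0, "wz": 0},
  {"x": 0, "y": 0, "z": 0, "wx": 0, "wy": 0, "wz": 0},
  {"x": 0, "y": 0, "z": 0, "wx": 0, "wy": 0, "wz": 0},
  {"x": 0, "y": 0, "z": 0, "wx": 0, "wy": 0, "wz": 0},
  {"x": 0, "y": 0, "z": 0, "wx": 0, "wy": 0, "wz": 0},
  {"x": 0, "y": 0, "z": -0.001, "wx": 0, "wy": 0, "wz": 0},
  {"x": 0.002, "y": 0, "z": -0.0015, "wx": 0, "wy": 0, "wz": 0.01},
  {"x": 0.004, "y": 0, "z": -0.0015, "wx": 0, "wy": 0, "wz": 0.01},
], jaw=0, squeeze=35)

```text
t: 79.3
eef_pos: [533.0, 86.4, 25.1]
orientation: [-3.122, 0.351, -0.0]
wrist_force: [0.5, -0.6, -1.6]
width: 25.4
grasp_force: 35.0
```

```bash
python3 -W ignore -c "
from chk import *
a=cell('red',-5,-1)
path((a[0],a[1],23,-102.7))
"
```

```text
at [ 533.01   86.4    25.09 -102.82]
(np.float64(553.6024810759179), np.float64(91.42369647781832), 23, -102.7) -> [ 0.019  -0.0095  0.0021 -0.0021] rows 0.4
```

apply_moves([
  {"x": 0.004, "y": -0.002, "z": 0, "wx": 0, "wy": 0, "wz": 0},
  {"x": 0.009, "y": -0.0045, "z": 0, "wx": 0, "wy": 0, "wz": 0},
  {"x": 0.014, "y": -0.0065, "z": 0, "wx": 0, "wy": 0, "wz": 0},
  {"x": 0.018, "y": -0.0085, "z": 0, "wx": 0, "wy": 0, "wz": 0},
  {"x": 0.02, "y": -0.0085, "z": 0.0005, "wx": 0, "wy": 0, "wz": 0},
  {"x": 0.021, "y": -0.0085, "z": 0.001, "wx": 0, "wy": 0, "wz": 0},
  {"x": 0.022, "y": -0.0085, "z": 0.001, "wx": 0, "wy": 0, "wz": 0},
  {"x": 0.023, "y": -0.0085, "z": 0.001, "wx": 0, "wy": 0, "wz": 0},
  {"x": 0.0235, "y": -0.0085, "z": 0.001, "wx": 0, "wy": 0, "wz": 0},
  {"x": 0.024, "y": -0.0085, "z": 0.001, "wx": 0, "wy": 0, "wz": 0},
])

```text
t: 80.3
eef_pos: [558.1, 89.3, 24.1]
orientation: [-3.122, 0.35, -0.0]
wrist_force: [-0.1, 0.0, -0.8]
width: 25.7
grasp_force: 35.0
```

apply_moves([
  {"x": 0.0005, "y": 0, "z": 0, "wx": 0, "wy": 0, "wz": 0},
  {"x": 0.001, "y": 0, "z": 0, "wx": 0, "wy": 0, "wz": 0},
  {"x": 0.0015, "y": 0, "z": 0, "wx": 0, "wy": 0, "wz": 0},
  {"x": 0.002, "y": 0, "z": 0, "wx": 0, "wy": 0, "wz": 0},
  {"x": 0.0025, "y": 0, "z": 0, "wx": 0, "wy": 0, "wz": 0},
  {"x": 0.003, "y": 0, "z": 0, "wx": 0, "wy": 0, "wz": 0},
  {"x": 0.0035, "y": 0, "z": 0, "wx": 0, "wy": 0, "wz": 0},
  {"x": 0.0035, "y": 0, "z": 0, "wx": 0, "wy": 0, "wz": 0},
  {"x": 0.0035, "y": 0, "z": 0, "wx": 0, "wy": 0, "wz": 0},
  {"x": 0.0035, "y": 0, "z": 0, "wx": 0, "wy": 0, "wz": 0},
])

```text
t: 81.3
eef_pos: [560.8, 88.7, 23.9]
orientation: [3.122, -0.35, -0.002]
wrist_force: [-5.5, 2.0, 0.7]
width: 25.7
grasp_force: 35.0
```

apply_moves([
  {"x": -0.0005, "y": -0.0015, "z": 0, "wx": 0, "wy": 0, "wz": 0},
  {"x": -0.0005, "y": -0.003, "z": 0, "wx": 0, "wy": 0, "wz": 0},
  {"x": -0.0005, "y": -0.004, "z": 0, "wx": 0, "wy": 0, "wz": 0},
  {"x": -0.0005, "y": -0.005, "z": 0, "wx": 0, "wy": 0, "wz": 0},
  {"x": -0.0005, "y": -0.0055, "z": 0, "wx": 0, "wy": 0, "wz": 0},
  {"x": -0.0005, "y": -0.006, "z": 0, "wx": 0, "wy": 0, "wz": 0},
  {"x": -0.0005, "y": -0.0065, "z": 0, "wx": 0, "wy": 0, "wz": 0},
  {"x": -0.0005, "y": -0.007, "z": 0, "wx": 0, "wy": 0, "wz": 0},
  {"x": -0.0005, "y": -0.0075, "z": 0, "wx": 0, "wy": 0, "wz": 0},
  {"x": -0.0005, "y": -0.008, "z": 0, "wx": 0, "wy": 0, "wz": 0},
])

```text
t: 82.3
eef_pos: [562.3, 95.4, 23.9]
orientation: [3.121, -0.349, -0.002]
wrist_force: [-5.7, -14.2, 1.2]
width: 25.8
grasp_force: 35.0
```

apply_moves([
  {"x": 0, "y": -0.0005, "z": 0, "wx": 0, "wy": 0, "wz": 0},
  {"x": 0, "y": -0.0005, "z": 0, "wx": 0, "wy": 0, "wz": 0},
  {"x": 0, "y": -0.001, "z": 0, "wx": 0, "wy": 0, "wz": 0},
  {"x": 0, "y": -0.001, "z": 0, "wx": 0, "wy": 0, "wz": 0},
  {"x": 0.0005, "y": -0.001, "z": 0, "wx": 0, "wy": 0, "wz": 0},
  {"x": 0.0005, "y": -0.001, "z": 0, "wx": 0, "wy": 0, "wz": 0},
  {"x": 0.0005, "y": -0.001, "z": 0, "wx": 0, "wy": 0, "wz": 0},
  {"x": 0.0005, "y": -0.001, "z": 0, "wx": 0, "wy": 0, "wz": 0},
  {"x": 0.0005, "y": -0.001, "z": 0, "wx": 0, "wy": 0, "wz": 0},
  {"x": 0.0005, "y": -0.001, "z": 0, "wx": 0, "wy": 0, "wz": 0},
])

```text
t: 83.3
eef_pos: [562.3, 95.5, 23.9]
orientation: [3.12, -0.348, -0.005]
wrist_force: [-9.2, -16.6, 3.5]
width: 25.1
grasp_force: 35.0
```

Flush on both. Release, then repeat the two nudges.

apply_moves([
  {"x": 0, "y": 0.001, "z": 0.0003, "wx": 0, "wy": 0, "wz": 0},
  {"x": 0, "y": 0.001, "z": 0.0003, "wx": 0, "wy": 0, "wz": 0},
  {"x": 0, "y": 0.001, "z": 0.0003, "wx": 0, "wy": 0, "wz": 0},
  {"x": 0, "y": 0.001, "z": 0.0003, "wx": 0, "wy": 0, "wz": 0},
  {"x": 0, "y": 0.001, "z": 0.0003, "wx": 0, "wy": 0, "wz": 0},
  {"x": 0, "y": 0.001, "z": 0.0003, "wx": 0, "wy": 0, "wz": 0},
  {"x": 0, "y": 0.001, "z": 0.0003, "wx": 0, "wy": 0, "wz": 0},
  {"x": 0, "y": 0.001, "z": -0.01, "wx": 0, "wy": 0, "wz": 0},
  {"x": 0, "y": 0.001, "z": -0.025, "wx": 0, "wy": 0, "wz": 0},
  {"x": 0, "y": 0.001, "z": -0.04, "wx": 0, "wy": 0, "wz": 0},
], jaw=0.45)

```text
t: 84.3
eef_pos: [563.3, 96.4, 65.0]
orientation: [-3.122, 0.35, 0.0]
wrist_force: [1.2, 0.1, 0.6]
width: 42.7
grasp_force: 0.0
```

```bash
python3 -W ignore -c "
from chk import *
a=cell('red',-55,5)
path((a[0],a[1],16.5,-102.7))
"
```

```text
at [ 563.29   96.41   65.03 -102.79]
(np.float64(506.14483110474214), np.float64(108.26921395913533), 16.5, -102.7) -> [-0.0583  0.0011  0.0485 -0.0015] rows 1.5
```

apply_moves([
  {"x": -0.02, "y": 0, "z": 0, "wx": 0, "wy": 0, "wz": 0},
  {"x": -0.045, "y": 0, "z": 0, "wx": 0, "wy": 0, "wz": 0},
  {"x": -0.0585, "y": 0, "z": 0, "wx": 0, "wy": 0, "wz": 0},
  {"x": -0.0585, "y": 0, "z": 0, "wx": 0, "wy": 0, "wz": 0},
  {"x": -0.0585, "y": 0, "z": 0.01, "wx": 0, "wy": 0, "wz": 0},
  {"x": -0.0585, "y": 0, "z": 0.025, "wx": 0, "wy": 0, "wz": 0},
  {"x": -0.0585, "y": 0, "z": 0.039, "wx": 0, "wy": 0, "wz": 0},
  {"x": -0.0585, "y": 0, "z": 0.044, "wx": 0, "wy": 0, "wz": 0},
  {"x": -0.0585, "y": 0, "z": 0.047, "wx": 0, "wy": 0, "wz": 0},
  {"x": -0.0585, "y": 0, "z": 0.047, "wx": 0, "wy": 0, "wz": 0},
], jaw=0)

```text
t: 85.3
eef_pos: [506.6, 109.3, 16.7]
orientation: [-3.122, 0.35, 0.0]
wrist_force: [0.4, 0.0, 0.4]
width: 0.4
grasp_force: 0.0
```

apply_moves([
  {"x": 0.003, "y": 0, "z": 0, "wx": 0, "wy": 0, "wz": 0},
  {"x": 0.006, "y": 0, "z": 0, "wx": 0, "wy": 0, "wz": 0},
  {"x": 0.008, "y": 0, "z": 0, "wx": 0, "wy": 0, "wz": 0},
  {"x": 0.009, "y": 0, "z": 0, "wx": 0, "wy": 0, "wz": 0},
  {"x": 0.01, "y": 0, "z": 0, "wx": 0, "wy": 0, "wz": 0},
  {"x": 0.0105, "y": 0, "z": 0, "wx": 0, "wy": 0, "wz": 0},
  {"x": 0.011, "y": 0, "z": 0, "wx": 0, "wy": 0, "wz": 0},
  {"x": 0.0115, "y": 0, "z": 0, "wx": 0, "wy": 0, "wz": 0},
  {"x": 0.0125, "y": 0, "z": 0, "wx": 0, "wy": 0, "wz": 0},
  {"x": 0.0125, "y": 0, "z": 0, "wx": 0, "wy": 0, "wz": 0},
])

```text
t: 86.3
eef_pos: [516.2, 107.0, 17.0]
orientation: [3.122, -0.35, -0.007]
wrist_force: [-10.2, 4.1, 8.9]
width: 0.2
grasp_force: 5.4
```

apply_moves([
  {"x": 0.001, "y": 0, "z": 0, "wx": 0, "wy": 0, "wz": 0},
  {"x": 0.001, "y": 0, "z": 0, "wx": 0, "wy": 0, "wz": 0},
  {"x": 0.001, "y": 0, "z": 0, "wx": 0, "wy": 0, "wz": 0},
  {"x": -0.004, "y": 0, "z": 0, "wx": 0, "wy": 0, "wz": 0},
  {"x": -0.007, "y": 0, "z": 0, "wx": 0, "wy": 0, "wz": 0},
  {"x": -0.007, "y": 0.01, "z": -0.02, "wx": 0, "wy": 0, "wz": 0},
  {"x": -0.007, "y": 0.03, "z": -0.04, "wx": 0, "wy": 0, "wz": 0},
  {"x": 0.01, "y": 0.034, "z": -0.04, "wx": 0, "wy": 0, "wz": 0},
  {"x": 0.03, "y": 0.034, "z": -0.04, "wx": 0, "wy": 0, "wz": 0},
  {"x": 0.043, "y": 0.034, "z": -0.04, "wx": 0, "wy": 0, "wz": 0},
])

```text
t: 87.3
eef_pos: [554.4, 63.3, 57.4]
orientation: [-3.122, 0.351, -0.003]
wrist_force: [-0.4, 0.1, 0.1]
width: 0.6
grasp_force: 0.0
```

apply_moves([
  {"x": 0, "y": 0, "z": 0.015, "wx": 0, "wy": 0, "wz": 0},
  {"x": 0, "y": 0, "z": 0.03, "wx": 0, "wy": 0, "wz": 0},
  {"x": 0, "y": 0, "z": 0.038, "wx": 0, "wy": 0, "wz": 0},
  {"x": 0, "y": 0, "z": 0.04, "wx": 0, "wy": 0, "wz": 0},
  {"x": 0, "y": -0.002, "z": 0.04, "wx": 0, "wy": 0, "wz": 0},
  {"x": 0, "y": -0.004, "z": 0.04, "wx": 0, "wy": 0, "wz": 0},
  {"x": 0, "y": -0.006, "z": 0.04, "wx": 0, "wy": 0, "wz": 0},
  {"x": 0, "y": -0.007, "z": 0.04, "wx": 0, "wy": 0, "wz": 0},
  {"x": 0, "y": -0.008, "z": 0.04, "wx": 0, "wy": 0, "wz": 0},
  {"x": 0, "y": -0.008, "z": 0.04, "wx": 0, "wy": 0, "wz": 0},
])

```text
t: 88.3
eef_pos: [554.7, 71.9, 17.2]
orientation: [-3.122, 0.35, -0.0]
wrist_force: [0.6, 0.4, -0.5]
width: 0.4
grasp_force: 0.0
```

apply_moves([
  {"x": 0, "y": -0.0015, "z": 0, "wx": 0, "wy": 0, "wz": 0},
  {"x": 0, "y": -0.0025, "z": 0, "wx": 0, "wy": 0, "wz": 0},
  {"x": 0, "y": -0.003, "z": 0, "wx": 0, "wy": 0, "wz": 0},
  {"x": 0, "y": -0.0035, "z": 0, "wx": 0, "wy": 0, "wz": 0},
  {"x": 0, "y": -0.004, "z": 0, "wx": 0, "wy": 0, "wz": 0},
  {"x": 0, "y": -0.0045, "z": 0, "wx": 0, "wy": 0, "wz": 0},
  {"x": 0, "y": -0.005, "z": 0, "wx": 0, "wy": 0, "wz": 0},
  {"x": 0, "y": -0.0055, "z": 0, "wx": 0, "wy": 0, "wz": 0},
  {"x": 0, "y": -0.006, "z": 0, "wx": 0, "wy": 0, "wz": 0},
  {"x": 0, "y": -0.006, "z": 0, "wx": 0, "wy": 0, "wz": 0},
])

```text
t: 89.3
eef_pos: [555.6, 76.4, 17.3]
orientation: [3.121, -0.349, -0.001]
wrist_force: [-3.0, -11.7, 3.8]
width: 0.0
grasp_force: 6.4
```

apply_moves([
  {"x": 0, "y": 0.003, "z": 0, "wx": 0, "wy": 0, "wz": 0},
  {"x": 0, "y": 0.007, "z": 0, "wx": 0, "wy": 0, "wz": 0},
  {"x": 0, "y": 0.009, "z": 0, "wx": 0, "wy": 0, "wz": 0},
  {"x": 0, "y": 0.009, "z": -0.03, "wx": 0, "wy": 0, "wz": 0},
  {"x": 0, "y": 0.009, "z": -0.07, "wx": 0, "wy": 0, "wz": 0},
  {"x": 0, "y": 0.009, "z": -0.12, "wx": 0, "wy": 0, "wz": 0},
  {"x": 0, "y": 0.009, "z": -0.16, "wx": 0, "wy": 0, "wz": 0},
  {"x": 0, "y": 0.009, "z": -0.17, "wx": 0, "wy": 0, "wz": 0},
  {"x": 0, "y": 0.009, "z": -0.17, "wx": 0, "wy": 0, "wz": 0},
  {"x": 0, "y": 0.009, "z": -0.17, "wx": 0, "wy": 0, "wz": 0},
])

```text
t: 90.3
eef_pos: [553.3, 68.8, 185.8]
orientation: [3.122, -0.35, -0.003]
wrist_force: [0.5, 0.1, -0.6]
width: 0.4
grasp_force: 0.0
```

```bash
python3 -W ignore -c "
from chk import *
barcell('red');barcell('yellow')
path((*np.round(cell('red',118,5),1),188,-102.7))
"
```

```text
red side cell xy 1.2 7.2 yaw 1.2 (np.float64(0.276), 139, np.float64(30.4))
red top cell xy 1.0 5.0 yaw -30.0 (np.float64(nan), 0, np.float64(nan))
yellow side cell xy -0.3 7.3 yaw -0.2 (np.float64(0.219), 118, np.float64(30.6))
yellow top cell xy -44.9 2.5 yaw 4.1 (np.float64(0.056), 28, np.float64(30.1))
at [ 553.48   68.74  185.55 -102.79]
(np.float64(674.9), np.float64(70.2), 188, -102.7) -> [ 0.1181 -0.0283 -0.0024 -0.0017] rows 2.4
```

Both bars are in. Now swing and shut the red cover.

apply_moves([
  {"x": 0.025, "y": -0.006, "z": 0, "wx": 0, "wy": 0, "wz": 0},
  {"x": 0.065, "y": -0.016, "z": 0, "wx": 0, "wy": 0, "wz": 0},
  {"x": 0.1, "y": -0.024, "z": 0, "wx": 0, "wy": 0, "wz": 0},
  {"x": 0.116, "y": -0.028, "z": 0, "wx": 0, "wy": 0, "wz": 0},
  {"x": 0.118, "y": -0.028, "z": 0.0, "wx": 0, "wy": 0, "wz": 0},
  {"x": 0.118, "y": -0.028, "z": 0.02, "wx": 0, "wy": 0, "wz": 0},
  {"x": 0.118, "y": -0.028, "z": 0.05, "wx": 0, "wy": 0, "wz": 0},
  {"x": 0.118, "y": -0.028, "z": 0.08, "wx": 0, "wy": 0, "wz": 0},
  {"x": 0.118, "y": -0.028, "z": 0.097, "wx": 0, "wy": 0, "wz": 0},
  {"x": 0.118, "y": -0.028, "z": 0.097, "wx": 0, "wy": 0, "wz": 0},
])

```text
t: 91.5
eef_pos: [673.0, 69.9, 87.1]
orientation: [3.121, -0.35, -0.009]
wrist_force: [1.2, 0.3, 0.0]
width: 0.5
grasp_force: 0.0
```

apply_moves([
  {"x": -0.005, "y": 0, "z": 0, "wx": 0, "wy": 0, "wz": 0},
  {"x": -0.01, "y": 0, "z": 0, "wx": 0, "wy": 0, "wz": 0},
  {"x": -0.016, "y": 0, "z": 0, "wx": 0, "wy": 0, "wz": 0},
  {"x": -0.023, "y": 0, "z": 0, "wx": 0, "wy": 0, "wz": 0},
  {"x": -0.03, "y": 0, "z": 0, "wx": 0, "wy": 0, "wz": 0},
  {"x": -0.038, "y": 0, "z": 0, "wx": 0, "wy": 0, "wz": 0},
  {"x": -0.045, "y": 0, "z": 0, "wx": 0, "wy": 0, "wz": 0},
  {"x": -0.052, "y": 0, "z": 0, "wx": 0, "wy": 0, "wz": 0},
  {"x": -0.06, "y": 0, "z": 0, "wx": 0, "wy": 0, "wz": 0},
  {"x": -0.066, "y": 0, "z": 0, "wx": 0, "wy": 0, "wz": 0},
])

```text
t: 92.5
eef_pos: [610.1, 84.7, 90.0]
orientation: [-3.122, 0.35, 0.0]
wrist_force: [0.9, 0.5, 0.5]
width: 0.6
grasp_force: 0.2
```

apply_moves([
  {"x": -0.006, "y": 0, "z": 0, "wx": 0, "wy": 0, "wz": 0},
  {"x": -0.012, "y": 0, "z": 0, "wx": 0, "wy": 0, "wz": 0},
  {"x": -0.018, "y": 0, "z": 0, "wx": 0, "wy": 0, "wz": 0},
  {"x": -0.024, "y": 0, "z": 0, "wx": 0, "wy": 0, "wz": 0},
  {"x": -0.03, "y": 0, "z": 0, "wx": 0, "wy": 0, "wz": 0},
  {"x": -0.035, "y": 0, "z": 0, "wx": 0, "wy": 0, "wz": 0},
  {"x": -0.039, "y": 0, "z": 0, "wx": 0, "wy": 0, "wz": 0},
  {"x": -0.039, "y": 0, "z": 0, "wx": 0, "wy": 0, "wz": 0},
  {"x": -0.039, "y": 0, "z": 0, "wx": 0, "wy": 0, "wz": 0},
  {"x": -0.039, "y": 0, "z": 0, "wx": 0, "wy": 0, "wz": 0},
])

```text
t: 93.5
eef_pos: [573.0, 93.2, 90.0]
orientation: [-3.122, 0.35, -0.0]
wrist_force: [0.0, -0.3, 0.6]
width: 0.7
grasp_force: 0.0
```

```bash
python3 -W ignore -c "
from chk import *
path((*np.round(cell('red',-20,5),1),120,-102.7))
"
```

```text
at [ 573.03   93.17   90.05 -102.79]
(np.float64(540.3), np.float64(100.6), 120, -102.7) -> [-0.0336  0.     -0.03   -0.0016] rows 0.9
```

apply_moves([
  {"x": 0.002, "y": 0, "z": -0.015, "wx": 0, "wy": 0, "wz": 0},
  {"x": 0.002, "y": 0, "z": -0.034, "wx": 0, "wy": 0, "wz": 0},
  {"x": -0.01, "y": 0, "z": -0.036, "wx": 0, "wy": 0, "wz": 0},
  {"x": -0.026, "y": 0, "z": -0.036, "wx": 0, "wy": 0, "wz": 0},
  {"x": -0.028, "y": 0, "z": -0.028, "wx": 0, "wy": 0, "wz": 0},
  {"x": -0.03, "y": 0, "z": -0.018, "wx": 0, "wy": 0, "wz": 0},
  {"x": -0.033, "y": 0, "z": -0.008, "wx": 0, "wy": 0, "wz": 0},
  {"x": -0.037, "y": 0, "z": 0.002, "wx": 0, "wy": 0, "wz": 0},
  {"x": -0.04, "y": 0, "z": 0.012, "wx": 0, "wy": 0, "wz": 0},
  {"x": -0.041, "y": 0, "z": 0.02, "wx": 0, "wy": 0, "wz": 0},
])

```text
t: 94.5
eef_pos: [531.9, 102.3, 68.8]
orientation: [3.122, -0.35, -0.003]
wrist_force: [-1.3, 0.1, 1.9]
width: 0.6
grasp_force: 0.9
```

apply_moves([
  {"x": 0, "y": 0, "z": 0.004, "wx": 0, "wy": 0, "wz": 0},
  {"x": 0, "y": 0, "z": 0.008, "wx": 0, "wy": 0, "wz": 0},
  {"x": 0, "y": 0, "z": 0.012, "wx": 0, "wy": 0, "wz": 0},
  {"x": 0, "y": 0, "z": 0.014, "wx": 0, "wy": 0, "wz": 0},
  {"x": 0, "y": 0, "z": 0.016, "wx": 0, "wy": 0, "wz": 0},
  {"x": 0, "y": 0, "z": 0.017, "wx": 0, "wy": 0, "wz": 0},
  {"x": 0, "y": 0, "z": 0.018, "wx": 0, "wy": 0, "wz": 0},
  {"x": 0, "y": 0, "z": 0.019, "wx": 0, "wy": 0, "wz": 0},
  {"x": 0, "y": 0, "z": 0.0195, "wx": 0, "wy": 0, "wz": 0},
  {"x": 0, "y": 0, "z": 0.0195, "wx": 0, "wy": 0, "wz": 0},
])

```text
t: 95.5
eef_pos: [532.9, 102.3, 51.2]
orientation: [-3.122, 0.35, -0.001]
wrist_force: [-2.4, -0.6, 7.9]
width: 0.5
grasp_force: 3.9
```

apply_moves([
  {"x": 0, "y": 0, "z": 0.001, "wx": 0, "wy": 0, "wz": 0},
  {"x": 0, "y": 0, "z": 0.0013, "wx": 0, "wy": 0, "wz": 0},
  {"x": 0, "y": 0, "z": 0.0013, "wx": 0, "wy": 0, "wz": 0},
  {"x": 0, "y": 0, "z": 0.0, "wx": 0, "wy": 0, "wz": 0},
  {"x": 0, "y": 0, "z": -0.02, "wx": 0, "wy": 0, "wz": 0},
  {"x": 0, "y": 0, "z": -0.05, "wx": 0, "wy": 0, "wz": 0},
  {"x": 0, "y": 0, "z": -0.08, "wx": 0, "wy": 0, "wz": 0},
  {"x": 0, "y": 0, "z": -0.09, "wx": 0, "wy": 0, "wz": 0},
  {"x": 0, "y": 0, "z": -0.09, "wx": 0, "wy": 0, "wz": 0},
  {"x": 0, "y": 0, "z": -0.09, "wx": 0, "wy": 0, "wz": 0},
])

```text
t: 96.5
eef_pos: [532.4, 102.3, 139.6]
orientation: [3.122, -0.35, -0.001]
wrist_force: [-0.5, -0.8, -0.6]
width: 0.6
grasp_force: 0.0
```

```bash
python3 -W ignore -c "
from chk import *
cover('red')
path((*np.round(cell('yellow',-22,5),1),140,-84.2))
path((*np.round(cell('blue',-22,5),1),140,-76.8),start=(*np.round(cell('yellow',-30,5),1),140,-84.2))
"
```

```text
cover red side 84 [ 19.3  38.3 180.7] tab [ 47.4 142.1]
cover red top 83 [427.9 437.4 443.4] tab [454.1 456. ]
at [ 532.27  102.21  139.18 -102.79]
(np.float64(566.7), np.float64(-66.7), 140, -84.2) -> [ 0.071   0.1571 -0.0008 -0.3245] rows 3.4
at [558.7 -67.6 140.  -84.2]
(np.float64(530.7), np.float64(-243.6), 140, -76.8) -> [-0.0456  0.1723 -0.     -0.1292] rows 3.6
```

apply_moves([
  {"x": 0.01, "y": 0.022, "z": 0, "wx": 0, "wy": 0, "wz": -0.04},
  {"x": 0.027, "y": 0.06, "z": 0, "wx": 0, "wy": 0, "wz": -0.12},
  {"x": 0.045, "y": 0.1, "z": 0, "wx": 0, "wy": 0, "wz": -0.2},
  {"x": 0.061, "y": 0.135, "z": 0, "wx": 0, "wy": 0, "wz": -0.28},
  {"x": 0.07, "y": 0.155, "z": 0, "wx": 0, "wy": 0, "wz": -0.32},
  {"x": 0.071, "y": 0.157, "z": 0, "wx": 0, "wy": 0, "wz": -0.324},
  {"x": 0.071, "y": 0.157, "z": 0, "wx": 0, "wy": 0, "wz": -0.324},
  {"x": 0.071, "y": 0.157, "z": 0, "wx": 0, "wy": 0, "wz": -0.324},
  {"x": 0.071, "y": 0.157, "z": 0.01, "wx": 0, "wy": 0, "wz": -0.324},
  {"x": 0.071, "y": 0.157, "z": 0.02, "wx": 0, "wy": 0, "wz": -0.324},
])

```text
t: 97.6
eef_pos: [567.2, -65.6, 119.8]
orientation: [-3.137, -0.16, -0.0]
wrist_force: [-0.0, 1.0, -0.4]
width: 0.3
grasp_force: 0.0
```

```bash
python3 -W ignore -c "
from chk import *
path((*np.round(cell('yellow',-29,5),1),50,-84.2))
barcell('yellow')
"
```

```text
at [567.2  -65.59 119.82 -84.17]
(np.float64(559.7), np.float64(-67.5), 50, -84.2) -> [-0.0077  0.0011  0.0698  0.0005] rows 1.4
yellow side cell xy -1.6 7.0 yaw -0.7 (np.float64(0.211), 116, np.float64(30.7))
yellow top cell xy 1.0 5.0 yaw -30.0 (np.float64(nan), 0, np.float64(nan))
```

apply_moves([
  {"x": 0, "y": 0.001, "z": 0.01, "wx": 0, "wy": 0, "wz": 0},
  {"x": -0.001, "y": 0.001, "z": 0.018, "wx": 0, "wy": 0, "wz": 0},
  {"x": -0.002, "y": 0.001, "z": 0.026, "wx": 0, "wy": 0, "wz": 0},
  {"x": -0.004, "y": 0.001, "z": 0.034, "wx": 0, "wy": 0, "wz": 0},
  {"x": -0.006, "y": 0.001, "z": 0.042, "wx": 0, "wy": 0, "wz": 0},
  {"x": -0.007, "y": 0.001, "z": 0.05, "wx": 0, "wy": 0, "wz": 0},
  {"x": -0.008, "y": 0.001, "z": 0.056, "wx": 0, "wy": 0, "wz": 0},
  {"x": -0.008, "y": 0.001, "z": 0.062, "wx": 0, "wy": 0, "wz": 0},
  {"x": -0.008, "y": 0.001, "z": 0.066, "wx": 0, "wy": 0, "wz": 0},
  {"x": -0.008, "y": 0.001, "z": 0.0685, "wx": 0, "wy": 0, "wz": 0},
])

```text
t: 98.7
eef_pos: [559.6, -68.3, 51.6]
orientation: [-3.137, -0.158, -0.0]
wrist_force: [0.7, 0.4, -0.8]
width: 0.7
grasp_force: 0.0
```

apply_moves([
  {"x": 0, "y": 0, "z": 0.001, "wx": 0, "wy": 0, "wz": 0},
  {"x": 0, "y": 0, "z": 0.002, "wx": 0, "wy": 0, "wz": 0},
  {"x": 0, "y": 0, "z": 0.002, "wx": 0, "wy": 0, "wz": 0},
  {"x": 0, "y": 0, "z": 0.002, "wx": 0, "wy": 0, "wz": 0},
  {"x": 0, "y": 0, "z": 0.002, "wx": 0, "wy": 0, "wz": 0},
  {"x": 0, "y": 0, "z": 0.002, "wx": 0, "wy": 0, "wz": 0},
  {"x": 0, "y": 0, "z": 0.002, "wx": 0, "wy": 0, "wz": 0},
  {"x": 0, "y": 0, "z": 0.002, "wx": 0, "wy": 0, "wz": 0},
  {"x": 0, "y": 0, "z": 0.002, "wx": 0, "wy": 0, "wz": 0},
  {"x": 0, "y": 0, "z": 0.002, "wx": 0, "wy": 0, "wz": 0},
])

```text
t: 99.7
eef_pos: [559.6, -68.3, 51.1]
orientation: [3.137, 0.159, 0.001]
wrist_force: [-3.9, 0.5, 11.6]
width: 0.1
grasp_force: 6.0
```

apply_moves([
  {"x": 0, "y": 0, "z": -0.01, "wx": 0, "wy": 0, "wz": 0},
  {"x": 0, "y": 0, "z": -0.04, "wx": 0, "wy": 0, "wz": 0},
  {"x": 0, "y": 0, "z": -0.07, "wx": 0, "wy": 0, "wz": 0},
  {"x": 0, "y": 0, "z": -0.09, "wx": 0, "wy": 0, "wz": 0},
  {"x": -0.004, "y": 0.017, "z": -0.09, "wx": 0, "wy": 0, "wz": -0.01},
  {"x": -0.014, "y": 0.052, "z": -0.09, "wx": 0, "wy": 0, "wz": -0.04},
  {"x": -0.026, "y": 0.1, "z": -0.09, "wx": 0, "wy": 0, "wz": -0.07},
  {"x": -0.037, "y": 0.14, "z": -0.09, "wx": 0, "wy": 0, "wz": -0.1},
  {"x": -0.044, "y": 0.166, "z": -0.09, "wx": 0, "wy": 0, "wz": -0.125},
  {"x": -0.046, "y": 0.172, "z": -0.09, "wx": 0, "wy": 0, "wz": -0.129},
])

```text
t: 100.7
eef_pos: [530.6, -246.8, 140.5]
orientation: [3.121, 0.357, 0.001]
wrist_force: [0.2, 0.7, 0.4]
width: 0.7
grasp_force: 0.0
```

```bash
python3 -W ignore -c "
from chk import *
cover('yellow')
path((*np.round(cell('blue',-22,5),1),120,-76.8),(*np.round(cell('blue',-29,5),1),50,-76.8))
"
```

```text
cover yellow side 40 [30.5 38.3 40. ] tab [36.4 51.6]
cover yellow top 89 [34.8 37.2 40. ] tab [50.5 53.1]
at [ 530.81 -244.64  140.27  -76.94]
(np.float64(530.7), np.float64(-243.6), 120, -76.8) -> [ 0.0001 -0.001   0.0203 -0.0024] rows 0.4
(np.float64(523.9), np.float64(-245.2), 50, -76.8) -> [-0.007  0.     0.07  -0.   ] rows 1.4
```

Yellow is shut. Press blue.

apply_moves([
  {"x": 0, "y": -0.001, "z": 0.02, "wx": 0, "wy": 0, "wz": 0},
  {"x": 0, "y": -0.001, "z": 0.03, "wx": 0, "wy": 0, "wz": 0},
  {"x": -0.001, "y": -0.001, "z": 0.038, "wx": 0, "wy": 0, "wz": 0},
  {"x": -0.002, "y": -0.001, "z": 0.046, "wx": 0, "wy": 0, "wz": 0},
  {"x": -0.004, "y": -0.001, "z": 0.054, "wx": 0, "wy": 0, "wz": 0},
  {"x": -0.006, "y": -0.001, "z": 0.062, "wx": 0, "wy": 0, "wz": 0},
  {"x": -0.007, "y": -0.001, "z": 0.07, "wx": 0, "wy": 0, "wz": 0},
  {"x": -0.007, "y": -0.001, "z": 0.078, "wx": 0, "wy": 0, "wz": 0},
  {"x": -0.007, "y": -0.001, "z": 0.084, "wx": 0, "wy": 0, "wz": 0},
  {"x": -0.007, "y": -0.001, "z": 0.0885, "wx": 0, "wy": 0, "wz": 0},
])

```text
t: 101.8
eef_pos: [524.0, -244.7, 50.9]
orientation: [-3.121, -0.36, 0.0]
wrist_force: [-4.3, -0.6, 24.3]
width: 0.7
grasp_force: 13.2
```

apply_moves([
  {"x": 0, "y": 0, "z": 0.001, "wx": 0, "wy": 0, "wz": 0},
  {"x": 0, "y": 0, "z": 0.002, "wx": 0, "wy": 0, "wz": 0},
  {"x": 0, "y": 0, "z": 0.002, "wx": 0, "wy": 0, "wz": 0},
  {"x": 0, "y": 0, "z": 0.002, "wx": 0, "wy": 0, "wz": 0},
  {"x": 0, "y": 0, "z": 0.002, "wx": 0, "wy": 0, "wz": 0},
  {"x": 0, "y": 0, "z": 0.002, "wx": 0, "wy": 0, "wz": 0},
  {"x": 0, "y": 0, "z": 0.002, "wx": 0, "wy": 0, "wz": 0},
  {"x": 0, "y": 0, "z": 0.002, "wx": 0, "wy": 0, "wz": 0},
  {"x": 0, "y": 0, "z": 0.002, "wx": 0, "wy": 0, "wz": 0},
  {"x": 0, "y": 0, "z": 0.002, "wx": 0, "wy": 0, "wz": 0},
])

```text
t: 102.8
eef_pos: [524.1, -244.8, 51.0]
orientation: [3.12, 0.36, 0.001]
wrist_force: [-6.2, 2.2, 18.6]
width: 0.4
grasp_force: 9.8
```

apply_moves([
  {"x": 0, "y": 0, "z": -0.01, "wx": 0, "wy": 0, "wz": 0},
  {"x": 0, "y": 0, "z": -0.04, "wx": 0, "wy": 0, "wz": 0},
  {"x": 0, "y": 0, "z": -0.08, "wx": 0, "wy": 0, "wz": 0},
  {"x": 0, "y": 0.02, "z": -0.12, "wx": 0, "wy": 0, "wz": 0},
  {"x": 0, "y": 0.06, "z": -0.14, "wx": 0, "wy": 0, "wz": 0},
  {"x": 0, "y": 0.1, "z": -0.15, "wx": 0, "wy": 0, "wz": 0},
  {"x": 0, "y": 0.14, "z": -0.15, "wx": 0, "wy": 0, "wz": 0},
  {"x": 0, "y": 0.17, "z": -0.15, "wx": 0, "wy": 0, "wz": 0},
  {"x": 0, "y": 0.18, "z": -0.15, "wx": 0, "wy": 0, "wz": 0},
  {"x": 0, "y": 0.18, "z": -0.15, "wx": 0, "wy": 0, "wz": 0},
])

```text
t: 103.8
eef_pos: [564.8, -420.7, 198.8]
orientation: [-3.121, -0.358, 0.0]
wrist_force: [-0.6, 0.8, -0.9]
width: 0.2
grasp_force: 0.0
```

```bash
python3 -W ignore -c "
from chk import *
for k in CELLS: cover(k)
saddle()
c=cam('top');save(c,'tA.png',(170,120,420,230),3)
d=cam('side');save(d,'sA.png',(230,110,430,310),3)
a=cv2.imread('pics/tA.png');b=cv2.imread('pics/sA.png')
b=cv2.resize(b,(330,330));a=cv2.resize(a,(750,330))[:, :470*1]
cv2.imwrite('pics/A.png',np.hstack([a,b]))
"
```

```text
cover red side 79 [17.6 38.  40.1] tab [44.5 52.7]
cover red top 88 [34.7 37.4 41.2] tab [50.  52.1]
cover yellow side 81 [20.3 38.  40.2] tab [39.5 52. ]
cover yellow top 89 [34.8 37.3 40.1] tab [49.8 52.1]
cover blue side 108 [12.5 38.3 39.8] tab [42.1 51.8]
cover blue top 95 [34.5 37.2 40.2] tab [48.8 52.1]
sad side 0 [nan nan nan] ((0.0, 0.0), (0.0, 0.0), 0.0)
sad top 69 [520.1 308.1 202.1] ((520.2697143554688, 309.14373779296875), (28.378093719482422, 9.887435913085938), 83.37999725341797)
```

View pics/A.png

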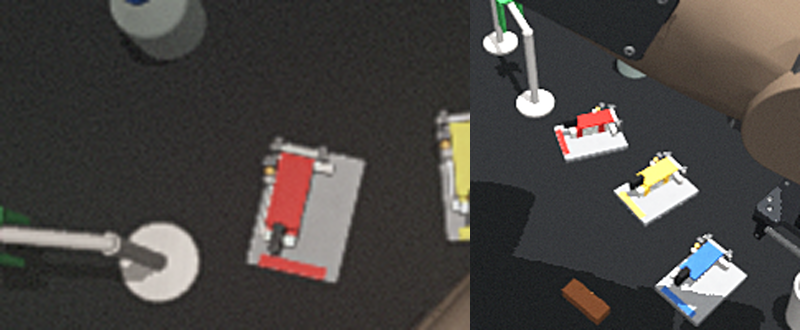

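```bash
python3 -W ignore -c "
from chk import *
c=cam('side');save(c,'sB.png',(270,170,350,245),9.5);P=cloud(c);T=cloud(cam('top'))
for k,a in(('red',-12.7),('yellow',5.8)):
  t=np.radians(a);C=cell(k,0,0)
  for n,Q in(('side',P),('top',T)):
    X=(Q[:,:2]-C)@[np.cos(t),np.sin(t)];Y=(Q[:,:2]-C)@[-np.sin(t),np.cos(t)]
    for lo,hi in((-28,-14),(12,30)):
      m=(Q[:,2]>18)&(Q[:,2]<28)&(X>lo)&(X<hi)&(Y>-45)&(Y<0); print(k,n,'side face y',lo,np.percentile(Y[m],[10,50]).round(1) if m.sum()>3 else m.sum())
    m=(Q[:,2]>17)&(Q[:,2]<31)&(X<-25)&(X>-60)&(Y>-6)&(Y<16); print(k,n,'front x',np.percentile(X[m],[5,25]).round(1) if m.sum()>3 else m.sum())
"
```

```text
red side side face y -28 [-9.2 -7.9]
red side side face y 12 [-8.4 -7.6]
red side front x [-35.4 -35.4]
red top side face y -28 [-8.8 -5.2]
red top side face y 12 2
red top front x [-33.2 -31.6]
yellow side side face y -28 [-7.9 -7.2]
yellow side side face y 12 [-8.2 -7.5]
yellow side front x [-35.4 -34.8]
yellow top side face y -28 1
yellow top side face y 12 0
yellow top front x [-38.7 -33.2]
```

View pics/sB.png

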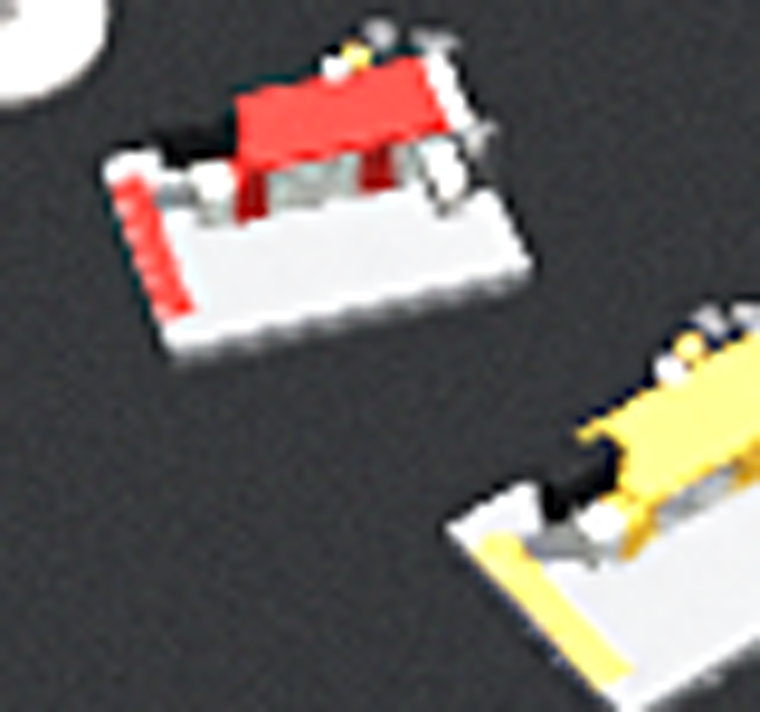

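The crop shows both bars seated under shut covers: red at crop (310,190), yellow at (660,510). Their side faces measure about y=-8 and their fronts about x=-35, consistent with flush. Handing in.

```bash
python3 -c "
from rig import finish_job; print(finish_job())"
```

```text
the job is handed in; nothing more can be done
None
```

I handed the job in at about 105 s, with the saddle on the rod, the red and yellow bars flush in their cells, and all three covers shut; there was no blue bar. The red bar was knocked out of its cell at about the time I pressed the yellow cover, possibly before it clicked shut, so I reopened the yellow and blue covers, re-seated the bar, and shut all three again.

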